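Load tube carriers into the tray and clamp the sliding stop

ROBOT

A 6-joint arm with a two-finger parallel gripper is mounted at the origin on the work surface. World frame = base frame: x ahead of the robot, y to its left, z up, the work surface at z = 0. Lengths are in m, angles in degrees, forces in N, time in s.
With the tool pointing down it reaches from about 0.3 to 0.75 m from the base axis. Payload 8.5 kg.
Tool frame: the origin (TCP) lies at the very end of the fingers, on their centre line; the grasp point (between the pads) lies 19 mm behind it (env.grip_depth is the z of the grasp point in the tool frame, in m); z points along the fingers, y is the direction in which the jaws open and shut (so a half turn about z gives the same grasp; the last joint's range is limited). The gripper opens to 85 mm and grips with 20 to 120 N. Pads are 22 mm wide; open, the fingers measure 114 mm over their backs; the gripper's body (76 mm by 85 mm) begins 54 mm behind the grasp point. The pads swing forward as they close: fully open they stand 13 mm farther back than shut.
Start: joints at [64.899, 21.807, 74.336, -0, 83.858, -12.336], TCP at [0.122, 0.536, 0.231] pointing down, gripper open.
Joint ranges: [-178.18, 178.18], [-50.72, 133.34], [12.68, 142.11], [-81.47, 261.47], [9.98, 163.14], [-165.26, 165.26]. Speed limits (degrees/s): [136.94, 136.94, 180, 180, 180, 180].

INTERFACE

Orientations are given as a 3x3 rotation matrix whose columns are the frame's x, y, z axes.
In Python, from rig import env gives the robot as it stands.
- The arm moves only by the tool apply_moves, never from a script. Its argument "plan" is a list of rows, each an object of numbers: "tx", "ty", "tz": the shift along the world's x, y, z in mm; "rx", "ry", "rz": the turn, a rotation vector about the world's x, y, z in rad; "jaw": the opening, from -1 (shut) to 1 (fully open). A call has 1 to 12 rows; each row is the pose to reach, as a shift and turn from the pose measured when the call began; what a row does not reach only later rows make up. A row lasts 1/10 s, in which the tool goes at most 50 mm and 8.59 degrees, less where a joint would pass 70% of its speed; a pose out of reach is approached as far as the arm can. A call with a gripper value outside its range is refused whole. The fingers move at their own pace and stop on an object; "grip_force" is the grip in N (left out, the last holds). Time passes only in rows, so rows that repeat a pose let the fingers close. It gives the time, the measured TCP pose, the force and the opening at its end, in the units of the state.
- env.observe(): the state, without advancing time (a new reading comes with each control period).
- env.get_image(name): name is "scene" or "top" or "wrist"; returns a dict with "image" (420x560x3 uint8, red, green, blue), "intrinsics" (3x3 intrinsics, pixels), "world_from_camera" (4x4, takes a point from camera to world coordinates). Camera axes: x right, y up, looking along -z (the intrinsics and any distortion apply to the point x, -y, -z); pixel columns grow to the right and rows downward; lengths in m; the calibration is good to about 2 mm. A picture is of the moment at which its call begins. There is no depth.
- env.close_job(): hands the job in, once; it reports no verdict.
The state is a dict: "time_s": time; "q": joint angles; "qvel": joint speeds; "joint_efforts": joint torques, N m; "position": TCP position; "tool_rot": TCP orientation; "ft_force": force on the tool from outside, world axes, zero at the start; "wrist_torque": the same for the moment, N m; "grip_width": finger opening in m.
Only numpy, scipy, OpenCV 4.12 (cv2) and the standard library are available. Lean on these libraries where they do the work, as an engineer would, in place of code of your own. Each camera call takes 0.05 s, during which the arm holds its last target.

TASK

Flip up the cam lever to free the sliding stop and slide the stop all the way back to the open end of its rail; then, leaving the lever up, stand every tube carrier that is on the bench in the tray, lengthwise from front to back. Make them one straight, closed row: far ends touching the fence rail, the first against the end block, each against the next, and the stop pushed up against the last; then flip the lever fully down to clamp the stop. Leave the bottle, the glove box and the bar code reader alone.

Things in the scene. Friction and masses are not known exactly. Their poses are not given: they have to be found in the camera images.
- tray: grey loading tray fixed to the bench, 190 mm (its x) by 370 mm (its y), deck 8 mm thick. Origin: middle of its underside, on the bench; x points away from the robot to the fence, y along the rail to the end block, z up. Aluminium fence rail along the whole far side: carrier-facing side at x = +45 mm, back at +85 mm, top at z = 48 mm.
- end_block_face (a point): middle of the inner face of the fixed end block across the tray's +y end, at tray x = -12, y = +165, z = 23 mm. The block spans tray x -70 to +45 mm and is 14 mm thick, top at z = 38 mm.
- stop (a joint): position (m) of the grey sliding stop along the fence rail: 0 = fully back at the tray's open (-y) end, grows to 0.22 towards the end block. The face of its blade is at tray y = -90 mm + this value. Slides with about 2 N when freed; held by the cam when the lever is down.
- stop_face (a point): point on the end-block-facing side of the stop's blade, at tray x = -20, z = 34 mm. Blade: upright plate 12 mm thick (from this face to -y), tray x -60 to +45, z 12 to 56 mm; it can be pushed from either side. The saddle behind it (80 mm along y) sits only over the rail (x 34 to 90, top z = 60 mm) and carries the cam lever.
- cam_lever (a joint): angle (rad) of the cam lever about its pivot, parallel to tray y: 0 = clamped, lever lying towards the robot (tray -x), 10 degrees above level; grows as it is raised: 1.40 = upright, 1.8 = end of travel, leaning back over the rail (free). It stays where it is left and takes 1 to 8 N at the grip.
- lever_grip (a point): centre of the black barrel grip on the lever's free end, 90 mm from the pivot: a cylinder 18 mm in diameter and 26 mm long, its axis parallel to tray y; the lever's arm is 12 mm wide (along tray y).
- lever_pivot (a point): the lever's pivot on the stop, at tray x = +65 mm, z = 74 mm, and 50 mm behind the stop's face (towards -y).
- carrier1_mid (a point): centre, half-way up (35 mm above the underside), of a tube carrier (absent in some runs: None): pale blue block 110 mm (its x) by 40 mm (its y) by 45 mm high, with a line of four fixed capped tubes along x, caps 18 mm in diameter, tops 70 mm above the underside. About 220 g; the same either way round. Starts on the bench.
- carrier2_mid (a point): centre, half-way up (35 mm above the underside), of a tube carrier (absent in some runs: None): pale blue block 110 mm (its x) by 40 mm (its y) by 45 mm high, with a line of four fixed capped tubes along x, caps 18 mm in diameter, tops 70 mm above the underside. About 220 g; the same either way round. Starts on the bench.
- carrier3_mid (a point): centre, half-way up (35 mm above the underside), of a tube carrier (absent in some runs: None): pale blue block 110 mm (its x) by 40 mm (its y) by 45 mm high, with a line of four fixed capped tubes along x, caps 18 mm in diameter, tops 70 mm above the underside. About 220 g; the same either way round. Starts on the bench.
- carrier4_mid (a point): centre, half-way up (35 mm above the underside), of a tube carrier (absent in some runs: None): pale blue block 110 mm (its x) by 40 mm (its y) by 45 mm high, with a line of four fixed capped tubes along x, caps 18 mm in diameter, tops 70 mm above the underside. About 220 g; the same either way round. Starts on the bench.
- bottle: bystander: closed bottle, 68 mm in diameter, 170 mm tall, loose; origin under its centre
- glove_box: bystander: paper carton of gloves, 110 x 220 x 70 mm, loose; origin under its centre
- scanner: bystander: black bar code reader on a small stand, 90 x 70 mm foot, 150 mm tall, loose; origin under its centre
There are look-alikes about, which are no part of the job. Leave any green look-alike of the part that bears carrier1_mid alone.

How it is judged:
By the outcome, as a careful person would: the job done as asked, in the order asked, and still so for the second after the job is handed in, with the robot touching nothing.
Of carrier1, carrier2, carrier3, carrier4 only 2 to 4 are there at a start; the rules pass over those that are not, and their reading is None.
At some moment in a run one of carrier1, carrier2, carrier3, carrier4 may be knocked a few centimetres aside while the robot is not near it.
It also fails if it takes over 210 s, if anything falls off the work surface, if the arm or the gripper's body presses on something with over 40 N, if the wrist force passes 120 N, or if a joint passes its speed limit or range.

## Working session

There is one attempt and no reset: what is moved stays moved. The work goes in short steps, Python scripts to look and compute and a tool call to move; the robot and the scene stay as the last step left them, time stands still between calls to the robot, and variables do not carry over. Pictures are saved under pics/ and viewed, and the job is handed in when it is done.

Besides the shell and the picture viewer there is one more tool, called after "Request:" as name(argument=value, ...), one argument or row to a line, values as JSON. apply_moves: Moves the arm, as the interface text tells. Its arguments: {"type":"object","properties":{"plan":{"type":"array","items":{"type":"object","properties":{"tx":{"type":"number"},"ty":{"type":"number"},"tz":{"type":"number"},"rx":{"type":"number"},"ry":{"type":"number"},"rz":{"type":"number"},"jaw":{"type":"number"}}}},"grip_force":{"type":"number"}},"required":["plan"]}

```bash
ls; mkdir -p pics; python3 - <<'E'
from rig import env
import cv2
o=env.observe()
for k,v in o.items(): print(k,v)
print(env.grip_depth)
for n in ["scene","top","wrist"]:
    d=env.get_image(n); cv2.imwrite(f"pics/{n}0.png",d["image"][:,:,::-1])
    print(n,d["intrinsics"].tolist(),d["world_from_camera"].round(4).tolist(), [k for k in d])
E
```

```text
pics
time_s 0.0
q [ 6.48982863e+01  2.18392855e+01  7.43858461e+01  6.31547943e-04
  8.38580631e+01 -1.23367212e+01]
qvel [ 0.01462544  0.11407278  0.03654435 -0.03539981 -0.08819504  0.07262896]
joint_efforts [ 6.26688325e-04 -4.48465204e+01 -2.31279159e+01 -1.38285291e-04
  4.74823202e-03  4.10607186e-06]
position [0.12140098 0.53612448 0.23072133]
tool_rot [[-9.75284175e-01  2.20953359e-01 -6.25910259e-04]
 [ 2.20954012e-01  9.75283347e-01 -1.31023764e-03]
 [ 3.20938444e-04 -1.41615142e-03 -9.99998946e-01]]
ft_force [-0.23311383  0.45610367 -0.05348582]
wrist_torque [-0.03414875 -0.01714397 -0.07027651]
grip_width 0.08538477328314655
-0.0187
scene [[410.01351840821275, 0.0, 276.0262961451731], [0.0, 410.01351840821275, 209.32985116515684], [0.0, 0.0, 1.0]] [[0.0552, -0.6485, 0.7592, 1.4001], [0.9984, 0.0412, -0.0375, -0.0993], [-0.007, 0.7601, 0.6498, 0.8389], [0.0, 0.0, 0.0, 1.0]] ['image', 'intrinsics', 'world_from_camera']
top [[503.5064403238587, 0.0, 272.33025383765374], [0.0, 503.5064403238587, 202.03690849462464], [0.0, 0.0, 1.0]] [[-0.0133, 0.9816, -0.1904, 0.3203], [-0.9999, -0.0148, -0.0067, -0.0613], [-0.0094, 0.1903, 0.9817, 1.2511], [0.0, 0.0, 0.0, 1.0]] ['image', 'intrinsics', 'world_from_camera']
wrist [[364.2262743465067, 0.0, 279.6311723488298], [0.0, 364.2262743465067, 211.1045774914403], [0.0, 0.0, 1.0]] [[0.2202, -0.936, -0.2747, 0.0513], [0.9754, 0.2113, 0.0621, 0.5518], [-0.0, -0.2817, 0.9595, 0.3747], [0.0, 0.0, 0.0, 1.0]] ['image', 'intrinsics', 'world_from_camera']
```

View pics/scene0.png

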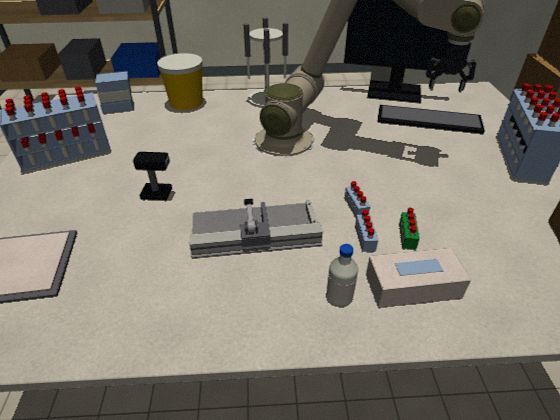

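View pics/top0.png

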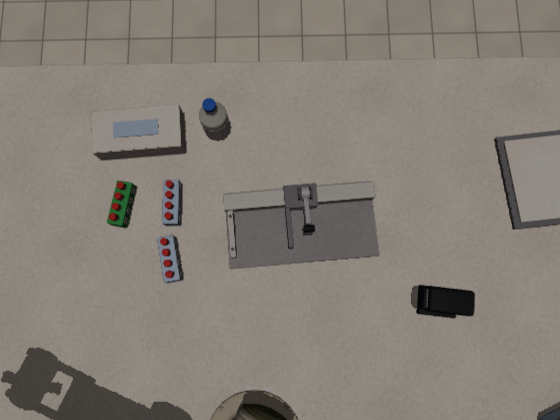

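View pics/wrist0.png

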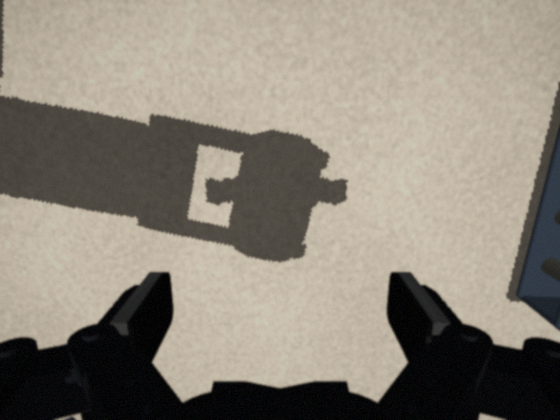

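```bash
cat > h.py <<'E'
import numpy as np, cv2
from rig import env
def cam(n):
    d=env.get_image(n); return d
def ray(d,u,v,z):
    K=d["intrinsics"];T=d["world_from_camera"]
    p=np.array([(u-K[0,2])/K[0,0],-(v-K[1,2])/K[1,1],-1.]); r=T[:3,:3]@p; o=T[:3,3]
    return o+r*(z-o[2])/r[2]
def proj(d,P):
    K=d["intrinsics"];T=d["world_from_camera"]
    c=T[:3,:3].T@(np.array(P)-T[:3,3]); return np.array([K[0,2]+K[0,0]*c[0]/-c[2],K[1,2]+K[1,1]*-c[1]/-c[2]])
def crop(d,u0,v0,u1,v1,s,name):
    im=d["image"][v0:v1,u0:u1,::-1]; im=cv2.resize(im,None,fx=s,fy=s,interpolation=cv2.INTER_CUBIC)
    for u in range((u0+9)//10*10,u1,10):
        cv2.line(im,((u-u0)*s,0),((u-u0)*s,6),(0,255,255),1)
        if u%20==0: cv2.putText(im,str(u),((u-u0)*s,16),0,.35,(0,0,255),1)
    for v in range((v0+9)//10*10,v1,10):
        cv2.line(im,(0,(v-v0)*s),(6,(v-v0)*s),(0,255,255),1)
        if v%20==0: cv2.putText(im,str(v),(8,(v-v0)*s),0,.35,(0,0,255),1)
    cv2.imwrite("pics/"+name,im)
E
python3 - <<'E'
from h import *
d=cam("top"); crop(d,210,165,390,285,4,"t1.png"); crop(d,90,165,210,295,4,"t2.png")
E
```

```text
(no output)
```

View pics/t1.png

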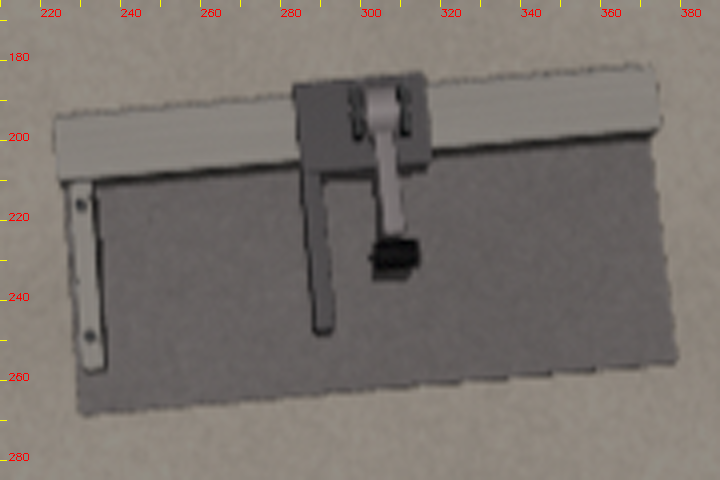

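View pics/t2.png

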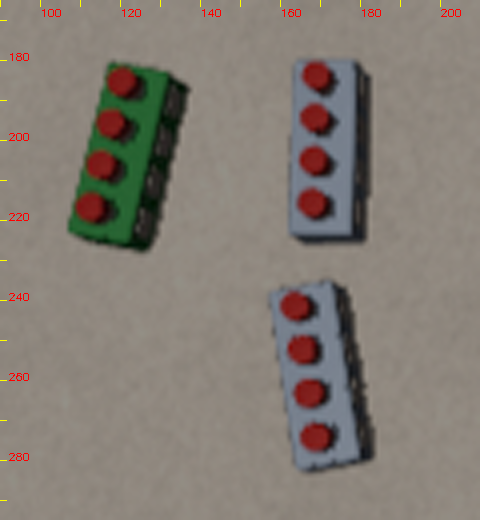

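```bash
cat > m1.py <<'E'
from h import *
from scipy.optimize import least_squares
d=cam("top")
o=np.array([210,165]);
pts=[((80,415),(-95,185,8)),((677,362),(-95,-185,8)),((55,116),(85,185,48)),((62,180),(45,185,48)),((655,66),(85,-185,48)),((660,130),(45,-185,48)),((106,369),(-70,165,38))]
def W(p,P):
    c,s=np.cos(p[2]),np.sin(p[2]); x,y,z=np.array(P)/1000
    return np.array([p[0]+c*x-s*y,p[1]+s*x+c*y,z])
f=lambda p: np.concatenate([proj(d,W(p,P))-(np.array(c)/4+o) for c,P in pts])
r=least_squares(f,[.5,-.1,0]); print(r.x,np.degrees(r.x[2]),r.fun.round(1))
p=r.x
R=np.array([[np.cos(p[2]),-np.sin(p[2])],[np.sin(p[2]),np.cos(p[2])]])
def tr(P): return R.T@(P[:2]-p[:2])
for c,z,n in [((320,332),56,'blade front mid'),((313,332),56,'bl L front'),((396,254),0,'grip')]:
    u=np.array(c)/4+o
    if n=='grip': z=74+90*np.sin(np.radians(10))
    print(n,tr(ray(d,*u,z/1000))*1000)
for nm,cs,caps in [('A',[(297,60),(357,60),(350,236),(290,234)],[(318,75),(317,117),(315,160),(313,204)]),('B',[(270,290),(332,281),(359,460),(297,470)],[(295,306),(303,350),(310,393),(317,437)]),('G',[(110,65),(170,73),(122,245),(68,230)],[])]:
    q=np.array([ray(d,*(np.array(c)/4+[90,165]),.045)[:2] for c in cs])
    k=np.array([ray(d,*(np.array(c)/4+[90,165]),.070)[:2] for c in caps])
    print(nm,q.mean(0),[np.linalg.norm(q[i]-q[(i+1)%4]).round(4) for i in range(4)])
    if len(k): print(' caps',k.mean(0),k[0]-k[3],np.degrees(np.arctan2(*(k[0]-k[3])[::-1])))
    print(' ang',np.degrees(np.arctan2(*((q[0]+q[1]-q[2]-q[3]))[::-1])))
print(tr(np.array([.55,.0])))
E
python3 m1.py
```

```text
[ 0.50384974 -0.12412976  0.07129486] 4.084894673755346 [-0.1  0.1  0.6  0.5 -0.4  0.  -1.1  0.1  0.2 -0.3  1.  -0.3 -0.2 -0.2]
blade front mid [-61.21007083  35.00192208]
bl L front [-60.85514168  39.14180284]
grip [-23.10487895 -11.97476898]
A [0.55885906 0.19500368] [np.float64(0.0371), np.float64(0.1096), np.float64(0.0365), np.float64(0.1084)]
 caps [0.55886154 0.19447438] [ 0.07877664 -0.00096123] -0.6990840863541079
 ang -0.8149327308196228
B [0.42010855 0.19698755] [np.float64(0.0376), np.float64(0.1087), np.float64(0.0371), np.float64(0.1092)]
 caps [0.41998335 0.19648625] [0.07676249 0.01496677] 11.032830924603585
 ang 10.021638158031381
G [0.55714591 0.32103757] [np.float64(0.0377), np.float64(0.1095), np.float64(0.0347), np.float64(0.1047)]
 ang -12.358960590029849
[0.05487534 0.12052694]
```

```bash
cat > tray.py <<'E'
import numpy as np
p=[0.50385,-0.12413,0.0713]
c,s=np.cos(p[2]),np.sin(p[2])
def T(x,y): return np.array([p[0]*1000+c*x-s*y,p[1]*1000+s*x+c*y]).round(1)
def I(X,Y):
    a=X-p[0]*1000;b=Y-p[1]*1000
    return np.array([c*a+s*b,-s*a+c*b]).round(1)
E
python3 -c "
from tray import *
g=T(-23.6,-11);print(g, g-np.array([121.4,536.1]))"
```

```text
[ 481.1 -136.8] [ 359.7 -672.9]
```

Request:
apply_moves(
  plan=[
    {"tx": 40, "ty": -35, "tz": 20, "rz": 0.1, "jaw": 1},
    {"tx": 80, "ty": -70, "tz": 40, "rz": 0.2},
    {"tx": 299, "ty": -336, "tz": 60, "rz": 0.295},
    {"tx": 299, "ty": -336, "tz": 60, "rz": 0.295},
    {"tx": 299, "ty": -336, "tz": 60, "rz": 0.295},
    {"tx": 299, "ty": -336, "tz": 60, "rz": 0.295},
    {"tx": 299, "ty": -336, "tz": 60, "rz": 0.295},
    {"tx": 299, "ty": -336, "tz": 60, "rz": 0.295},
    {"tx": 299, "ty": -336, "tz": 60, "rz": 0.295},
    {"tx": 299, "ty": -336, "tz": 60, "rz": 0.295},
    {"tx": 299, "ty": -336, "tz": 60, "rz": 0.295},
    {"tx": 299, "ty": -336, "tz": 60, "rz": 0.295},
  ],
)

```text
validation failed for argument at $.pl...
```

```bash
python3 - <<'E'
from h import *
print(env.observe()["q"])
d=cam("wrist"); cv2.imwrite("pics/w1.png",d["image"][:,:,::-1])
E
```

```text
[ 6.48997721e+01  2.18232306e+01  7.43570178e+01 -5.62457953e-05
  8.38587052e+01 -1.23357334e+01]
```

View pics/w1.png

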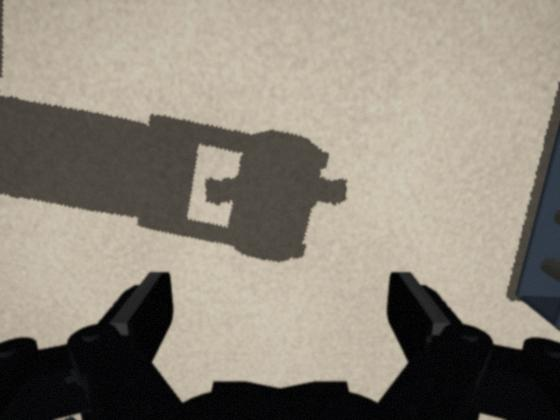

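Request:
apply_moves(
  plan=[
    {"tx": 40, "ty": -35, "tz": 20, "rx": 0, "ry": 0, "rz": 0.1, "jaw": 1},
  ],
)

```text
time_s: 0.4
position: [0.1544, 0.5062, 0.2468]
tool_rot: [[-0.993, 0.117, -0.003], [0.117, 0.993, -0.003], [0.003, -0.004, -1.0]]
ft_force: [1.4, 0.6, 0.1]
grip_width: 0.0852
```

Request:
apply_moves(
  plan=[
    {"tx": 266, "ty": -306, "tz": 40, "rx": 0, "ry": 0, "rz": 0.19, "jaw": 1},
    {"tx": 266, "ty": -306, "tz": 40, "rx": 0, "ry": 0, "rz": 0.19, "jaw": 1},
    {"tx": 266, "ty": -306, "tz": 40, "rx": 0, "ry": 0, "rz": 0.19, "jaw": 1},
    {"tx": 266, "ty": -306, "tz": 40, "rx": 0, "ry": 0, "rz": 0.19, "jaw": 1},
    {"tx": 266, "ty": -306, "tz": 40, "rx": 0, "ry": 0, "rz": 0.19, "jaw": 1},
    {"tx": 266, "ty": -306, "tz": 40, "rx": 0, "ry": 0, "rz": 0.19, "jaw": 1},
    {"tx": 266, "ty": -306, "tz": 40, "rx": 0, "ry": 0, "rz": 0.19, "jaw": 1},
    {"tx": 266, "ty": -306, "tz": 40, "rx": 0, "ry": 0, "rz": 0.19, "jaw": 1},
    {"tx": 266, "ty": -306, "tz": 40, "rx": 0, "ry": 0, "rz": 0.19, "jaw": 1},
    {"tx": 266, "ty": -306, "tz": 40, "rx": 0, "ry": 0, "rz": 0.19, "jaw": 1},
    {"tx": 266, "ty": -306, "tz": 40, "rx": 0, "ry": 0, "rz": 0.19, "jaw": 1},
    {"tx": 266, "ty": -306, "tz": 40, "rx": 0, "ry": 0, "rz": 0.19, "jaw": 1},
  ],
)

```text
time_s: 1.6
position: [0.4194, 0.2013, 0.2868]
tool_rot: [[-0.997, -0.075, -0.003], [-0.075, 0.997, -0.004], [0.003, -0.004, -1.0]]
ft_force: [-0.1, 0.5, -0.2]
grip_width: 0.0855
```

```bash
python3 - <<'E'
from h import *
print(env.observe()["q"])
d=cam("wrist"); crop(d,0,0,560,420,1,"w1.png")
E
```

```text
[ 11.120723    11.10800571  80.51161611  -0.18915688  88.57654264
 -83.16786656]
```

View pics/w1.png

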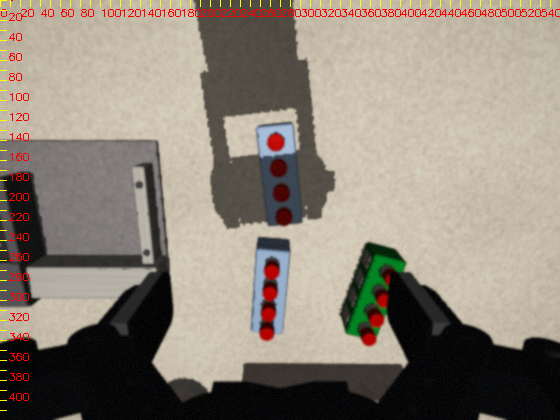

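```bash
python3 - <<'E'
from h import *
from tray import *
d=cam("wrist")
for caps in [[(276,142),(278,168),(281,193),(284,217)],[(271,271),(270,292),(268,313),(266,333)]]:
    k=np.array([ray(d,*c_,.07)[:2] for c_ in caps]); print(k.mean(0),k[0]-k[3])
for u in [(133,167),(151,163),(143,265),(158,262)]: print(I(*(ray(d,*u,.038)[:2]*1000)))
crop(d,100,130,320,350,3,"w1b.png")
E
```

```text
[0.42100147 0.2009078 ] [-0.07591822 -0.01387046]
[0.55980296 0.19906835] [-0.07781571  0.00033978]
[-67.2 170.5]
[-71.7 190.5]
[ 48.7 169.7]
[ 44.7 187.7]
```

View pics/w1b.png

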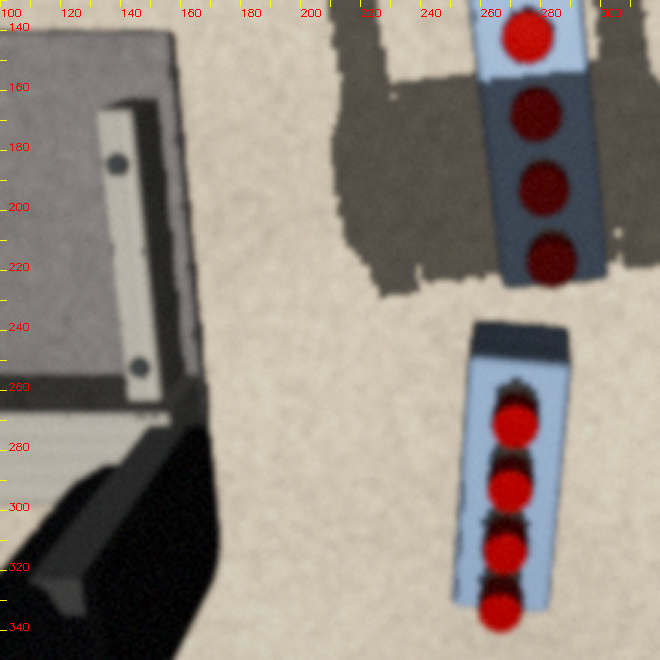

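```bash
python3 - <<'E'
from h import *
d=cam("scene"); crop(d,180,175,430,260,3,"s1.png"); crop(d,340,175,440,260,7,"s2.png");
d=cam("top"); crop(d,90,165,230,300,4,"t3.png")
E
```

```text
(no output)
```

View pics/s2.png

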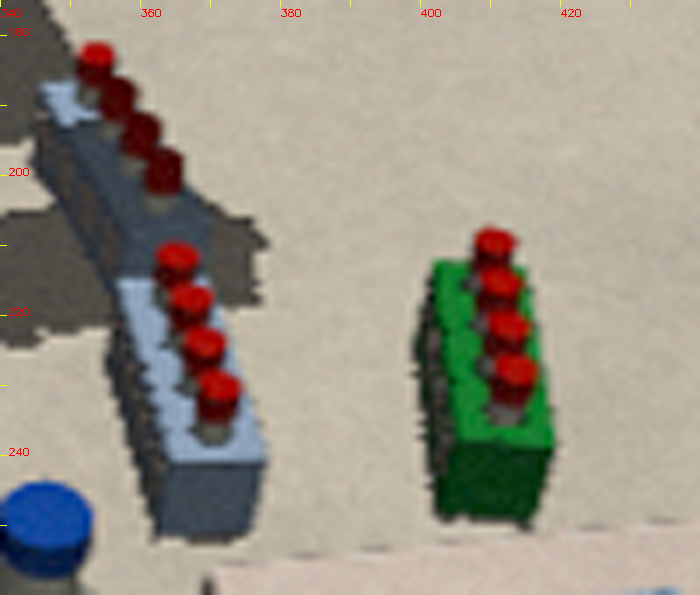

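View pics/s1.png

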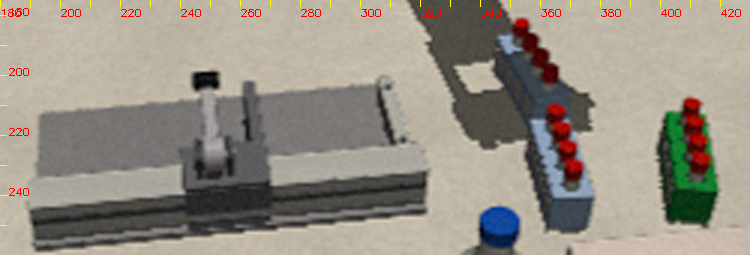

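View pics/t3.png

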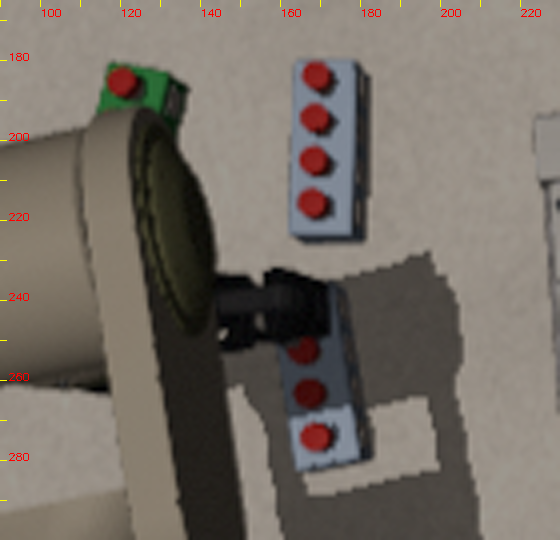

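```bash
python3 - <<'E'
from h import *
d=cam("scene")
for caps in [[(97,55),(118,93),(140,128),(163,162)],[(178,254),(190,297),(205,340),(219,382)]]:
    k=np.array([ray(d,*(np.array(c)/7+[340,175]),.07)[:2] for c in caps]); print(k.mean(0),k[0]-k[3])
E
```

```text
[0.42979352 0.20012725] [-0.07666517 -0.01287002]
[0.56524782 0.19933806] [-0.07626751  0.00090374]
```

Request:
apply_moves(
  plan=[
    {"tx": 62, "ty": -334, "tz": -90, "rx": -0.004, "ry": 0.003, "rz": -0.004, "jaw": 1},
    {"tx": 62, "ty": -334, "tz": -90, "rx": -0.004, "ry": 0.003, "rz": -0.004, "jaw": 1},
    {"tx": 62, "ty": -334, "tz": -90, "rx": -0.004, "ry": 0.003, "rz": -0.004, "jaw": 1},
    {"tx": 62, "ty": -334, "tz": -90, "rx": -0.004, "ry": 0.003, "rz": -0.004, "jaw": 1},
    {"tx": 62, "ty": -334, "tz": -90, "rx": -0.004, "ry": 0.003, "rz": -0.004, "jaw": 1},
    {"tx": 62, "ty": -334, "tz": -90, "rx": -0.004, "ry": 0.003, "rz": -0.004, "jaw": 1},
    {"tx": 62, "ty": -334, "tz": -90, "rx": -0.004, "ry": 0.003, "rz": -0.004, "jaw": 1},
    {"tx": 62, "ty": -334, "tz": -90, "rx": -0.004, "ry": 0.003, "rz": -0.004, "jaw": 1},
    {"tx": 62, "ty": -334, "tz": -90, "rx": -0.004, "ry": 0.003, "rz": -0.004, "jaw": 1},
    {"tx": 62, "ty": -334, "tz": -90, "rx": -0.004, "ry": 0.003, "rz": -0.004, "jaw": 1},
  ],
)

```text
time_s: 2.85
position: [0.482, -0.1322, 0.1972]
tool_rot: [[-0.997, -0.071, -0.005], [-0.071, 0.997, -0.008], [0.006, -0.008, -1.0]]
ft_force: [-0.7, -0.3, 0.3]
grip_width: 0.0855
```

```bash
python3 - <<'E'
from h import *
print(env.observe()["q"],env.observe()["position"])
d=cam("wrist"); crop(d,0,0,560,420,1,"w2.png"); crop(d,180,180,400,380,3,"w2b.png")
for h in [.0896]:
    P=env.observe()["position"]; print(proj(d,[P[0],P[1],h]))
E
```

```text
[ -28.65380394   18.55271018   85.40910945   -0.55141552   76.07185876
 -122.59980893] [ 0.48195967 -0.13220324  0.19720251]
[281.08009138 209.33041222]
```

View pics/w2.png

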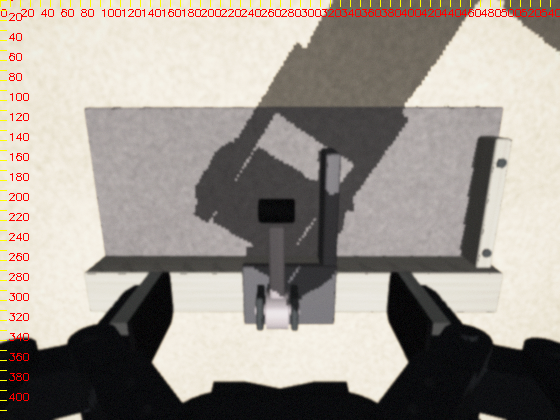

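View pics/w2b.png

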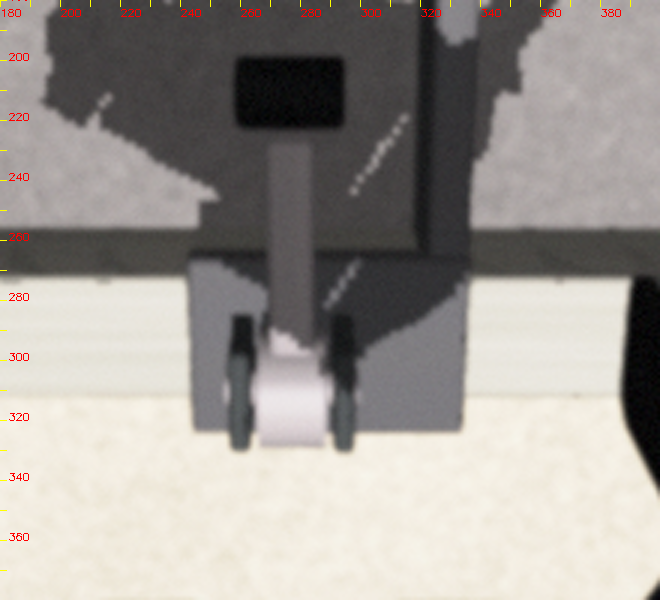

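```bash
cat > m2.py <<'E'
from h import *
from scipy.optimize import least_squares
d=cam("wrist")
pts=[((86,107.5),(-95,-185,8)),((502,107.5),(-95,185,8)),((86.5,271.5),(45,-185,48)),((501,271.5),(45,185,48)),((86,311),(85,-185,48)),((490,267),(45,165,38))]
def W(p,P):
    c,s=np.cos(p[2]),np.sin(p[2]); x,y,z=np.array(P)/1000
    return np.array([p[0]+c*x-s*y,p[1]+s*x+c*y,z])
f=lambda p: np.concatenate([proj(d,W(p,P))-np.array(c) for c,P in pts])
r=least_squares(f,[.5,-.1,0]); print(r.x,r.fun.round(1))
p=r.x;c,s=np.cos(p[2]),np.sin(p[2])
def I(X): a=(X[:2]-p[:2])*1000; return np.array([c*a[0]+s*a[1],-s*a[0]+c*a[1]]).round(1)
g=ray(d,276.5,211,.0896); print('grip',g,I(g))
for u,z in [((340,193),56),((321,270),56),((243,252),48),((242,264),60),((335,264),60),((334,322),60)]: print(u,I(ray(d,*u,z/1000)))
E
python3 m2.py
```

```text
[ 0.50516543 -0.11818131  0.07452034] [ -0.7  -0.6   3.9  -1.5  -0.9   0.1   4.6   0.5   6.1   0.6 -13.1   0.2]
grip [ 0.48361171 -0.13497578  0.0896    ] [-22.7 -15.1]
(340, 193) [-28.1  35.4]
(321, 270) [39.5 22.1]
(243, 252) [ 26.3 -45.1]
(242, 264) [ 32.1 -44.8]
(335, 264) [32.1 33.3]
(334, 322) [87.6 34.6]
```

```bash
sed -i 's/(490,267)/(476.5,267)/' m2.py; python3 m2.py; python3 - <<'E'
from h import *
d=cam("wrist"); crop(d,440,90,520,330,3,"w2c.png"); crop(d,70,90,150,330,3,"w2d.png")
a=cv2.imread("pics/w2c.png");b=cv2.imread("pics/w2d.png"); cv2.imwrite("pics/w2e.png",np.hstack([b,a])[:,:,:])
E
```

```text
[ 0.50567239 -0.12006364  0.07269698] [-2.6 -0.7  1.8 -0.7 -3.2 -0.1  2.2  1.2  3.9  0.4 -2.   0.8]
grip [ 0.48368014 -0.13496032  0.0896    ] [-23.  -13.3]
(340, 193) [-28.5  37.3]
(321, 270) [39.1 24.2]
(243, 252) [ 26.1 -43.1]
(242, 264) [ 32.  -42.8]
(335, 264) [31.7 35.3]
(334, 322) [87.2 36.7]
```

View pics/w2e.png

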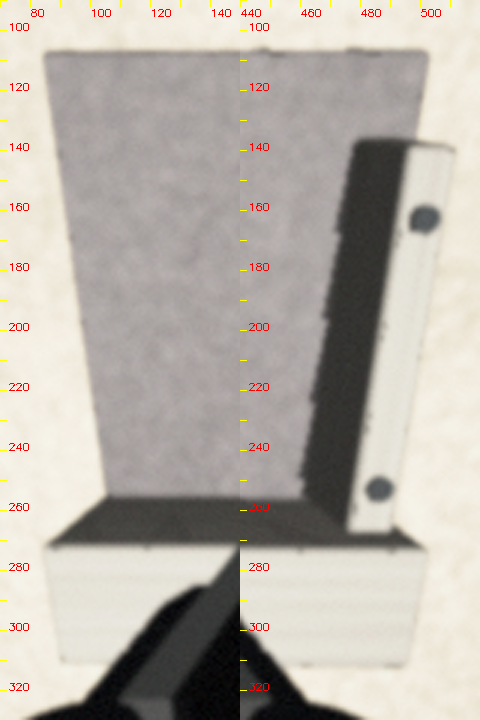

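```bash
sed -i 's/^pts=.*/pts=[((85,107.3),(-95,-185,8)),((503.3,107.3),(-95,185,8)),((86,271.7),(45,-185,48)),((502.7,271.7),(45,185,48)),((90.7,310.7),(85,-185,48)),((496,312),(85,185,48)),((496,138.7),(-70,165,38)),((476,266.7),(45,165,38))]/' m2.py; python3 m2.py
```

```text
[ 0.50555026 -0.11967529  0.07405419] [-1.  -0.3  1.2 -0.9 -1.9 -0.   1.4  0.7 -0.   0.9  0.6  0.7  0.2 -0.4
 -0.6  0.8]
grip [ 0.48368103 -0.1352037   0.0896    ] [-23.  -13.9]
(340, 193) [-28.4  36.7]
(321, 270) [39.2 23.4]
(243, 252) [ 26.1 -43.8]
(242, 264) [ 32.  -43.5]
(335, 264) [31.8 34.5]
(334, 322) [87.3 35.9]
```

Request:
apply_moves(
  plan=[
    {"tx": 2, "ty": -3, "tz": -60, "rx": 0.008, "ry": -0.005, "rz": 0.003, "jaw": 0.2},
    {"tx": 2, "ty": -3, "tz": -90, "rx": 0.008, "ry": -0.005, "rz": 0.003, "jaw": 0.2},
    {"tx": 2, "ty": -3, "tz": -110, "rx": 0.008, "ry": -0.005, "rz": 0.003, "jaw": 0.2},
    {"tx": 2, "ty": -3, "tz": -127, "rx": 0.008, "ry": -0.005, "rz": 0.003, "jaw": 0.2},
    {"tx": 2, "ty": -3, "tz": -127, "rx": 0.008, "ry": -0.005, "rz": 0.003, "jaw": 0.2},
    {"tx": 2, "ty": -3, "tz": -127, "rx": 0.008, "ry": -0.005, "rz": 0.003, "jaw": 0.2},
  ],
  grip_force=20,
)

```text
time_s: 3.7
position: [0.4844, -0.1352, 0.0708]
tool_rot: [[-0.997, -0.075, 0.001], [-0.075, 0.997, -0.001], [-0.001, -0.001, -1.0]]
ft_force: [0.6, -0.0, 0.0]
grip_width: 0.051
```

```bash
python3 - <<'E'
from h import *
d=cam("wrist"); crop(d,0,0,560,420,1,"w3.png")
E
```

```text
(no output)
```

View pics/w3.png

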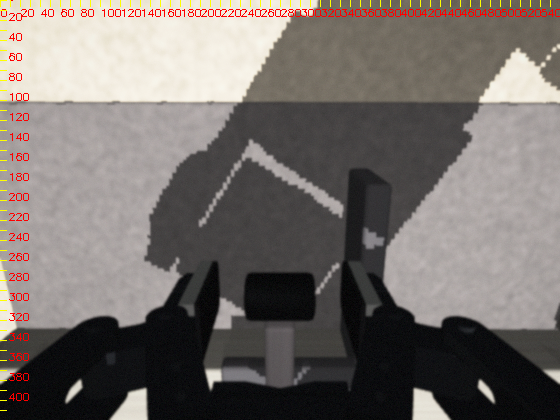

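Request:
apply_moves(
  plan=[
    {"tx": 0, "ty": 0, "tz": 0, "rx": 0, "ry": 0, "rz": 0, "jaw": -1},
    {"tx": 0, "ty": 0, "tz": 0, "rx": 0, "ry": 0, "rz": 0, "jaw": -1},
    {"tx": 0, "ty": 0, "tz": 0, "rx": 0, "ry": 0, "rz": 0, "jaw": -1},
    {"tx": 0, "ty": 0, "tz": 0, "rx": 0, "ry": 0, "rz": 0, "jaw": -1},
    {"tx": 0, "ty": 0, "tz": 0, "rx": 0, "ry": 0, "rz": 0, "jaw": -1},
    {"tx": 0, "ty": 0, "tz": 0, "rx": 0, "ry": 0, "rz": 0, "jaw": -1},
  ],
  grip_force=30,
)

```text
time_s: 4.35
position: [0.485, -0.1354, 0.0723]
tool_rot: [[-0.997, -0.075, 0.003], [-0.075, 0.997, -0.002], [-0.003, -0.002, -1.0]]
ft_force: [-0.2, 1.5, 6.7]
grip_width: 0.0252
```

```bash
cat > tray.py <<'E'
import numpy as np
p=[0.50555,-0.11968,0.074]
c,s=np.cos(p[2]),np.sin(p[2])
def T(x,y): return np.array([p[0]*1000+c*x-s*y,p[1]*1000+s*x+c*y]).round(1)
def I(X,Y):
    a=X-p[0]*1000;b=Y-p[1]*1000
    return np.array([c*a+s*b,-s*a+c*b]).round(1)
E
python3 - <<'E'
import numpy as np
from tray import c,s
a0=10
for th in range(18,114,8):
    t=np.radians(th);t0=np.radians(10)
    dx=90*(-np.cos(t)+np.cos(t0)); dz=90*(np.sin(t)-np.sin(t0))
    print(th,round(c*dx,1),round(s*dx,1),round(dz,1))
E
```

```text
18 3.0 0.2 12.2
26 7.7 0.6 23.8
34 14.0 1.0 34.7
42 21.7 1.6 44.6
50 30.7 2.3 53.3
58 40.8 3.0 60.7
66 51.9 3.8 66.6
74 63.7 4.7 70.9
82 75.9 5.6 73.5
90 88.4 6.6 74.4
98 100.9 7.5 73.5
106 113.1 8.4 70.9
```

Request:
apply_moves(
  plan=[
    {"tx": 3, "ty": 0.2, "tz": 12, "rx": 0, "ry": 0, "rz": 0, "jaw": -1},
    {"tx": 7.7, "ty": 0.6, "tz": 23.8, "rx": 0, "ry": 0, "rz": 0, "jaw": -1},
    {"tx": 14, "ty": 1, "tz": 34.7, "rx": 0, "ry": 0, "rz": 0, "jaw": -1},
    {"tx": 21.7, "ty": 1.6, "tz": 44.6, "rx": 0, "ry": 0, "rz": 0, "jaw": -1},
    {"tx": 30.7, "ty": 2.3, "tz": 53.3, "rx": 0, "ry": 0, "rz": 0, "jaw": -1},
    {"tx": 40.8, "ty": 3, "tz": 60.7, "rx": 0, "ry": 0, "rz": 0, "jaw": -1},
    {"tx": 51.9, "ty": 3.8, "tz": 66.6, "rx": 0, "ry": 0, "rz": 0, "jaw": -1},
    {"tx": 63.7, "ty": 4.7, "tz": 70.9, "rx": 0, "ry": 0, "rz": 0, "jaw": -1},
    {"tx": 75.9, "ty": 5.6, "tz": 73.5, "rx": 0, "ry": 0, "rz": 0, "jaw": -1},
    {"tx": 88.4, "ty": 6.6, "tz": 74.4, "rx": 0, "ry": 0, "rz": 0, "jaw": -1},
    {"tx": 100.9, "ty": 7.5, "tz": 73.5, "rx": 0, "ry": 0, "rz": 0, "jaw": -1},
    {"tx": 100.9, "ty": 7.5, "tz": 73.5, "rx": 0, "ry": 0, "rz": 0, "jaw": -1},
  ],
)

```text
time_s: 5.55
position: [0.5868, -0.1278, 0.1464]
tool_rot: [[-0.997, -0.076, 0.005], [-0.076, 0.997, -0.002], [-0.005, -0.002, -1.0]]
ft_force: [0.0, -0.5, 4.6]
grip_width: 0.0249
```

```bash
python3 - <<'E'
from h import *
d=cam("scene"); crop(d,150,120,350,270,4,"s3.png")
E
```

```text
(no output)
```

View pics/s3.png

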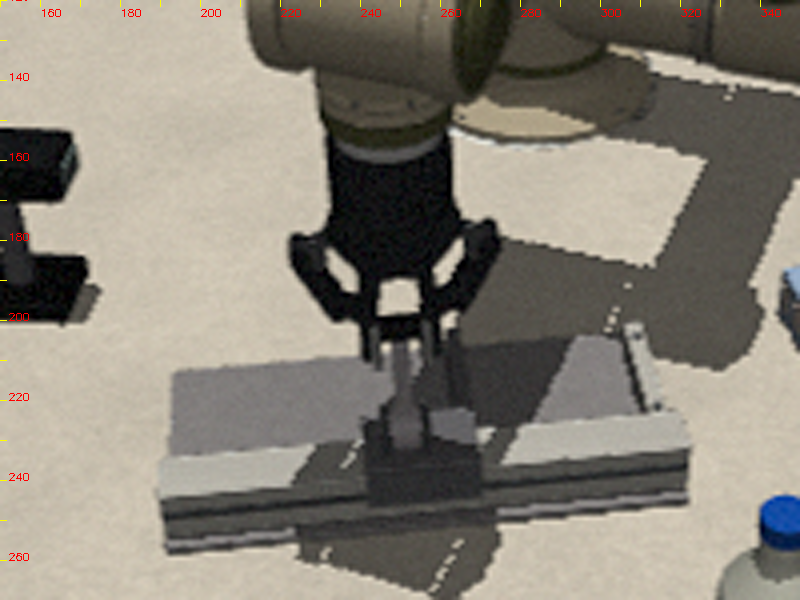

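Request:
apply_moves(
  plan=[
    {"tx": 8, "ty": 0.6, "tz": -2, "rx": 0, "ry": 0, "rz": 0, "jaw": -1},
    {"tx": 16, "ty": 1.2, "tz": -4.2, "rx": 0, "ry": 0, "rz": 0, "jaw": -1},
    {"tx": 24, "ty": 1.8, "tz": -7, "rx": 0, "ry": 0, "rz": 0, "jaw": -1},
    {"tx": 24, "ty": 1.8, "tz": -7, "rx": 0, "ry": 0, "rz": 0, "jaw": -1},
    {"tx": 24, "ty": 1.8, "tz": -7, "rx": 0, "ry": 0, "rz": 0, "jaw": -1},
  ],
)

```text
time_s: 6.1
position: [0.6111, -0.126, 0.1397]
tool_rot: [[-0.997, -0.076, 0.006], [-0.076, 0.997, -0.002], [-0.006, -0.003, -1.0]]
ft_force: [0.8, 0.3, 5.4]
grip_width: 0.0251
```

Request:
apply_moves(
  plan=[
    {"tx": 0.9, "ty": -12, "tz": 0, "rx": 0, "ry": 0, "rz": 0, "jaw": -1},
    {"tx": 1.8, "ty": -24, "tz": 0, "rx": 0, "ry": 0, "rz": 0, "jaw": -1},
    {"tx": 2.7, "ty": -36, "tz": 0, "rx": 0, "ry": 0, "rz": 0, "jaw": -1},
    {"tx": 3.6, "ty": -48, "tz": 0, "rx": 0, "ry": 0, "rz": 0, "jaw": -1},
    {"tx": 4.5, "ty": -60, "tz": 0, "rx": 0, "ry": 0, "rz": 0, "jaw": -1},
    {"tx": 5.3, "ty": -72, "tz": 0, "rx": 0, "ry": 0, "rz": 0, "jaw": -1},
    {"tx": 6.2, "ty": -84, "tz": 0, "rx": 0, "ry": 0, "rz": 0, "jaw": -1},
    {"tx": 7.1, "ty": -96, "tz": 0, "rx": 0, "ry": 0, "rz": 0, "jaw": -1},
    {"tx": 8, "ty": -108, "tz": 0, "rx": 0, "ry": 0, "rz": 0, "jaw": -1},
    {"tx": 8.6, "ty": -116, "tz": 0, "rx": 0, "ry": 0, "rz": 0, "jaw": -1},
    {"tx": 9.2, "ty": -122, "tz": 0, "rx": 0, "ry": 0, "rz": 0, "jaw": -1},
    {"tx": 9.2, "ty": -122, "tz": 0, "rx": 0, "ry": 0, "rz": 0, "jaw": -1},
  ],
)

```text
time_s: 7.3
position: [0.6203, -0.2492, 0.1397]
tool_rot: [[-0.997, -0.075, 0.007], [-0.075, 0.997, -0.004], [-0.006, -0.004, -1.0]]
ft_force: [-1.0, -1.1, 3.8]
grip_width: 0.0251
```

Continue in small steps until the end stop is felt.

Request:
apply_moves(
  plan=[
    {"tx": 0.2, "ty": -2, "tz": 0, "rx": 0, "ry": 0, "rz": 0, "jaw": -1},
    {"tx": 0.3, "ty": -4, "tz": 0, "rx": 0, "ry": 0, "rz": 0, "jaw": -1},
    {"tx": 0.4, "ty": -5, "tz": 0, "rx": 0, "ry": 0, "rz": 0, "jaw": -1},
    {"tx": 0.4, "ty": -5, "tz": 0, "rx": 0, "ry": 0, "rz": 0, "jaw": -1},
  ],
)

```text
time_s: 7.7
position: [0.6207, -0.2529, 0.1396]
tool_rot: [[-0.997, -0.076, 0.006], [-0.076, 0.997, -0.001], [-0.006, -0.002, -1.0]]
ft_force: [-0.7, 6.1, 4.3]
grip_width: 0.0251
```

```bash
python3 - <<'E'
from h import *
d=cam("wrist"); crop(d,0,0,560,420,1,"w4.png")
d=cam("top"); crop(d,210,150,410,285,4,"t4.png")
E
```

```text
(no output)
```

View pics/w4.png

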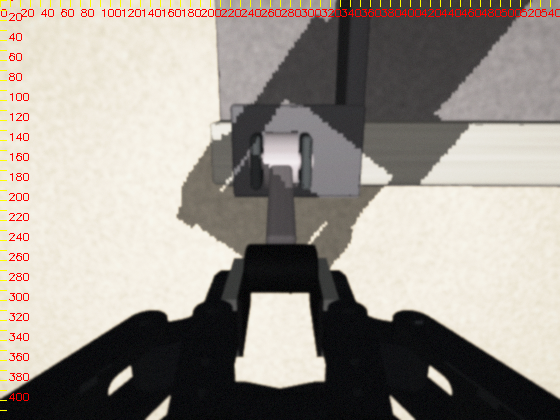

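View pics/t4.png

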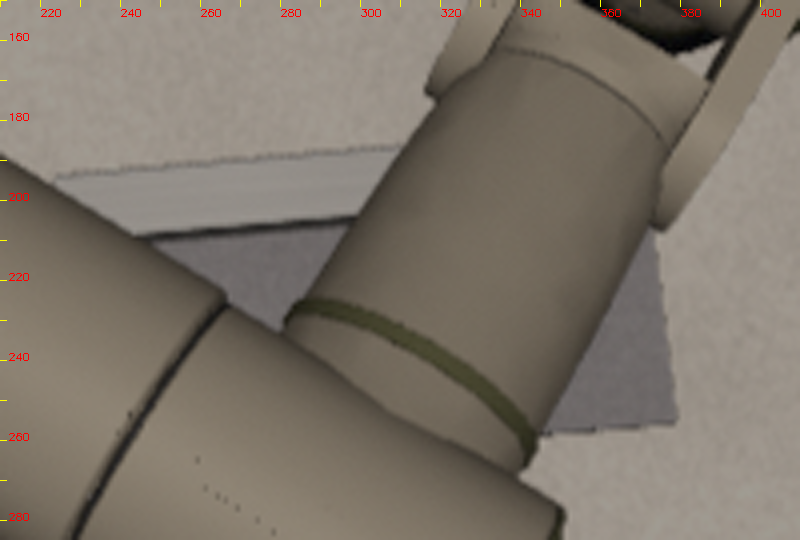

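Request:
apply_moves(
  plan=[
    {"tx": 0.2, "ty": -3, "tz": 0, "rx": 0, "ry": 0, "rz": 0, "jaw": -1},
    {"tx": 0.3, "ty": -5, "tz": 0, "rx": 0, "ry": 0, "rz": 0, "jaw": -1},
    {"tx": 0.3, "ty": -5, "tz": 0, "rx": 0, "ry": 0, "rz": 0, "jaw": -1},
  ],
)

```text
time_s: 8.1
position: [0.621, -0.2534, 0.1393]
tool_rot: [[-0.997, -0.078, 0.005], [-0.078, 0.997, 0.006], [-0.005, 0.006, -1.0]]
ft_force: [-0.6, 18.6, 6.4]
grip_width: 0.0246
```

Request:
apply_moves(
  plan=[
    {"tx": 0, "ty": 2, "tz": 0, "rx": 0, "ry": 0, "rz": 0, "jaw": -1},
    {"tx": 0, "ty": 2, "tz": 0, "rx": 0, "ry": 0, "rz": 0, "jaw": 0.0},
    {"tx": 0, "ty": 2, "tz": 0, "rx": 0, "ry": 0, "rz": 0, "jaw": 0.2},
    {"tx": 0, "ty": 2, "tz": 0, "rx": 0, "ry": 0, "rz": 0, "jaw": 0.2},
    {"tx": 0, "ty": 2, "tz": 0, "rx": 0, "ry": 0, "rz": 0, "jaw": 0.2},
  ],
)

```text
time_s: 8.6
position: [0.6209, -0.2517, 0.139]
tool_rot: [[-0.997, -0.078, 0.004], [-0.078, 0.997, 0.006], [-0.005, 0.006, -1.0]]
ft_force: [0.7, -0.2, -0.7]
grip_width: 0.0514
```

```bash
python3 - <<'E'
from tray import *
print(I(621,-253.4),I(485,-135.4), I(611.1,-126))
E
```

```text
[ 105.2 -141.9] [-21.7 -14.2] [104.8 -14.1]
```

Request:
apply_moves(
  plan=[
    {"tx": 0, "ty": 2, "tz": 30, "rx": 0, "ry": 0, "rz": 0, "jaw": 0.2},
    {"tx": 0, "ty": 2, "tz": 80, "rx": 0, "ry": 0, "rz": 0, "jaw": 1},
    {"tx": -61, "ty": 450, "tz": 90, "rx": -0.006, "ry": 0.004, "rz": -0.087, "jaw": 1},
    {"tx": -61, "ty": 450, "tz": 90, "rx": -0.006, "ry": 0.004, "rz": -0.087, "jaw": 1},
    {"tx": -61, "ty": 450, "tz": 90, "rx": -0.006, "ry": 0.004, "rz": -0.087, "jaw": 1},
    {"tx": -61, "ty": 450, "tz": 90, "rx": -0.006, "ry": 0.004, "rz": -0.087, "jaw": 1},
    {"tx": -61, "ty": 450, "tz": 90, "rx": -0.006, "ry": 0.004, "rz": -0.087, "jaw": 1},
    {"tx": -61, "ty": 450, "tz": 90, "rx": -0.006, "ry": 0.004, "rz": -0.087, "jaw": 1},
    {"tx": -61, "ty": 450, "tz": 90, "rx": -0.006, "ry": 0.004, "rz": -0.087, "jaw": 1},
    {"tx": -61, "ty": 450, "tz": 90, "rx": -0.006, "ry": 0.004, "rz": -0.087, "jaw": 1},
    {"tx": -61, "ty": 450, "tz": 90, "rx": -0.006, "ry": 0.004, "rz": -0.087, "jaw": 1},
    {"tx": -61, "ty": 450, "tz": 90, "rx": -0.006, "ry": 0.004, "rz": -0.087, "jaw": 1},
  ],
)

```text
time_s: 9.8
position: [0.5586, 0.2032, 0.2292]
tool_rot: [[-1.0, 0.003, 0.001], [0.003, 1.0, 0.001], [-0.001, 0.001, -1.0]]
ft_force: [0.6, -0.4, -0.9]
grip_width: 0.0857
```

```bash
python3 - <<'E'
from h import *
o=env.observe(); print(o["q"],o["position"],o["tool_rot"].round(3))
d=cam("wrist"); crop(d,0,0,560,420,1,"w5.png")
P=o["position"]; print(proj(d,[P[0],P[1],.07]),proj(d,[P[0],P[1],.045]))
d=cam("top"); crop(d,0,0,560,420,1,"t5.png")
E
```

```text
[ 8.55321168e+00  2.63774000e+01  6.71811064e+01  7.42428136e-02
  8.63822226e+01 -8.12543857e+01] [0.55861596 0.20317443 0.22920653] [[-1.     0.003  0.001]
 [ 0.003  1.     0.001]
 [-0.001  0.001 -1.   ]]
[279.31712693 191.66144683] [279.27220489 185.36212071]
```

View pics/w5.png

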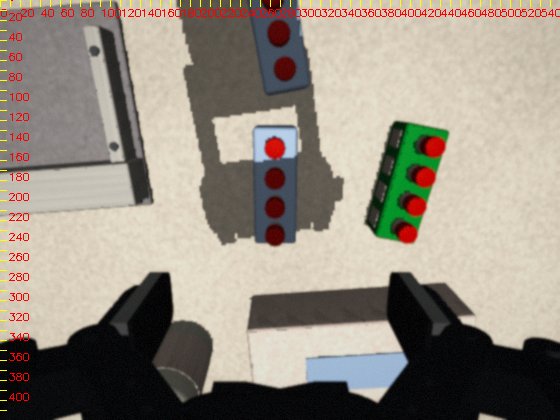

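View pics/t5.png

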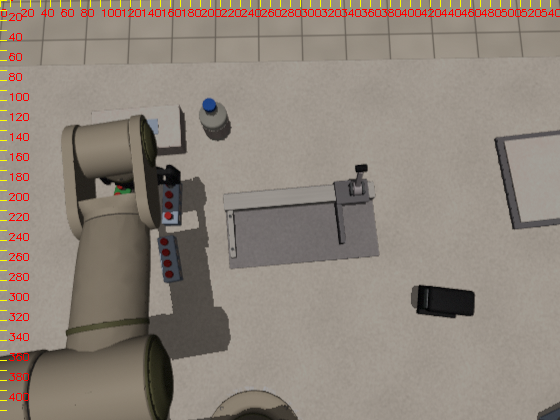

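Request:
apply_moves(
  plan=[
    {"tx": 0, "ty": -3.6, "tz": -50, "rx": 0, "ry": 0, "rz": 0.003, "jaw": 1},
    {"tx": 0, "ty": -3.6, "tz": -100, "rx": 0, "ry": 0, "rz": 0.003, "jaw": 1},
    {"tx": 0, "ty": -3.6, "tz": -150, "rx": 0, "ry": 0, "rz": 0.003, "jaw": 1},
    {"tx": 0, "ty": -3.6, "tz": -190, "rx": 0, "ry": 0, "rz": 0.003, "jaw": 1},
    {"tx": 0, "ty": -3.6, "tz": -216, "rx": 0, "ry": 0, "rz": 0.003, "jaw": 1},
    {"tx": 0, "ty": -3.6, "tz": -216, "rx": 0, "ry": 0, "rz": 0.003, "jaw": 1},
    {"tx": 0, "ty": -3.6, "tz": -216, "rx": 0, "ry": 0, "rz": 0.003, "jaw": 0.1},
    {"tx": 0, "ty": -3.6, "tz": -216, "rx": 0, "ry": 0, "rz": 0.003, "jaw": -0.2},
    {"tx": 0, "ty": -3.6, "tz": -216, "rx": 0, "ry": 0, "rz": 0.003, "jaw": -1},
    {"tx": 0, "ty": -3.6, "tz": -216, "rx": 0, "ry": 0, "rz": 0.003, "jaw": -1},
    {"tx": 0, "ty": -3.6, "tz": -216, "rx": 0, "ry": 0, "rz": 0.003, "jaw": -1},
    {"tx": 0, "ty": -3.6, "tz": -216, "rx": 0, "ry": 0, "rz": 0.003, "jaw": -1},
  ],
  grip_force=30,
)

```text
time_s: 11.1
position: [0.5607, 0.1955, 0.0147]
tool_rot: [[-1.0, 0.004, 0.004], [0.004, 1.0, 0.0], [-0.004, 0.0, -1.0]]
ft_force: [-0.1, -1.1, 7.4]
grip_width: 0.0395
```

Request:
apply_moves(
  plan=[
    {"tx": 0, "ty": 0, "tz": 40, "rx": 0, "ry": 0, "rz": 0, "jaw": -1},
    {"tx": 0, "ty": 0, "tz": 80, "rx": 0, "ry": 0, "rz": 0, "jaw": -1},
    {"tx": -18, "ty": -40, "tz": 90, "rx": 0, "ry": 0.003, "rz": 0.02, "jaw": -1},
    {"tx": -35, "ty": -80, "tz": 90, "rx": 0, "ry": 0.003, "rz": 0.04, "jaw": -1},
    {"tx": -52, "ty": -120, "tz": 90, "rx": 0, "ry": 0.003, "rz": 0.06, "jaw": -1},
    {"tx": -70, "ty": -160, "tz": 90, "rx": 0, "ry": 0.003, "rz": 0.078, "jaw": -1},
    {"tx": -83, "ty": -197, "tz": 90, "rx": 0, "ry": 0.003, "rz": 0.078, "jaw": -1},
    {"tx": -83, "ty": -197, "tz": 90, "rx": 0, "ry": 0.003, "rz": 0.078, "jaw": -1},
    {"tx": -83, "ty": -197, "tz": 60, "rx": 0, "ry": 0.003, "rz": 0.078, "jaw": -1},
    {"tx": -83, "ty": -197, "tz": 60, "rx": 0, "ry": 0.003, "rz": 0.078, "jaw": -1},
  ],
)

```text
time_s: 12.1
position: [0.4762, -0.001, 0.073]
tool_rot: [[-0.997, -0.074, -0.004], [-0.074, 0.997, 0.002], [0.004, 0.002, -1.0]]
ft_force: [-0.1, -0.3, -1.3]
grip_width: 0.0396
```

```bash
python3 - <<'E'
from h import *
o=env.observe(); print(o["position"],o["tool_rot"].round(3),o["grip_width"])
d=cam("wrist"); crop(d,0,0,560,420,1,"w6.png")
d=cam("scene"); crop(d,180,130,380,270,4,"s6.png")
E
```

```text
[ 0.47623863 -0.0009723   0.07296811] [[-0.997 -0.074 -0.004]
 [-0.074  0.997  0.002]
 [ 0.004  0.002 -1.   ]] 0.039564961155023295
```

View pics/w6.png

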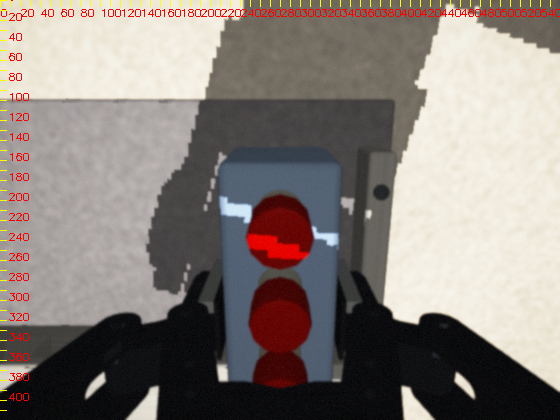

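View pics/s6.png

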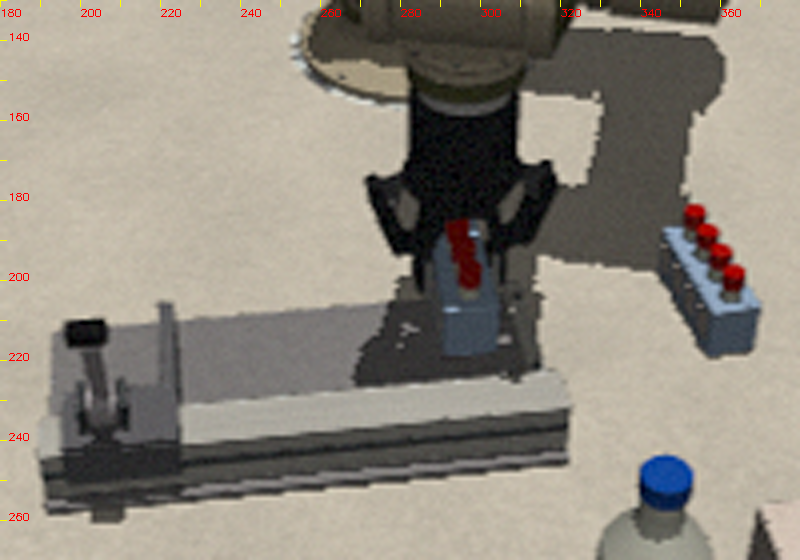

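Request:
apply_moves(
  plan=[
    {"tx": 0, "ty": -5, "tz": -20, "rx": -0.002, "ry": -0.004, "rz": 0, "jaw": -1},
    {"tx": 0, "ty": -5, "tz": -38, "rx": -0.002, "ry": -0.004, "rz": 0, "jaw": -1},
    {"tx": 0, "ty": -5, "tz": -46, "rx": -0.002, "ry": -0.004, "rz": 0, "jaw": -1},
    {"tx": 0, "ty": -5, "tz": -48, "rx": -0.002, "ry": -0.004, "rz": 0, "jaw": -1},
    {"tx": 0, "ty": -5, "tz": -48, "rx": -0.002, "ry": -0.004, "rz": 0, "jaw": -1},
  ],
)

```text
time_s: 12.7
position: [0.4782, -0.0058, 0.0277]
tool_rot: [[-0.997, -0.075, 0.005], [-0.075, 0.997, -0.002], [-0.005, -0.002, -1.0]]
ft_force: [-0.4, 0.1, -0.7]
grip_width: 0.0395
```

Request:
apply_moves(
  plan=[
    {"tx": 0, "ty": 0, "tz": -3, "rx": 0, "ry": 0.003, "rz": 0, "jaw": -1},
    {"tx": 3, "ty": 0.2, "tz": -3, "rx": 0, "ry": 0.003, "rz": 0, "jaw": -1},
    {"tx": 6, "ty": 0.4, "tz": -3, "rx": 0, "ry": 0.003, "rz": 0, "jaw": -1},
    {"tx": 8, "ty": 0.6, "tz": -3, "rx": 0, "ry": 0.003, "rz": 0, "jaw": -1},
    {"tx": 8, "ty": 0.6, "tz": -3, "rx": 0, "ry": 0.003, "rz": 0, "jaw": -1},
  ],
)

```text
time_s: 13.2
position: [0.4864, -0.0052, 0.0248]
tool_rot: [[-0.997, -0.075, 0.002], [-0.075, 0.997, -0.002], [-0.002, -0.002, -1.0]]
ft_force: [-0.0, -0.4, -1.5]
grip_width: 0.0393
```

Request:
apply_moves(
  plan=[
    {"tx": 1, "ty": 0.1, "tz": 0, "rx": 0, "ry": 0, "rz": 0, "jaw": -1},
    {"tx": 2, "ty": 0.2, "tz": 0, "rx": 0, "ry": 0, "rz": 0, "jaw": -1},
    {"tx": 3, "ty": 0.2, "tz": 0, "rx": 0, "ry": 0, "rz": 0, "jaw": -1},
    {"tx": 4, "ty": 0.3, "tz": 0, "rx": 0, "ry": 0, "rz": 0, "jaw": -1},
    {"tx": 4, "ty": 0.3, "tz": 0, "rx": 0, "ry": 0, "rz": 0, "jaw": -1},
  ],
)

```text
time_s: 13.7
position: [0.4864, -0.0048, 0.0242]
tool_rot: [[-0.997, -0.075, -0.007], [-0.075, 0.997, -0.001], [0.007, -0.001, -1.0]]
ft_force: [-16.9, -6.3, 6.2]
grip_width: 0.0394
```

Request:
apply_moves(
  plan=[
    {"tx": 0, "ty": 0, "tz": -1, "rx": 0, "ry": -0.005, "rz": 0, "jaw": -1},
    {"tx": 0, "ty": 0, "tz": -2, "rx": 0, "ry": -0.006, "rz": 0, "jaw": -1},
    {"tx": 0, "ty": 0, "tz": -2, "rx": 0, "ry": -0.006, "rz": 0, "jaw": -1},
  ],
)

```text
time_s: 14.0
position: [0.4862, -0.0047, 0.0227]
tool_rot: [[-0.997, -0.076, -0.001], [-0.076, 0.997, -0.001], [0.002, -0.001, -1.0]]
ft_force: [-4.5, -1.1, 6.0]
grip_width: 0.0396
```

Request:
apply_moves(
  plan=[
    {"tx": 0, "ty": 0, "tz": 0, "rx": 0, "ry": 0, "rz": 0, "jaw": 0.1},
    {"tx": 0, "ty": 0, "tz": 0, "rx": 0, "ry": 0, "rz": 0, "jaw": 0.22},
    {"tx": 0, "ty": 0, "tz": 0, "rx": 0, "ry": 0, "rz": 0, "jaw": 0.22},
    {"tx": 0, "ty": 0, "tz": 30, "rx": 0, "ry": 0, "rz": 0, "jaw": 0.22},
    {"tx": 0, "ty": 0, "tz": 70, "rx": 0, "ry": 0, "rz": 0, "jaw": 0.22},
    {"tx": 0, "ty": 0, "tz": 120, "rx": 0, "ry": 0, "rz": 0, "jaw": 0.5},
    {"tx": -40, "ty": 20, "tz": 170, "rx": 0, "ry": 0, "rz": 0, "jaw": 1},
    {"tx": -40, "ty": 60, "tz": 200, "rx": 0, "ry": 0, "rz": 0, "jaw": 1},
    {"tx": -40, "ty": 60, "tz": 200, "rx": 0, "ry": 0, "rz": 0, "jaw": 1},
  ],
)

```text
time_s: 14.9
position: [0.4462, 0.0571, 0.2262]
tool_rot: [[-0.997, -0.077, 0.005], [-0.077, 0.997, -0.001], [-0.005, -0.002, -1.0]]
ft_force: [0.6, -0.9, -0.6]
grip_width: 0.0856
```

```bash
python3 - <<'E'
from h import *
o=env.observe(); print(o["position"],o["tool_rot"].round(3),o["grip_width"])
d=cam("wrist"); crop(d,0,0,560,420,1,"w7.png")
d=cam("scene"); crop(d,180,130,380,270,4,"s7.png")
E
```

```text
[0.44621689 0.05710758 0.22620351] [[-0.997 -0.077  0.005]
 [-0.077  0.997 -0.001]
 [-0.005 -0.002 -1.   ]] 0.08563537615360825
```

View pics/w7.png

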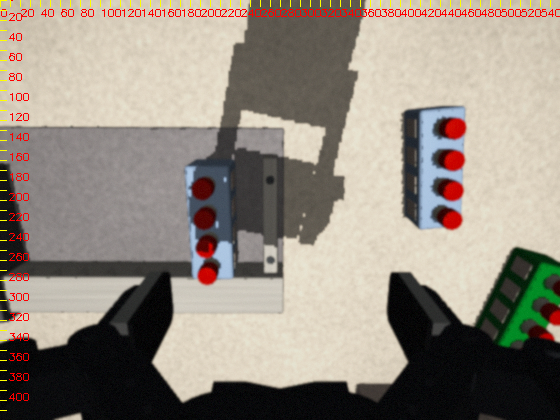

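View pics/s7.png

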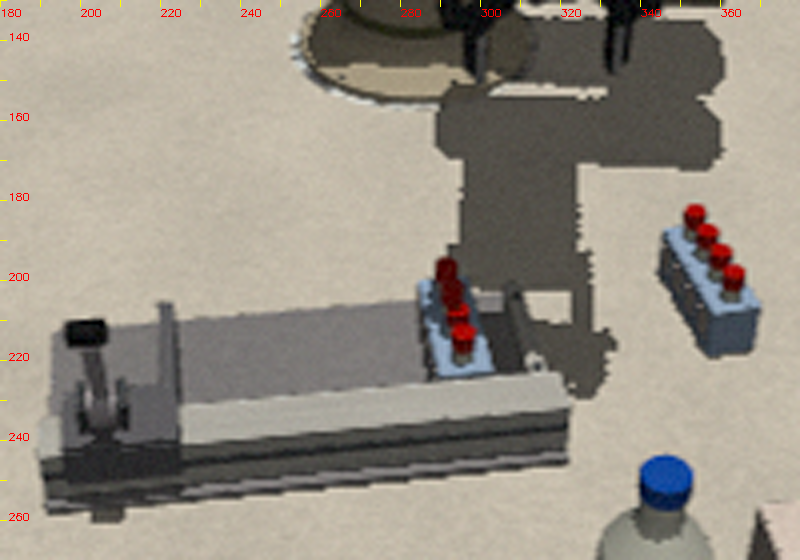

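```bash
python3 - <<'E'
from h import *
d=cam("wrist")
k=np.array([ray(d,*c,.07)[:2] for c in [(455,127.5),(454,159.5),(453,189.5),(451,219)]]); v=k[3]-k[0]; print(k.mean(0),v,np.degrees(np.arctan2(v[1],v[0])))
k=np.array([ray(d,*c,.07)[:2] for c in [(203.5,188),(205,218),(206,247),(207,275)]]); v=k[3]-k[0]; print(k.mean(0),v,np.degrees(np.arctan2(v[1],v[0])))
P=env.observe()["position"]
E
```

```text
[0.41967172 0.19774634] [0.07576661 0.01301722] 9.74862959062916
[ 0.48687756 -0.00548911] [0.07987961 0.00468822] 3.3588960470165174
```

Request:
apply_moves(
  plan=[
    {"tx": -26, "ty": 141.5, "tz": -20, "rx": 0, "ry": 0.004, "rz": 0.098, "jaw": 1},
    {"tx": -26, "ty": 141.5, "tz": -20, "rx": 0, "ry": 0.004, "rz": 0.098, "jaw": 1},
    {"tx": -26, "ty": 141.5, "tz": -20, "rx": 0, "ry": 0.004, "rz": 0.098, "jaw": 1},
    {"tx": -26, "ty": 141.5, "tz": -20, "rx": 0, "ry": 0.004, "rz": 0.098, "jaw": 1},
    {"tx": -26, "ty": 141.5, "tz": -20, "rx": 0, "ry": 0.004, "rz": 0.098, "jaw": 1},
    {"tx": -26, "ty": 141.5, "tz": -20, "rx": 0, "ry": 0.004, "rz": 0.098, "jaw": 1},
  ],
)

```text
time_s: 15.65
position: [0.4208, 0.1956, 0.2013]
tool_rot: [[-0.985, -0.173, -0.007], [-0.173, 0.985, -0.002], [0.007, -0.001, -1.0]]
ft_force: [-0.4, -0.2, -0.3]
grip_width: 0.0853
```

```bash
python3 - <<'E'
from h import *
o=env.observe(); P=o["position"];print(o["position"],o["tool_rot"].round(3))
d=cam("wrist"); crop(d,0,0,560,420,1,"w8.png")
print(proj(d,[P[0],P[1],.07]))
E
```

```text
[0.42076726 0.19561238 0.20131892] [[-0.985 -0.173 -0.007]
 [-0.173  0.985 -0.002]
 [ 0.007 -0.001 -1.   ]]
[279.76827692 201.2172283 ]
```

View pics/w8.png

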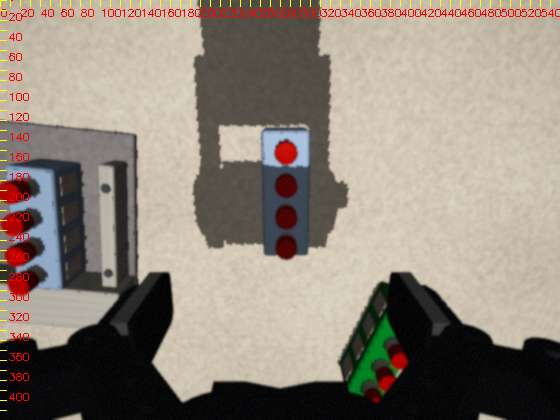

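Request:
apply_moves(
  plan=[
    {"tx": -1, "ty": 4.5, "tz": -50, "rx": 0, "ry": -0.006, "rz": 0, "jaw": 1},
    {"tx": -1, "ty": 4.5, "tz": -100, "rx": 0, "ry": -0.006, "rz": 0, "jaw": 1},
    {"tx": -1, "ty": 4.5, "tz": -140, "rx": 0, "ry": -0.006, "rz": 0, "jaw": 1},
    {"tx": -1, "ty": 4.5, "tz": -170, "rx": 0, "ry": -0.006, "rz": 0, "jaw": 1},
    {"tx": -1, "ty": 4.5, "tz": -188, "rx": 0, "ry": -0.006, "rz": 0, "jaw": 1},
    {"tx": -1, "ty": 4.5, "tz": -188, "rx": 0, "ry": -0.006, "rz": 0, "jaw": 1},
    {"tx": -1, "ty": 4.5, "tz": -188, "rx": 0, "ry": -0.006, "rz": 0, "jaw": 0.1},
    {"tx": -1, "ty": 4.5, "tz": -188, "rx": 0, "ry": -0.006, "rz": 0, "jaw": -0.2},
    {"tx": -1, "ty": 4.5, "tz": -188, "rx": 0, "ry": -0.006, "rz": 0, "jaw": -1},
    {"tx": -1, "ty": 4.5, "tz": -188, "rx": 0, "ry": -0.006, "rz": 0, "jaw": -1},
    {"tx": -1, "ty": 4.5, "tz": -188, "rx": 0, "ry": -0.006, "rz": 0, "jaw": -1},
    {"tx": -1, "ty": 4.5, "tz": -188, "rx": 0, "ry": -0.006, "rz": 0, "jaw": -1},
  ],
  grip_force=30,
)

```text
time_s: 16.9
position: [0.4204, 0.2, 0.0147]
tool_rot: [[-0.985, -0.172, 0.002], [-0.172, 0.985, -0.002], [-0.002, -0.002, -1.0]]
ft_force: [-0.7, -1.6, 6.6]
grip_width: 0.0399
```

Request:
apply_moves(
  plan=[
    {"tx": 0, "ty": 0, "tz": 40, "rx": 0, "ry": 0, "rz": 0, "jaw": -1},
    {"tx": 0, "ty": 0, "tz": 80, "rx": 0, "ry": 0, "rz": 0, "jaw": -1},
    {"tx": 0, "ty": -30, "tz": 110, "rx": 0, "ry": 0, "rz": -0.02, "jaw": -1},
    {"tx": 5, "ty": -70, "tz": 110, "rx": 0, "ry": 0, "rz": -0.04, "jaw": -1},
    {"tx": 15, "ty": -110, "tz": 110, "rx": 0, "ry": 0, "rz": -0.06, "jaw": -1},
    {"tx": 28, "ty": -155, "tz": 110, "rx": 0, "ry": 0, "rz": -0.08, "jaw": -1},
    {"tx": 40, "ty": -200, "tz": 110, "rx": 0, "ry": 0, "rz": -0.098, "jaw": -1},
    {"tx": 52, "ty": -240, "tz": 110, "rx": 0, "ry": 0, "rz": -0.098, "jaw": -1},
    {"tx": 61, "ty": -272, "tz": 110, "rx": 0, "ry": 0, "rz": -0.098, "jaw": -1},
    {"tx": 61, "ty": -272, "tz": 110, "rx": 0, "ry": 0, "rz": -0.098, "jaw": -1},
    {"tx": 61, "ty": -272, "tz": 80, "rx": 0, "ry": 0, "rz": -0.098, "jaw": -1},
    {"tx": 61, "ty": -272, "tz": 80, "rx": 0, "ry": 0, "rz": -0.098, "jaw": -1},
  ],
)

```text
time_s: 18.1
position: [0.4794, -0.071, 0.0926]
tool_rot: [[-0.997, -0.075, -0.004], [-0.075, 0.997, 0.0], [0.004, 0.001, -1.0]]
ft_force: [-0.6, 0.1, -1.9]
grip_width: 0.0393
```

```bash
python3 - <<'E'
from h import *
o=env.observe(); print(o["position"],o["tool_rot"].round(3),o["grip_width"])
d=cam("wrist"); crop(d,0,0,560,420,1,"w9.png")
E
```

```text
[ 0.47944743 -0.07098653  0.0925637 ] [[-0.997 -0.075 -0.004]
 [-0.075  0.997  0.   ]
 [ 0.004  0.001 -1.   ]] 0.03930035283999817
```

View pics/w9.png

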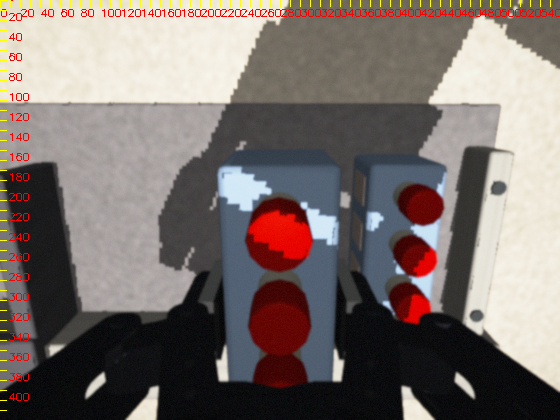

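Request:
apply_moves(
  plan=[
    {"tx": 1, "ty": -14, "tz": -20, "rx": 0, "ry": -0.003, "rz": 0, "jaw": -1},
    {"tx": 1, "ty": -14, "tz": -45, "rx": 0, "ry": -0.003, "rz": 0, "jaw": -1},
    {"tx": 1, "ty": -14, "tz": -60, "rx": 0, "ry": -0.003, "rz": 0, "jaw": -1},
    {"tx": 1, "ty": -14, "tz": -67, "rx": 0, "ry": -0.003, "rz": 0, "jaw": -1},
    {"tx": 1, "ty": -14, "tz": -68, "rx": 0, "ry": -0.003, "rz": 0, "jaw": -1},
    {"tx": 1, "ty": -14, "tz": -68, "rx": 0, "ry": -0.003, "rz": 0, "jaw": -1},
  ],
)

```text
time_s: 18.75
position: [0.4818, -0.085, 0.027]
tool_rot: [[-0.997, -0.076, 0.003], [-0.076, 0.997, -0.001], [-0.003, -0.001, -1.0]]
ft_force: [0.5, 0.9, -2.6]
grip_width: 0.0395
```

Request:
apply_moves(
  plan=[
    {"tx": 2, "ty": 0.2, "tz": 0, "rx": 0, "ry": 0, "rz": 0, "jaw": -1},
    {"tx": 5, "ty": 0.4, "tz": 0, "rx": 0, "ry": 0, "rz": 0, "jaw": -1},
    {"tx": 7, "ty": 0.5, "tz": 0, "rx": 0, "ry": 0, "rz": 0, "jaw": -1},
    {"tx": 8, "ty": 0.6, "tz": 0, "rx": 0, "ry": 0, "rz": 0, "jaw": -1},
    {"tx": 8, "ty": 0.6, "tz": 0, "rx": 0, "ry": 0, "rz": 0, "jaw": -1},
  ],
)

```text
time_s: 19.25
position: [0.4899, -0.0844, 0.027]
tool_rot: [[-0.997, -0.076, 0.003], [-0.076, 0.997, -0.001], [-0.003, -0.002, -1.0]]
ft_force: [-0.3, -0.2, -2.2]
grip_width: 0.0395
```

Request:
apply_moves(
  plan=[
    {"tx": 0, "ty": 0, "tz": -3, "rx": 0, "ry": 0, "rz": 0, "jaw": -1},
    {"tx": 2, "ty": 0.1, "tz": -3.5, "rx": 0, "ry": 0, "rz": 0, "jaw": -1},
    {"tx": 4, "ty": 0.2, "tz": -3.5, "rx": 0, "ry": 0, "rz": 0, "jaw": -1},
    {"tx": 5, "ty": 0.3, "tz": -3.5, "rx": 0, "ry": 0, "rz": 0, "jaw": -1},
    {"tx": 5, "ty": 0.3, "tz": -3.5, "rx": 0, "ry": 0, "rz": 0, "jaw": -1},
  ],
)

```text
time_s: 19.75
position: [0.4913, -0.0836, 0.0229]
tool_rot: [[-0.997, -0.076, -0.006], [-0.076, 0.997, 0.0], [0.006, 0.001, -1.0]]
ft_force: [-17.2, -3.2, 5.1]
grip_width: 0.0395
```

Request:
apply_moves(
  plan=[
    {"tx": 0, "ty": 0, "tz": -0.5, "rx": 0, "ry": -0.005, "rz": 0, "jaw": -1},
    {"tx": 0, "ty": 0, "tz": -0.5, "rx": 0, "ry": -0.006, "rz": 0, "jaw": -1},
    {"tx": 0, "ty": 0, "tz": -0.5, "rx": 0, "ry": -0.006, "rz": 0, "jaw": 0.1},
    {"tx": 0, "ty": 0, "tz": -0.5, "rx": 0, "ry": -0.006, "rz": 0, "jaw": 0.22},
    {"tx": 0, "ty": 0, "tz": -0.5, "rx": 0, "ry": -0.006, "rz": 0, "jaw": 0.22},
    {"tx": 0, "ty": 0, "tz": 30, "rx": 0, "ry": 0, "rz": 0, "jaw": 0.22},
    {"tx": 0, "ty": 0, "tz": 75, "rx": 0, "ry": 0, "rz": 0, "jaw": 0.22},
    {"tx": 0, "ty": 0, "tz": 120, "rx": 0, "ry": 0, "rz": 0, "jaw": 0.2},
    {"tx": 0, "ty": 0, "tz": 170, "rx": 0, "ry": 0, "rz": 0, "jaw": 0.2},
    {"tx": 0, "ty": 0, "tz": 200, "rx": 0, "ry": 0, "rz": 0, "jaw": 0.2},
    {"tx": 0, "ty": 0, "tz": 200, "rx": 0, "ry": 0, "rz": 0, "jaw": 0.2},
  ],
)

```text
time_s: 20.85
position: [0.4927, -0.0842, 0.227]
tool_rot: [[-0.997, -0.076, 0.002], [-0.076, 0.997, -0.003], [-0.002, -0.003, -1.0]]
ft_force: [0.3, 0.3, -0.8]
grip_width: 0.0507
```

```bash
python3 - <<'E'
from h import *
o=env.observe(); print(o["position"],o["tool_rot"].round(3),o["grip_width"])
d=cam("wrist"); crop(d,0,0,560,420,1,"w10.png")
d=cam("scene"); crop(d,0,0,560,420,1,"s10.png")
E
```

```text
[ 0.49271402 -0.08415541  0.22704031] [[-0.997 -0.076  0.002]
 [-0.076  0.997 -0.003]
 [-0.002 -0.003 -1.   ]] 0.050673706374842
```

View pics/w10.png

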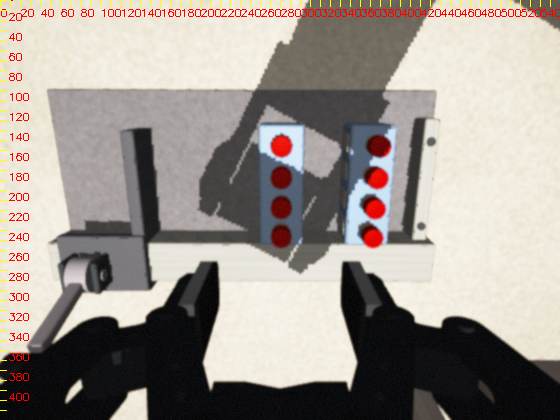

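View pics/s10.png

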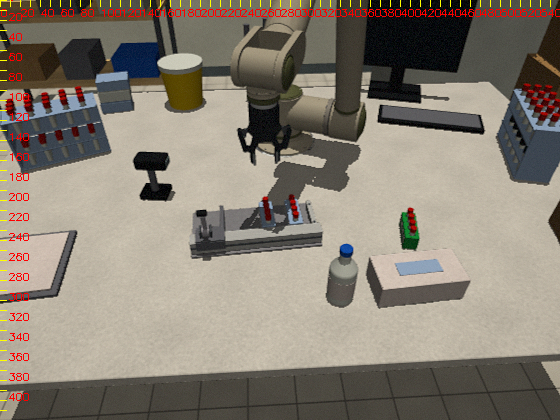

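Request:
apply_moves(
  plan=[
    {"tx": 128, "ty": -167, "tz": 0, "rx": 0.003, "ry": 0, "rz": 0, "jaw": 0.25},
    {"tx": 128, "ty": -167, "tz": 0, "rx": 0.003, "ry": 0, "rz": 0, "jaw": 0.25},
    {"tx": 128, "ty": -167, "tz": 0, "rx": 0.003, "ry": 0, "rz": 0, "jaw": 0.25},
    {"tx": 128, "ty": -167, "tz": 0, "rx": 0.003, "ry": 0, "rz": 0, "jaw": 0.25},
    {"tx": 128, "ty": -167, "tz": 0, "rx": 0.003, "ry": 0, "rz": 0, "jaw": 0.25},
    {"tx": 128, "ty": -167, "tz": 0, "rx": 0.003, "ry": 0, "rz": 0, "jaw": 0.25},
    {"tx": 128, "ty": -167, "tz": -30, "rx": 0.003, "ry": 0, "rz": 0, "jaw": 0.25},
    {"tx": 128, "ty": -167, "tz": -65, "rx": 0.003, "ry": 0, "rz": 0, "jaw": 0.25},
    {"tx": 128, "ty": -167, "tz": -88, "rx": 0.003, "ry": 0, "rz": 0, "jaw": 0.25},
    {"tx": 128, "ty": -167, "tz": -88, "rx": 0.003, "ry": 0, "rz": 0, "jaw": 0.25},
  ],
)

```text
time_s: 21.95
position: [0.6171, -0.2485, 0.1307]
tool_rot: [[-0.997, -0.077, -0.013], [-0.077, 0.997, 0.008], [0.013, 0.009, -1.0]]
ft_force: [-0.1, -0.1, 0.8]
grip_width: 0.0534
```

```bash
python3 - <<'E'
from h import *
d=cam("wrist"); crop(d,0,0,560,420,1,"w11.png")
E
```

```text
(no output)
```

View pics/w11.png

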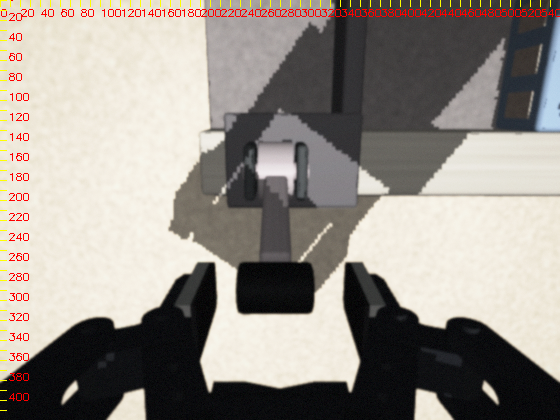

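```bash
python3 - <<'E'
from h import *
o=env.observe(); print(o["position"],o["tool_rot"].round(3),o["grip_width"])
E
```

```text
[ 0.61818458 -0.24923812  0.13339934] [[-0.997 -0.077 -0.009]
 [-0.077  0.997  0.005]
 [ 0.009  0.006 -1.   ]] 0.05356331568546227
```

Request:
apply_moves(
  plan=[
    {"tx": 3, "ty": -3, "tz": 5, "rx": -0.005, "ry": -0.009, "rz": 0, "jaw": 0.25},
    {"tx": 3, "ty": -3, "tz": 5, "rx": -0.005, "ry": -0.009, "rz": 0, "jaw": 0.25},
    {"tx": 3, "ty": -3, "tz": 5, "rx": -0.005, "ry": -0.009, "rz": 0, "jaw": -1},
    {"tx": 3, "ty": -3, "tz": 5, "rx": -0.005, "ry": -0.009, "rz": 0, "jaw": -1},
    {"tx": 3, "ty": -3, "tz": 5, "rx": -0.005, "ry": -0.009, "rz": 0, "jaw": -1},
    {"tx": 3, "ty": -3, "tz": 5, "rx": -0.005, "ry": -0.009, "rz": 0, "jaw": -1},
    {"tx": 3, "ty": -3, "tz": 5, "rx": -0.005, "ry": -0.009, "rz": 0, "jaw": -1},
  ],
  grip_force=30,
)

```text
time_s: 22.7
position: [0.6216, -0.2523, 0.1392]
tool_rot: [[-0.997, -0.077, 0.001], [-0.077, 0.997, -0.0], [-0.001, -0.0, -1.0]]
ft_force: [1.2, 0.9, 6.4]
grip_width: 0.0247
```

Request:
apply_moves(
  plan=[
    {"tx": -0.7, "ty": 9, "tz": 0, "rx": 0, "ry": 0, "rz": 0, "jaw": -1},
    {"tx": -1.4, "ty": 18, "tz": 0, "rx": 0, "ry": 0, "rz": 0, "jaw": -1},
    {"tx": -2, "ty": 27, "tz": 0, "rx": 0, "ry": 0, "rz": 0, "jaw": -1},
    {"tx": -2.7, "ty": 36, "tz": 0, "rx": 0, "ry": 0, "rz": 0, "jaw": -1},
    {"tx": -3.3, "ty": 45, "tz": 0, "rx": 0, "ry": 0, "rz": 0, "jaw": -1},
    {"tx": -4, "ty": 54, "tz": 0, "rx": 0, "ry": 0, "rz": 0, "jaw": -1},
    {"tx": -4.7, "ty": 63, "tz": 0, "rx": 0, "ry": 0, "rz": 0, "jaw": -1},
    {"tx": -5.3, "ty": 72, "tz": 0, "rx": 0, "ry": 0, "rz": 0, "jaw": -1},
    {"tx": -6, "ty": 81, "tz": 0, "rx": 0, "ry": 0, "rz": 0, "jaw": -1},
    {"tx": -6.7, "ty": 90, "tz": 0, "rx": 0, "ry": 0, "rz": 0, "jaw": -1},
    {"tx": -7.2, "ty": 97, "tz": 0, "rx": 0, "ry": 0, "rz": 0, "jaw": -1},
    {"tx": -7.5, "ty": 101, "tz": 0, "rx": 0, "ry": 0, "rz": 0, "jaw": -1},
  ],
)

```text
time_s: 23.9
position: [0.6141, -0.1504, 0.1392]
tool_rot: [[-0.997, -0.077, 0.001], [-0.077, 0.997, 0.0], [-0.001, -0.0, -1.0]]
ft_force: [2.3, -1.1, 2.5]
grip_width: 0.025
```

Request:
apply_moves(
  plan=[
    {"tx": -0.2, "ty": 3, "tz": 0, "rx": 0, "ry": 0, "rz": 0, "jaw": -1},
    {"tx": -0.4, "ty": 6, "tz": 0, "rx": 0, "ry": 0, "rz": 0, "jaw": -1},
    {"tx": -0.7, "ty": 9, "tz": 0, "rx": 0, "ry": 0, "rz": 0, "jaw": -1},
    {"tx": -0.9, "ty": 12, "tz": 0, "rx": 0, "ry": 0, "rz": 0, "jaw": -1},
    {"tx": -1.1, "ty": 15, "tz": 0, "rx": 0, "ry": 0, "rz": 0, "jaw": -1},
    {"tx": -1.3, "ty": 18, "tz": 0, "rx": 0, "ry": 0, "rz": 0, "jaw": -1},
    {"tx": -1.6, "ty": 21, "tz": 0, "rx": 0, "ry": 0, "rz": 0, "jaw": -1},
    {"tx": -1.8, "ty": 24, "tz": 0, "rx": 0, "ry": 0, "rz": 0, "jaw": -1},
    {"tx": -2, "ty": 27, "tz": 0, "rx": 0, "ry": 0, "rz": 0, "jaw": -1},
    {"tx": -2.2, "ty": 30, "tz": 0, "rx": 0, "ry": 0, "rz": 0, "jaw": -1},
    {"tx": -2.4, "ty": 33, "tz": 0, "rx": 0, "ry": 0, "rz": 0, "jaw": -1},
    {"tx": -2.4, "ty": 33, "tz": 0, "rx": 0, "ry": 0, "rz": 0, "jaw": -1},
  ],
)

```text
time_s: 25.1
position: [0.6116, -0.1168, 0.1392]
tool_rot: [[-0.997, -0.078, 0.001], [-0.078, 0.997, 0.001], [-0.001, 0.001, -1.0]]
ft_force: [1.5, 0.2, 3.3]
grip_width: 0.0252
```

```bash
python3 - <<'E'
from h import *
from tray import I
o=env.observe(); print(o["position"],o["grip_width"],I(*(o["position"][:2]*1000)))
d=cam("wrist"); crop(d,0,0,560,420,1,"w12.png")
d=cam("scene"); crop(d,180,130,380,270,4,"s12.png")
E
```

```text
[ 0.61161392 -0.11678047  0.13920457] 0.025202613061626165 [106.   -4.9]
```

View pics/w12.png

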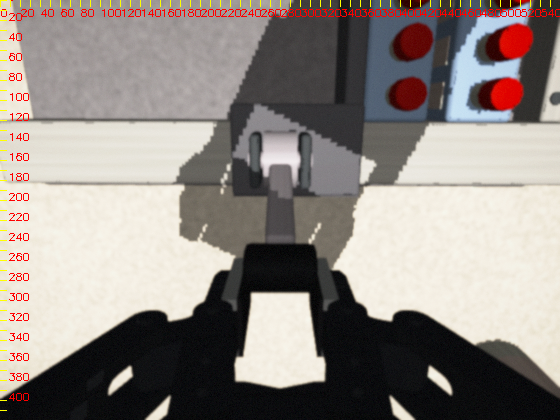

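View pics/s12.png

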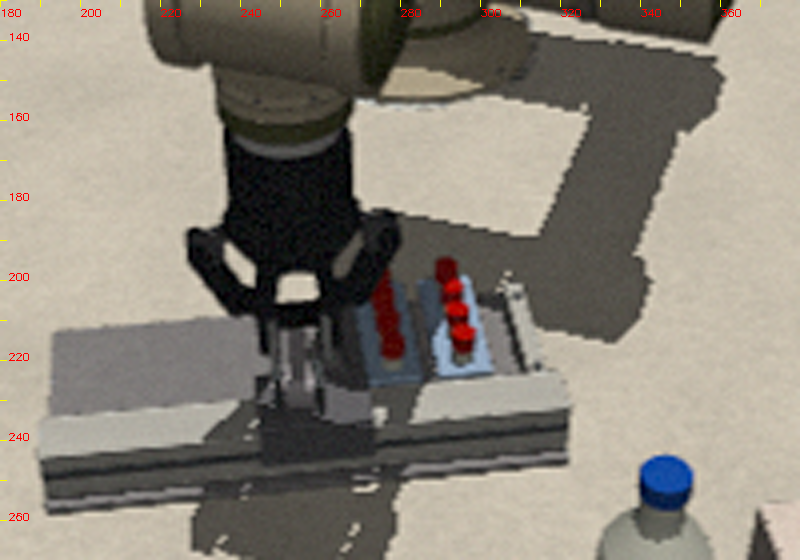

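Request:
apply_moves(
  plan=[
    {"tx": -0.2, "ty": 3, "tz": 0, "rx": 0, "ry": 0, "rz": 0, "jaw": -1},
    {"tx": -0.4, "ty": 6, "tz": 0, "rx": 0, "ry": 0, "rz": 0, "jaw": -1},
    {"tx": -0.7, "ty": 9, "tz": 0, "rx": 0, "ry": 0, "rz": 0, "jaw": -1},
    {"tx": -0.9, "ty": 12, "tz": 0, "rx": 0, "ry": 0, "rz": 0, "jaw": -1},
    {"tx": -1.1, "ty": 15, "tz": 0, "rx": 0, "ry": 0, "rz": 0, "jaw": -1},
    {"tx": -1.3, "ty": 18, "tz": 0, "rx": 0, "ry": 0, "rz": 0, "jaw": -1},
    {"tx": -1.6, "ty": 21, "tz": 0, "rx": 0, "ry": 0, "rz": 0, "jaw": -1},
    {"tx": -1.8, "ty": 24, "tz": 0, "rx": 0, "ry": 0, "rz": 0, "jaw": -1},
    {"tx": -2, "ty": 27, "tz": 0, "rx": 0, "ry": 0, "rz": 0, "jaw": -1},
    {"tx": -2.2, "ty": 30, "tz": 0, "rx": 0, "ry": 0, "rz": 0, "jaw": -1},
    {"tx": -2.4, "ty": 33, "tz": 0, "rx": 0, "ry": 0, "rz": 0, "jaw": -1},
    {"tx": -2.6, "ty": 35, "tz": 0, "rx": 0, "ry": 0, "rz": 0, "jaw": -1},
  ],
)

```text
time_s: 26.4
position: [0.609, -0.0815, 0.1392]
tool_rot: [[-0.997, -0.078, 0.001], [-0.078, 0.997, 0.001], [-0.001, 0.001, -1.0]]
ft_force: [2.2, -3.9, 3.3]
grip_width: 0.0248
```

Request:
apply_moves(
  plan=[
    {"tx": -0.1, "ty": 1, "tz": 0, "rx": 0, "ry": 0, "rz": 0, "jaw": -1},
    {"tx": -0.2, "ty": 2, "tz": 0, "rx": 0, "ry": 0, "rz": 0, "jaw": -1},
    {"tx": -0.2, "ty": 3, "tz": 0, "rx": 0, "ry": 0, "rz": 0, "jaw": -1},
    {"tx": -0.3, "ty": 4, "tz": 0, "rx": 0, "ry": 0, "rz": 0, "jaw": -1},
    {"tx": -0.3, "ty": 4, "tz": 0, "rx": 0, "ry": 0, "rz": 0, "jaw": -1},
  ],
)

```text
time_s: 26.9
position: [0.6087, -0.0776, 0.1392]
tool_rot: [[-0.997, -0.078, 0.001], [-0.078, 0.997, 0.001], [-0.001, 0.001, -1.0]]
ft_force: [2.4, -3.8, 3.4]
grip_width: 0.0247
```

Request:
apply_moves(
  plan=[
    {"tx": -0.1, "ty": 1, "tz": 0, "rx": 0, "ry": 0, "rz": 0, "jaw": -1},
    {"tx": -0.2, "ty": 2, "tz": 0, "rx": 0, "ry": 0, "rz": 0, "jaw": -1},
    {"tx": -0.2, "ty": 3, "tz": 0, "rx": 0, "ry": 0, "rz": 0, "jaw": -1},
    {"tx": -0.3, "ty": 4, "tz": 0, "rx": 0, "ry": 0, "rz": 0, "jaw": -1},
    {"tx": -0.3, "ty": 4, "tz": 0, "rx": 0, "ry": 0, "rz": 0, "jaw": -1},
  ],
)

```text
time_s: 27.4
position: [0.6087, -0.077, 0.1393]
tool_rot: [[-0.997, -0.076, 0.002], [-0.076, 0.997, -0.005], [-0.002, -0.005, -1.0]]
ft_force: [3.4, -18.1, 0.4]
grip_width: 0.0248
```

```bash
python3 - <<'E'
from h import *
from tray import I
o=env.observe(); print(o["position"],o["grip_width"],I(*(o["position"][:2]*1000)))
d=cam("wrist"); crop(d,160,0,560,200,2,"w13.png")
d=cam("scene"); crop(d,220,170,340,260,6,"s13.png")
E
```

```text
[ 0.60874754 -0.07699633  0.13930838] 0.024763601536589873 [106.1  34.9]
```

View pics/w13.png

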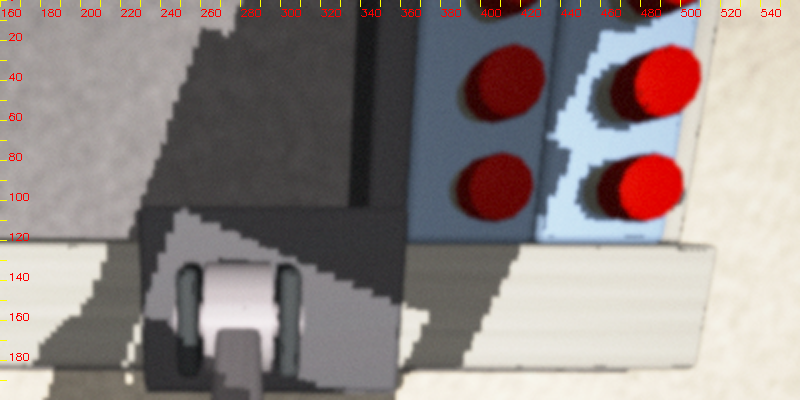

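View pics/s13.png

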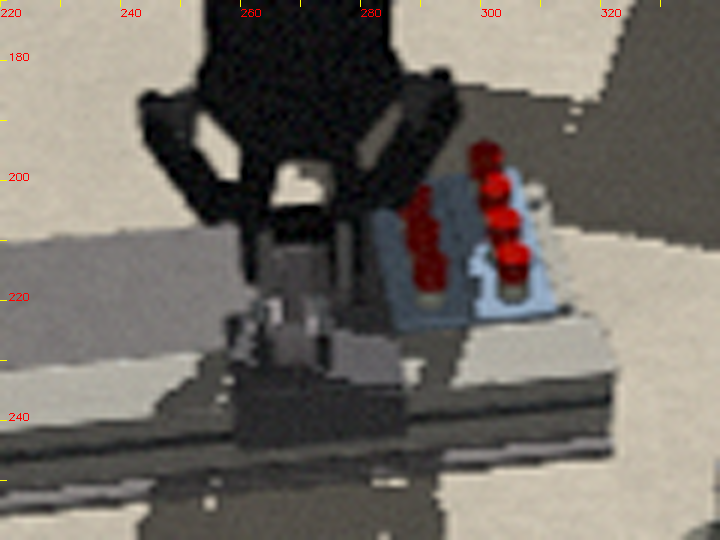

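Request:
apply_moves(
  plan=[
    {"tx": 0, "ty": 0, "tz": 0, "rx": 0, "ry": 0, "rz": 0, "jaw": -1},
    {"tx": 0, "ty": 0, "tz": 0, "rx": 0, "ry": 0, "rz": 0, "jaw": 0},
    {"tx": 0, "ty": 0, "tz": 0, "rx": 0, "ry": 0, "rz": 0, "jaw": 0.2},
    {"tx": 0, "ty": 0, "tz": 0, "rx": 0, "ry": 0, "rz": 0, "jaw": 0.2},
    {"tx": 0, "ty": 0, "tz": 40, "rx": 0, "ry": 0, "rz": 0, "jaw": 0.2},
    {"tx": 0, "ty": 0, "tz": 80, "rx": 0, "ry": 0, "rz": 0, "jaw": 0.2},
    {"tx": -50, "ty": 22, "tz": 90, "rx": 0, "ry": 0, "rz": 0, "jaw": 0.2},
    {"tx": -95, "ty": 45, "tz": 90, "rx": 0, "ry": 0, "rz": 0, "jaw": -1},
    {"tx": -140, "ty": 67, "tz": 90, "rx": 0, "ry": 0, "rz": 0, "jaw": -1},
    {"tx": -198, "ty": 89, "tz": 90, "rx": 0, "ry": 0, "rz": 0, "jaw": -1},
    {"tx": -198, "ty": 89, "tz": 90, "rx": 0, "ry": 0, "rz": 0, "jaw": -1},
    {"tx": -198, "ty": 89, "tz": 90, "rx": 0, "ry": 0, "rz": 0, "jaw": -1},
  ],
)

```text
time_s: 28.7
position: [0.4086, 0.0133, 0.2297]
tool_rot: [[-0.997, -0.078, 0.002], [-0.078, 0.997, -0.005], [-0.001, -0.005, -1.0]]
ft_force: [1.3, -0.2, -0.4]
grip_width: -0.0001
```

```bash
python3 - <<'E'
from h import *
from tray import I
o=env.observe(); P=o["position"];print(P,o["tool_rot"].round(3),o["grip_width"],I(*(o["position"][:2]*1000)))
d=cam("wrist"); crop(d,0,80,400,380,2,"w14.png"); print(proj(d,[P[0],P[1],.03]),proj(d,[P[0]+.011,P[1],.05]))
d=cam("scene"); crop(d,180,130,380,270,4,"s14.png")
E
```

```text
[0.40858761 0.01330431 0.22967981] [[-0.997 -0.078  0.002]
 [-0.078  0.997 -0.005]
 [-0.001 -0.005 -1.   ]] -0.00012980588007965266 [-86.9 139.8]
[280.52797546 181.73660676] [279.54639936 197.98949392]
```

View pics/w14.png

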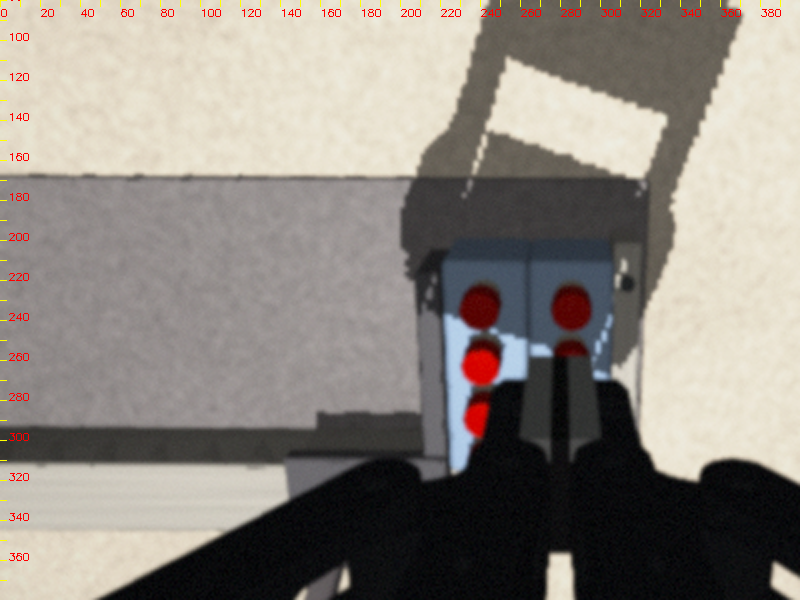

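View pics/s14.png

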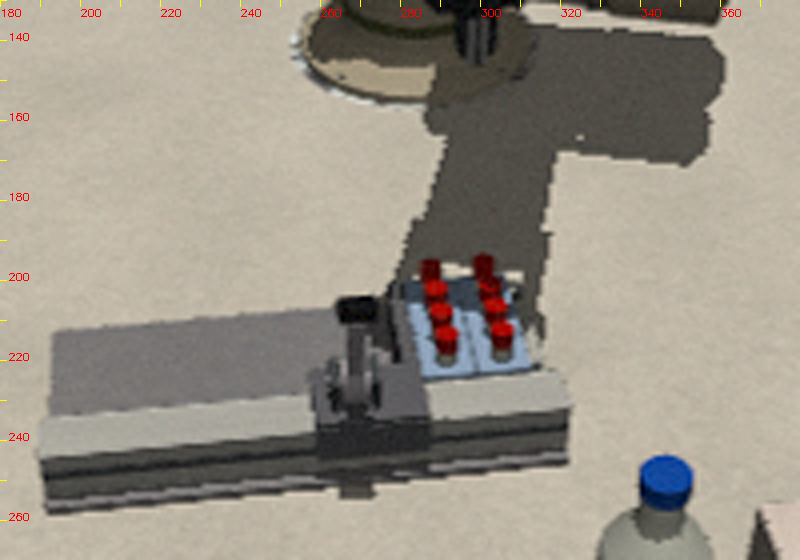

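Request:
apply_moves(
  plan=[
    {"tx": -8, "ty": 0, "tz": -50, "rx": 0.005, "ry": -0.002, "rz": 0.002, "jaw": -1},
    {"tx": -8, "ty": 0, "tz": -100, "rx": 0.005, "ry": -0.002, "rz": 0.002, "jaw": -1},
    {"tx": -8, "ty": 0, "tz": -150, "rx": 0.005, "ry": -0.002, "rz": 0.002, "jaw": -1},
    {"tx": -8, "ty": 0, "tz": -185, "rx": 0.005, "ry": -0.002, "rz": 0.002, "jaw": -1},
    {"tx": -8, "ty": 0, "tz": -200, "rx": 0.005, "ry": -0.002, "rz": 0.002, "jaw": -1},
    {"tx": -8, "ty": 0, "tz": -200, "rx": 0.005, "ry": -0.002, "rz": 0.002, "jaw": -1},
    {"tx": -8, "ty": 0, "tz": -200, "rx": 0.005, "ry": -0.002, "rz": 0.002, "jaw": -1},
  ],
)

```text
time_s: 29.5
position: [0.4042, 0.0117, 0.0296]
tool_rot: [[-0.997, -0.078, 0.005], [-0.078, 0.997, -0.0], [-0.005, -0.0, -1.0]]
ft_force: [-0.4, 0.8, -0.3]
grip_width: -0.0
```

Request:
apply_moves(
  plan=[
    {"tx": 4, "ty": 0.3, "tz": 0, "rx": 0, "ry": 0, "rz": 0, "jaw": -1},
    {"tx": 8, "ty": 0.6, "tz": 0, "rx": 0, "ry": 0, "rz": 0, "jaw": -1},
    {"tx": 11, "ty": 0.8, "tz": 0, "rx": 0, "ry": 0, "rz": 0, "jaw": -1},
    {"tx": 13, "ty": 1, "tz": 0, "rx": 0, "ry": 0, "rz": 0, "jaw": -1},
    {"tx": 13, "ty": 1, "tz": 0, "rx": 0, "ry": 0, "rz": 0, "jaw": -1},
  ],
)

```text
time_s: 30.0
position: [0.4175, 0.0127, 0.0297]
tool_rot: [[-0.997, -0.079, 0.005], [-0.079, 0.997, -0.0], [-0.005, -0.001, -1.0]]
ft_force: [-1.2, -0.3, -0.4]
grip_width: -0.0003
```

Request:
apply_moves(
  plan=[
    {"tx": 1, "ty": 0.1, "tz": 0, "rx": 0, "ry": 0, "rz": 0, "jaw": -1},
    {"tx": 2, "ty": 0.2, "tz": 0, "rx": 0, "ry": 0, "rz": 0, "jaw": -1},
    {"tx": 3, "ty": 0.2, "tz": 0, "rx": 0, "ry": 0, "rz": 0, "jaw": -1},
    {"tx": 4, "ty": 0.3, "tz": 0, "rx": 0, "ry": 0, "rz": 0, "jaw": -1},
    {"tx": 4, "ty": 0.3, "tz": 0, "rx": 0, "ry": 0, "rz": 0, "jaw": -1},
  ],
)

```text
time_s: 30.5
position: [0.4194, 0.0131, 0.0295]
tool_rot: [[-0.997, -0.079, 0.0], [-0.079, 0.997, 0.0], [-0.0, 0.0, -1.0]]
ft_force: [-8.0, -2.9, 4.8]
grip_width: 0.0
```

Request:
apply_moves(
  plan=[
    {"tx": 2, "ty": 0.2, "tz": 0, "rx": 0, "ry": 0, "rz": 0, "jaw": -1},
    {"tx": 4, "ty": 0.3, "tz": 0, "rx": 0, "ry": 0, "rz": 0, "jaw": -1},
    {"tx": 4, "ty": 0.3, "tz": 0, "rx": 0, "ry": 0, "rz": 0, "jaw": -1},
  ],
)

```text
time_s: 30.8
position: [0.4193, 0.0137, 0.029]
tool_rot: [[-0.997, -0.08, -0.009], [-0.08, 0.997, 0.001], [0.009, 0.001, -1.0]]
ft_force: [-17.1, -6.6, 10.1]
grip_width: -0.0001
```

Request:
apply_moves(
  plan=[
    {"tx": -8, "ty": -0.6, "tz": 0, "rx": 0, "ry": 0, "rz": 0, "jaw": -1},
    {"tx": -12, "ty": -1, "tz": 0, "rx": 0, "ry": 0, "rz": 0, "jaw": -1},
    {"tx": -12, "ty": -20, "tz": 0, "rx": 0, "ry": 0, "rz": 0, "jaw": -1},
    {"tx": -10, "ty": -37, "tz": 0, "rx": 0, "ry": 0, "rz": 0, "jaw": -1},
    {"tx": -8, "ty": -37, "tz": 0, "rx": 0, "ry": 0, "rz": 0, "jaw": -1},
    {"tx": -5, "ty": -37, "tz": 0, "rx": 0, "ry": 0, "rz": 0, "jaw": -1},
    {"tx": -2, "ty": -37, "tz": 0, "rx": 0, "ry": 0, "rz": 0, "jaw": -1},
    {"tx": 1, "ty": -37, "tz": 0, "rx": 0, "ry": 0, "rz": 0, "jaw": -1},
    {"tx": 1, "ty": -37, "tz": 0, "rx": 0, "ry": 0, "rz": 0, "jaw": -1},
  ],
)

```text
time_s: 31.7
position: [0.4207, -0.0229, 0.029]
tool_rot: [[-0.997, -0.081, -0.009], [-0.081, 0.997, 0.001], [0.009, 0.001, -1.0]]
ft_force: [0.8, 0.5, -0.8]
grip_width: -0.0002
```

Request:
apply_moves(
  plan=[
    {"tx": 1, "ty": 0.1, "tz": 0, "rx": 0, "ry": -0.005, "rz": -0.004, "jaw": -1},
    {"tx": 2, "ty": 0.2, "tz": 0, "rx": 0, "ry": -0.009, "rz": -0.004, "jaw": -1},
    {"tx": 3, "ty": 0.2, "tz": 0, "rx": 0, "ry": -0.009, "rz": -0.004, "jaw": -1},
    {"tx": 4, "ty": 0.3, "tz": 0, "rx": 0, "ry": -0.009, "rz": -0.004, "jaw": -1},
    {"tx": 4, "ty": 0.3, "tz": 0, "rx": 0, "ry": -0.009, "rz": -0.004, "jaw": -1},
  ],
)

```text
time_s: 32.2
position: [0.422, -0.0223, 0.0288]
tool_rot: [[-0.997, -0.078, -0.006], [-0.078, 0.997, 0.001], [0.006, 0.002, -1.0]]
ft_force: [-12.0, -3.2, 7.6]
grip_width: 0.0001
```

Request:
apply_moves(
  plan=[
    {"tx": -15, "ty": -1, "tz": 0, "rx": 0, "ry": -0.006, "rz": 0.002, "jaw": -1},
    {"tx": -15, "ty": -1, "tz": 45, "rx": 0, "ry": -0.006, "rz": 0.002, "jaw": -1},
    {"tx": -15, "ty": -1, "tz": 95, "rx": 0, "ry": -0.006, "rz": 0.002, "jaw": -1},
    {"tx": -15, "ty": -1, "tz": 145, "rx": 0, "ry": -0.006, "rz": 0.002, "jaw": 0},
    {"tx": -10, "ty": -1, "tz": 200, "rx": 0, "ry": -0.006, "rz": 0.002, "jaw": 0.25},
    {"tx": 187, "ty": -56, "tz": 200, "rx": 0, "ry": -0.006, "rz": 0.002, "jaw": 0.25},
    {"tx": 187, "ty": -56, "tz": 200, "rx": 0, "ry": -0.006, "rz": 0.002, "jaw": 0.25},
    {"tx": 187, "ty": -56, "tz": 200, "rx": 0, "ry": -0.006, "rz": 0.002, "jaw": 0.25},
    {"tx": 187, "ty": -56, "tz": 200, "rx": 0, "ry": -0.006, "rz": 0.002, "jaw": 0.25},
    {"tx": 187, "ty": -56, "tz": 200, "rx": 0, "ry": -0.006, "rz": 0.002, "jaw": 0.25},
    {"tx": 187, "ty": -56, "tz": 200, "rx": 0, "ry": -0.006, "rz": 0.002, "jaw": 0.25},
  ],
)

```text
time_s: 33.3
position: [0.6094, -0.0785, 0.2275]
tool_rot: [[-0.997, -0.08, -0.002], [-0.08, 0.997, 0.002], [0.002, 0.002, -1.0]]
ft_force: [-0.2, -0.0, 0.1]
grip_width: 0.0534
```

```bash
python3 - <<'E'
from h import *
from tray import I
o=env.observe(); P=o["position"];print(P,o["tool_rot"].round(3),o["grip_width"],I(*(o["position"][:2]*1000)))
d=cam("wrist"); crop(d,0,0,560,420,1,"w15.png")
E
```

```text
[ 0.6093802  -0.07845633  0.22749555] [[-0.997 -0.08  -0.002]
 [-0.08   0.997  0.002]
 [ 0.002  0.002 -1.   ]] 0.05338665114934181 [106.6  33.4]
```

View pics/w15.png

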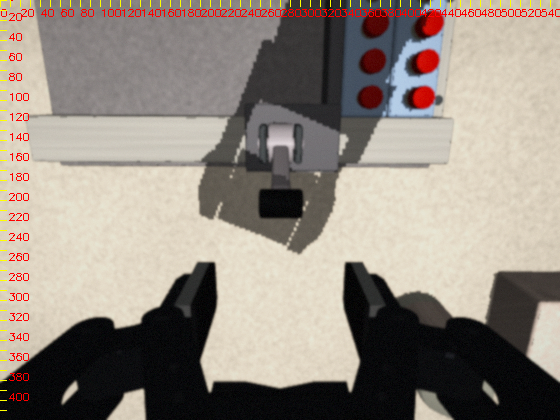

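Request:
apply_moves(
  plan=[
    {"tx": -0.5, "ty": 0, "tz": -30, "rx": -0.002, "ry": -0.002, "rz": -0.004, "jaw": 0.25},
    {"tx": -0.5, "ty": 0, "tz": -60, "rx": -0.002, "ry": -0.002, "rz": -0.004, "jaw": 0.25},
    {"tx": -0.5, "ty": 0, "tz": -80, "rx": -0.002, "ry": -0.002, "rz": -0.004, "jaw": 0.25},
    {"tx": -0.5, "ty": 0, "tz": -88, "rx": -0.002, "ry": -0.002, "rz": -0.004, "jaw": 0.25},
    {"tx": -0.5, "ty": 0, "tz": -88, "rx": -0.002, "ry": -0.002, "rz": -0.004, "jaw": 0.25},
    {"tx": -0.5, "ty": 0, "tz": -88, "rx": -0.002, "ry": -0.002, "rz": -0.004, "jaw": 0.25},
    {"tx": -0.5, "ty": 0, "tz": -88, "rx": -0.002, "ry": -0.002, "rz": -0.004, "jaw": -1},
    {"tx": -0.5, "ty": 0, "tz": -88, "rx": -0.002, "ry": -0.002, "rz": -0.004, "jaw": -1},
    {"tx": -0.5, "ty": 0, "tz": -88, "rx": -0.002, "ry": -0.002, "rz": -0.004, "jaw": -1},
    {"tx": -0.5, "ty": 0, "tz": -88, "rx": -0.002, "ry": -0.002, "rz": -0.004, "jaw": -1},
    {"tx": -0.5, "ty": 0, "tz": -88, "rx": -0.002, "ry": -0.002, "rz": -0.004, "jaw": -1},
  ],
  grip_force=30,
)

```text
time_s: 34.45
position: [0.6086, -0.0781, 0.1411]
tool_rot: [[-0.997, -0.076, 0.003], [-0.076, 0.997, -0.001], [-0.003, -0.001, -1.0]]
ft_force: [1.5, 1.5, 7.0]
grip_width: 0.0252
```

Request:
apply_moves(
  plan=[
    {"tx": 0, "ty": 1, "tz": 0, "rx": 0, "ry": 0, "rz": 0, "jaw": -1},
    {"tx": -0.1, "ty": 2, "tz": 0, "rx": 0, "ry": 0, "rz": 0, "jaw": -1},
    {"tx": -0.2, "ty": 3, "tz": 0, "rx": 0, "ry": 0, "rz": 0, "jaw": -1},
    {"tx": -0.2, "ty": 3, "tz": 0, "rx": 0, "ry": 0, "rz": 0, "jaw": -1},
  ],
)

```text
time_s: 34.85
position: [0.6086, -0.0774, 0.1413]
tool_rot: [[-0.997, -0.075, 0.004], [-0.075, 0.997, -0.005], [-0.003, -0.005, -1.0]]
ft_force: [0.1, -11.6, 0.2]
grip_width: 0.0249
```

```bash
python3 - <<'E'
import numpy as np
c,s=np.cos(.075),np.sin(.075)
t0=np.radians(113)
for th in [105,97,89,81,73,65,57,49,41,33,25,17,10,6,3]:
    t=np.radians(th)
    dx=90*(-np.cos(t)+np.cos(t0)); dz=90*(np.sin(t)-np.sin(t0))
    print(th,round(c*dx,1),round(s*dx,1)+3,round(dz,1))
E
```

```text
105 -11.8 2.1 4.1
97 -24.1 1.2 6.5
89 -36.6 0.20000000000000018 7.1
81 -49.1 -0.7000000000000002 6.0
73 -61.3 -1.5999999999999996 3.2
65 -73.0 -2.5 -1.3
57 -83.9 -3.3 -7.4
49 -93.9 -4.1 -14.9
41 -102.8 -4.7 -23.8
33 -110.3 -5.300000000000001 -33.8
25 -116.4 -5.699999999999999 -44.8
17 -120.9 -6.1 -56.5
10 -123.5 -6.300000000000001 -67.2
6 -124.3 -6.300000000000001 -73.4
3 -124.7 -6.4 -78.1
```

Request:
apply_moves(
  plan=[
    {"tx": 0, "ty": 3, "tz": 0, "rx": 0, "ry": 0, "rz": 0, "jaw": -1},
    {"tx": -11.8, "ty": 2.1, "tz": 4.1, "rx": 0, "ry": 0, "rz": 0, "jaw": -1},
    {"tx": -24.1, "ty": 1.2, "tz": 6.5, "rx": 0, "ry": 0, "rz": 0, "jaw": -1},
    {"tx": -36.6, "ty": 0.2, "tz": 7.1, "rx": 0, "ry": 0, "rz": 0, "jaw": -1},
    {"tx": -49.1, "ty": -0.7, "tz": 6, "rx": 0, "ry": 0, "rz": 0, "jaw": -1},
    {"tx": -61.3, "ty": -1.6, "tz": 3.2, "rx": 0, "ry": 0, "rz": 0, "jaw": -1},
    {"tx": -73, "ty": -2.5, "tz": -1.3, "rx": 0, "ry": 0, "rz": 0, "jaw": -1},
    {"tx": -83.9, "ty": -3.3, "tz": -7.4, "rx": 0, "ry": 0, "rz": 0, "jaw": -1},
    {"tx": -93.9, "ty": -4.1, "tz": -14.9, "rx": 0, "ry": 0, "rz": 0, "jaw": -1},
    {"tx": -102.8, "ty": -4.7, "tz": -23.8, "rx": 0, "ry": 0, "rz": 0, "jaw": -1},
  ],
  grip_force=40,
)

```text
time_s: 35.85
position: [0.5071, -0.085, 0.1196]
tool_rot: [[-0.997, -0.075, 0.009], [-0.075, 0.997, -0.011], [-0.008, -0.012, -1.0]]
ft_force: [-2.1, -13.1, 14.1]
grip_width: 0.0245
```

Request:
apply_moves(
  plan=[
    {"tx": -8, "ty": 2.4, "tz": -12, "rx": 0, "ry": 0, "rz": 0, "jaw": -1},
    {"tx": -14, "ty": 2, "tz": -23, "rx": 0, "ry": 0, "rz": 0, "jaw": -1},
    {"tx": -18.5, "ty": 1.6, "tz": -35, "rx": 0, "ry": 0, "rz": 0, "jaw": -1},
    {"tx": -21.2, "ty": 1.4, "tz": -45.5, "rx": 0, "ry": 0, "rz": 0, "jaw": -1},
    {"tx": -22, "ty": 1.4, "tz": -50, "rx": 0, "ry": 0, "rz": 0, "jaw": -1},
    {"tx": -22, "ty": 1.4, "tz": -50, "rx": 0, "ry": 0, "rz": 0, "jaw": -1},
  ],
)

```text
time_s: 36.45
position: [0.4861, -0.0866, 0.0703]
tool_rot: [[-0.997, -0.074, 0.012], [-0.075, 0.997, -0.017], [-0.011, -0.018, -1.0]]
ft_force: [-1.1, -14.4, 3.8]
grip_width: 0.0245
```

Request:
apply_moves(
  plan=[
    {"tx": 0, "ty": 0, "tz": -2, "rx": 0, "ry": 0, "rz": 0, "jaw": -1},
    {"tx": 0, "ty": 0, "tz": -4, "rx": 0, "ry": 0, "rz": 0, "jaw": -1},
    {"tx": 0, "ty": 0, "tz": -4, "rx": 0, "ry": 0, "rz": 0, "jaw": -1},
  ],
)

```text
time_s: 36.75
position: [0.4863, -0.0891, 0.0693]
tool_rot: [[-0.997, -0.075, 0.015], [-0.075, 0.997, -0.023], [-0.013, -0.024, -1.0]]
ft_force: [-16.0, -12.2, 34.1]
grip_width: 0.0244
```

Request:
apply_moves(
  plan=[
    {"tx": 0, "ty": 0, "tz": 0.5, "rx": 0, "ry": 0, "rz": 0, "jaw": -1},
    {"tx": 0, "ty": 0, "tz": 0.5, "rx": 0, "ry": 0, "rz": 0, "jaw": 0},
    {"tx": 0, "ty": 0, "tz": 0.5, "rx": 0, "ry": 0, "rz": 0, "jaw": 0.2},
    {"tx": 0, "ty": 0, "tz": 0.5, "rx": 0, "ry": 0, "rz": 0, "jaw": 0.2},
  ],
)

```text
time_s: 37.15
position: [0.486, -0.0888, 0.0693]
tool_rot: [[-0.997, -0.075, 0.013], [-0.075, 0.997, -0.022], [-0.012, -0.023, -1.0]]
ft_force: [-0.4, 0.0, -0.7]
grip_width: 0.051
```

Request:
apply_moves(
  plan=[
    {"tx": 0, "ty": 0, "tz": 30, "rx": 0.01, "ry": -0.01, "rz": 0, "jaw": 0.2},
    {"tx": 0, "ty": 0, "tz": 70, "rx": 0.02, "ry": -0.014, "rz": 0, "jaw": 0.2},
    {"tx": 0, "ty": 0, "tz": 110, "rx": 0.02, "ry": -0.014, "rz": 0, "jaw": 0.2},
    {"tx": 0, "ty": 0, "tz": 150, "rx": 0.02, "ry": -0.014, "rz": 0, "jaw": 0.2},
    {"tx": -20, "ty": 30, "tz": 180, "rx": 0.02, "ry": -0.014, "rz": 0, "jaw": 0.2},
    {"tx": -20, "ty": 30, "tz": 180, "rx": 0.02, "ry": -0.014, "rz": 0, "jaw": 0.2},
    {"tx": -20, "ty": 30, "tz": 180, "rx": 0.02, "ry": -0.014, "rz": 0, "jaw": 0.2},
  ],
)

```text
time_s: 37.85
position: [0.4659, -0.0585, 0.2492]
tool_rot: [[-0.997, -0.076, 0.028], [-0.076, 0.997, -0.002], [-0.027, -0.004, -1.0]]
ft_force: [0.1, -0.8, -0.2]
grip_width: 0.0513
```

```bash
python3 - <<'E'
from h import *
o=env.observe(); P=o["position"];print(P,o["tool_rot"].round(3),o["grip_width"])
d=cam("wrist"); crop(d,50,50,450,350,2,"w16.png")
d=cam("scene"); crop(d,180,170,340,270,5,"s16.png")
E
```

```text
[ 0.46589291 -0.05845165  0.24919501] [[-0.997 -0.076  0.028]
 [-0.076  0.997 -0.002]
 [-0.027 -0.004 -1.   ]] 0.05132175806310889
```

View pics/w16.png

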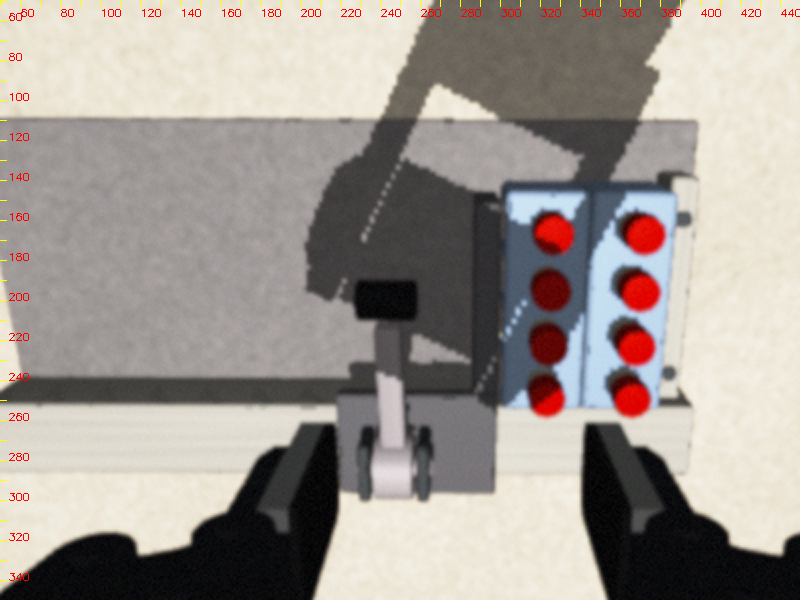

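View pics/s16.png

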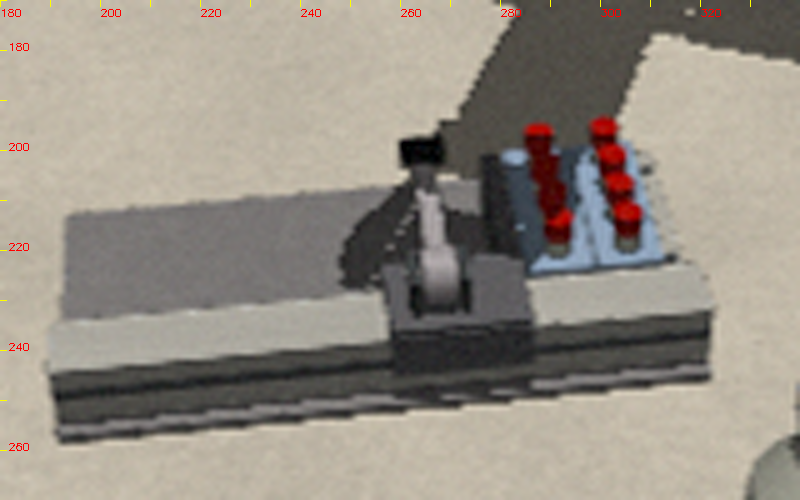

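```bash
python3 - <<'E'
from h import *
d=cam("wrist"); crop(d,270,130,400,270,5,"w17.png")
d=cam("scene"); crop(d,260,190,330,250,10,"s17.png")
d=cam("top"); crop(d,215,170,335,275,6,"t17.png")
E
```

```text
(no output)
```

View pics/w17.png

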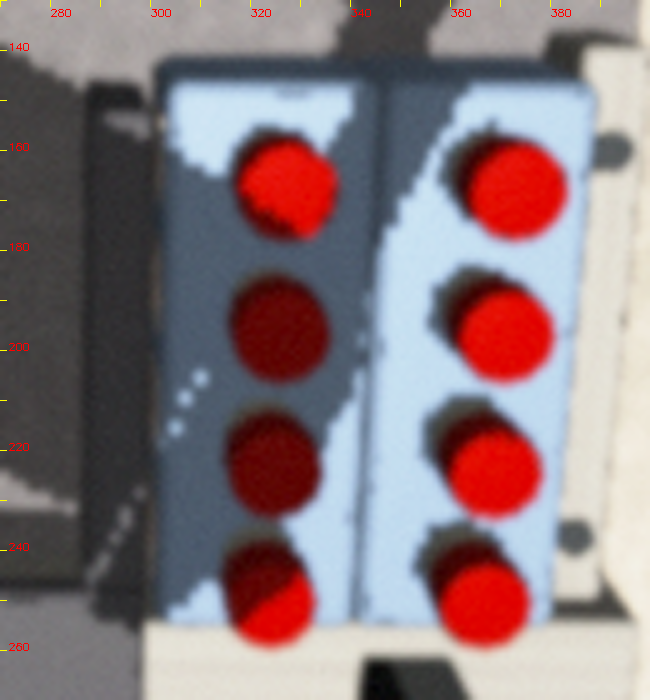

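View pics/s17.png

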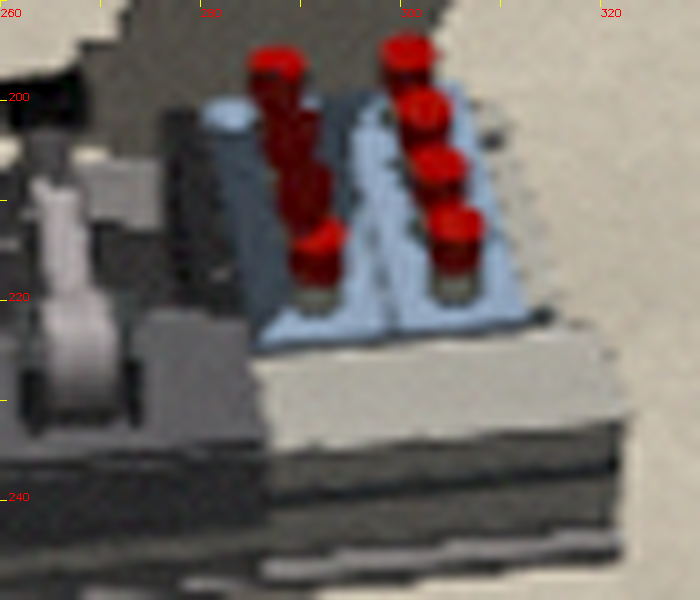

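View pics/t17.png

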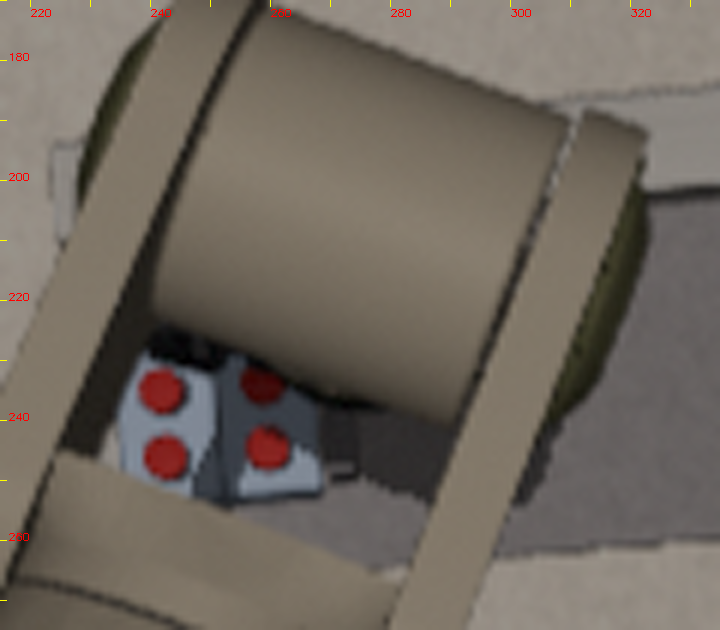

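Request:
apply_moves(
  plan=[
    {"tx": 24, "ty": 21, "tz": -40, "rx": 0.002, "ry": -0.028, "rz": 0, "jaw": 0.2},
    {"tx": 24, "ty": 21, "tz": -80, "rx": 0.002, "ry": -0.028, "rz": 0, "jaw": 0.2},
    {"tx": 24, "ty": 21, "tz": -112, "rx": 0.002, "ry": -0.028, "rz": 0, "jaw": 0.2},
    {"tx": 24, "ty": 21, "tz": -112, "rx": 0.002, "ry": -0.028, "rz": 0, "jaw": 0.2},
    {"tx": 24, "ty": 21, "tz": -112, "rx": 0.002, "ry": -0.028, "rz": 0, "jaw": 0.2},
  ],
)

```text
time_s: 38.6
position: [0.4904, -0.0385, 0.1365]
tool_rot: [[-0.996, -0.074, 0.053], [-0.074, 0.997, 0.001], [-0.053, -0.003, -0.999]]
ft_force: [0.8, -0.5, 0.4]
grip_width: 0.0514
```

```bash
python3 - <<'E'
from h import *
d=cam("wrist"); crop(d,200,100,460,330,3,"w18.png")
E
```

```text
(no output)
```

View pics/w18.png

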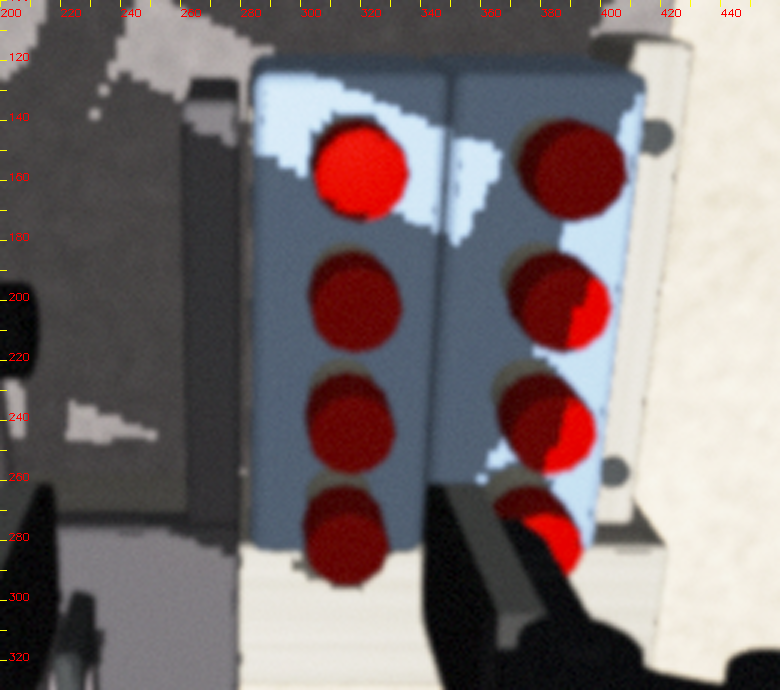

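Request:
apply_moves(
  plan=[
    {"tx": 0, "ty": 0, "tz": 30, "rx": 0, "ry": 0.053, "rz": 0, "jaw": 0.2},
    {"tx": -4, "ty": -30, "tz": 20, "rx": 0, "ry": 0.053, "rz": 0, "jaw": 0.2},
    {"tx": -4.5, "ty": -49.5, "tz": 10, "rx": 0, "ry": 0.053, "rz": 0, "jaw": 0.2},
    {"tx": -4.5, "ty": -49.5, "tz": -10, "rx": 0, "ry": 0.053, "rz": 0, "jaw": 0.2},
    {"tx": -4.5, "ty": -49.5, "tz": -20, "rx": 0, "ry": 0.053, "rz": 0, "jaw": 0.2},
    {"tx": -4.5, "ty": -49.5, "tz": -20, "rx": 0, "ry": 0.053, "rz": 0, "jaw": 0.2},
  ],
)

```text
time_s: 39.25
position: [0.4863, -0.0881, 0.1176]
tool_rot: [[-0.997, -0.074, 0.002], [-0.074, 0.997, 0.0], [-0.002, 0.0, -1.0]]
ft_force: [0.5, -1.3, -0.9]
grip_width: 0.0511
```

```bash
python3 - <<'E'
from h import *
o=env.observe();P=o["position"];print(P,o["tool_rot"].round(3))
d=cam("wrist"); crop(d,0,0,560,420,1,"w19.png"); print(proj(d,[P[0],P[1],.0896]))
E
```

```text
[ 0.48632268 -0.08810973  0.11755766] [[-0.997 -0.074  0.002]
 [-0.074  0.997  0.   ]
 [-0.002  0.    -1.   ]]
[279.78353353 251.46830805]
```

View pics/w19.png

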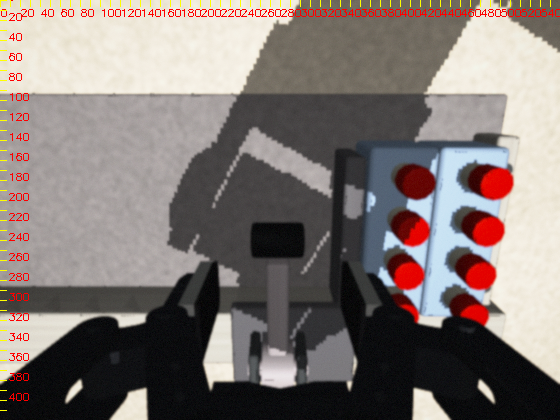

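Request:
apply_moves(
  plan=[
    {"tx": -3, "ty": -1, "tz": -25, "rx": 0, "ry": 0.002, "rz": 0, "jaw": 0.2},
    {"tx": -3, "ty": -1, "tz": -40, "rx": 0, "ry": 0.002, "rz": 0, "jaw": 0.2},
    {"tx": -3, "ty": -1, "tz": -46.5, "rx": 0, "ry": 0.002, "rz": 0, "jaw": 0.2},
    {"tx": -3, "ty": -1, "tz": -46.5, "rx": 0, "ry": 0.002, "rz": 0, "jaw": 0.2},
    {"tx": -3, "ty": -1, "tz": -46.5, "rx": 0, "ry": 0.002, "rz": 0, "jaw": -1},
    {"tx": -3, "ty": -1, "tz": -46.5, "rx": 0, "ry": 0.002, "rz": 0, "jaw": -1},
    {"tx": -3, "ty": -1, "tz": -46.5, "rx": 0, "ry": 0.002, "rz": 0, "jaw": -1},
    {"tx": -3, "ty": -1, "tz": -46.5, "rx": 0, "ry": 0.002, "rz": 0, "jaw": -1},
    {"tx": -3, "ty": -1, "tz": -46.5, "rx": 0, "ry": 0.002, "rz": 0, "jaw": -1},
  ],
  grip_force=40,
)

```text
time_s: 40.2
position: [0.4841, -0.0894, 0.0723]
tool_rot: [[-0.997, -0.074, 0.002], [-0.074, 0.997, -0.001], [-0.002, -0.001, -1.0]]
ft_force: [-0.3, -1.0, 7.3]
grip_width: 0.0253
```

Request:
apply_moves(
  plan=[
    {"tx": 3, "ty": 0.2, "tz": 12, "rx": 0, "ry": 0, "rz": 0, "jaw": -1},
    {"tx": 7.7, "ty": 0.6, "tz": 23.8, "rx": 0, "ry": 0, "rz": 0, "jaw": -1},
    {"tx": 14, "ty": 1, "tz": 34.7, "rx": 0, "ry": 0, "rz": 0, "jaw": -1},
    {"tx": 21.7, "ty": 1.6, "tz": 44.6, "rx": 0, "ry": 0, "rz": 0, "jaw": -1},
    {"tx": 30.7, "ty": 2.3, "tz": 53.3, "rx": 0, "ry": 0, "rz": 0, "jaw": -1},
    {"tx": 40.8, "ty": 3, "tz": 60.7, "rx": 0, "ry": 0, "rz": 0, "jaw": -1},
    {"tx": 51.9, "ty": 3.8, "tz": 66.6, "rx": 0, "ry": 0, "rz": 0, "jaw": -1},
    {"tx": 63.7, "ty": 4.7, "tz": 70.9, "rx": 0, "ry": 0, "rz": 0, "jaw": -1},
    {"tx": 75.9, "ty": 5.6, "tz": 73.5, "rx": 0, "ry": 0, "rz": 0, "jaw": -1},
    {"tx": 88.4, "ty": 6.6, "tz": 74.4, "rx": 0, "ry": 0, "rz": 0, "jaw": -1},
    {"tx": 100.9, "ty": 7.5, "tz": 73.5, "rx": 0, "ry": 0, "rz": 0, "jaw": -1},
    {"tx": 100.9, "ty": 7.5, "tz": 73.5, "rx": 0, "ry": 0, "rz": 0, "jaw": -1},
  ],
)

```text
time_s: 41.4
position: [0.5854, -0.0815, 0.1453]
tool_rot: [[-0.997, -0.075, 0.001], [-0.075, 0.997, -0.0], [-0.001, -0.001, -1.0]]
ft_force: [-1.5, 1.1, 1.8]
grip_width: 0.0244
```

Request:
apply_moves(
  plan=[
    {"tx": 0, "ty": 2, "tz": 0, "rx": 0, "ry": 0, "rz": 0, "jaw": -1},
    {"tx": -0.1, "ty": 4, "tz": 0, "rx": 0, "ry": 0, "rz": 0, "jaw": -1},
    {"tx": -0.2, "ty": 5, "tz": 0, "rx": 0, "ry": 0, "rz": 0, "jaw": -1},
    {"tx": -0.2, "ty": 5, "tz": 0, "rx": 0, "ry": 0, "rz": 0, "jaw": -1},
  ],
)

```text
time_s: 41.8
position: [0.585, -0.0791, 0.1454]
tool_rot: [[-0.997, -0.074, 0.002], [-0.074, 0.997, -0.005], [-0.001, -0.005, -1.0]]
ft_force: [-0.7, -12.9, -1.2]
grip_width: 0.0238
```

Request:
apply_moves(
  plan=[
    {"tx": -12.5, "ty": 2.3, "tz": 0.9, "rx": 0.004, "ry": 0, "rz": 0, "jaw": -1},
    {"tx": -25, "ty": 1.5, "tz": 0, "rx": 0.004, "ry": 0, "rz": 0, "jaw": -1},
    {"tx": -37.2, "ty": 0.6, "tz": -2.6, "rx": 0.004, "ry": 0, "rz": 0, "jaw": -1},
    {"tx": -49, "ty": -0.3, "tz": -6.9, "rx": 0.004, "ry": 0, "rz": 0, "jaw": -1},
    {"tx": -60.1, "ty": -1.1, "tz": -12.8, "rx": 0.004, "ry": 0, "rz": 0, "jaw": -1},
    {"tx": -70.2, "ty": -1.8, "tz": -20.2, "rx": 0.004, "ry": 0, "rz": 0, "jaw": -1},
    {"tx": -79.2, "ty": -2.5, "tz": -28.9, "rx": 0.004, "ry": 0, "rz": 0, "jaw": -1},
    {"tx": -86.9, "ty": -3.1, "tz": -38.8, "rx": 0.004, "ry": 0, "rz": 0, "jaw": -1},
    {"tx": -93.2, "ty": -3.5, "tz": -49.7, "rx": 0.004, "ry": 0, "rz": 0, "jaw": -1},
    {"tx": -97.9, "ty": -3.9, "tz": -61.3, "rx": 0.004, "ry": 0, "rz": 0, "jaw": -1},
    {"tx": -100.9, "ty": -4.1, "tz": -73.5, "rx": 0.004, "ry": 0, "rz": 0, "jaw": -1},
    {"tx": -102, "ty": -4.2, "tz": -80, "rx": 0.004, "ry": 0, "rz": 0, "jaw": -1},
  ],
)

```text
time_s: 43.0
position: [0.4854, -0.0868, 0.0696]
tool_rot: [[-0.997, -0.074, 0.011], [-0.074, 0.997, -0.01], [-0.011, -0.011, -1.0]]
ft_force: [-19.1, -8.5, 82.4]
grip_width: 0.0244
```

Request:
apply_moves(
  plan=[
    {"tx": 0, "ty": 1, "tz": 0, "rx": 0.003, "ry": 0, "rz": 0, "jaw": -1},
    {"tx": 0, "ty": 0.5, "tz": 0, "rx": 0.003, "ry": 0, "rz": 0, "jaw": -1},
    {"tx": 0, "ty": 0, "tz": 0.5, "rx": 0, "ry": 0, "rz": 0, "jaw": -1},
  ],
)

```text
time_s: 43.3
position: [0.486, -0.0883, 0.071]
tool_rot: [[-0.997, -0.073, 0.015], [-0.074, 0.997, -0.013], [-0.014, -0.014, -1.0]]
ft_force: [-0.3, -6.8, 0.2]
grip_width: 0.0243
```

Request:
apply_moves(
  plan=[
    {"tx": 0, "ty": 0, "tz": 0, "rx": 0, "ry": 0, "rz": 0, "jaw": 0},
    {"tx": 0, "ty": 0, "tz": 0, "rx": 0, "ry": 0, "rz": 0, "jaw": 0.2},
    {"tx": 0, "ty": 0, "tz": 0, "rx": 0, "ry": 0, "rz": 0, "jaw": 0.2},
    {"tx": 0, "ty": 0, "tz": 30, "rx": 0.013, "ry": 0.014, "rz": 0, "jaw": 0.2},
    {"tx": 0, "ty": 0, "tz": 70, "rx": 0.013, "ry": 0.014, "rz": 0, "jaw": 0.2},
    {"tx": 0, "ty": 0, "tz": 100, "rx": 0.013, "ry": 0.014, "rz": 0, "jaw": 0.2},
    {"tx": 4, "ty": 30, "tz": 100, "rx": 0.013, "ry": 0.014, "rz": 0, "jaw": 0.2},
    {"tx": 4, "ty": 50, "tz": 66, "rx": 0.013, "ry": 0.014, "rz": 0, "jaw": 0.2},
    {"tx": 4, "ty": 50, "tz": 66, "rx": 0.013, "ry": 0.014, "rz": 0, "jaw": 0.2},
    {"tx": 4, "ty": 50, "tz": 66, "rx": 0.013, "ry": 0.014, "rz": 0, "jaw": 0.2},
  ],
)

```text
time_s: 44.3
position: [0.4898, -0.0382, 0.1371]
tool_rot: [[-0.997, -0.075, -0.001], [-0.075, 0.997, 0.0], [0.001, 0.0, -1.0]]
ft_force: [-0.3, 0.3, -0.2]
grip_width: 0.0518
```

```bash
python3 - <<'E'
from h import *
o=env.observe();P=o["position"];print(P,o["tool_rot"].round(3))
d=cam("wrist"); crop(d,200,100,460,330,3,"w20.png")
E
```

```text
[ 0.48982464 -0.0382301   0.13706108] [[-0.997 -0.075 -0.001]
 [-0.075  0.997  0.   ]
 [ 0.001  0.    -1.   ]]
```

View pics/w20.png

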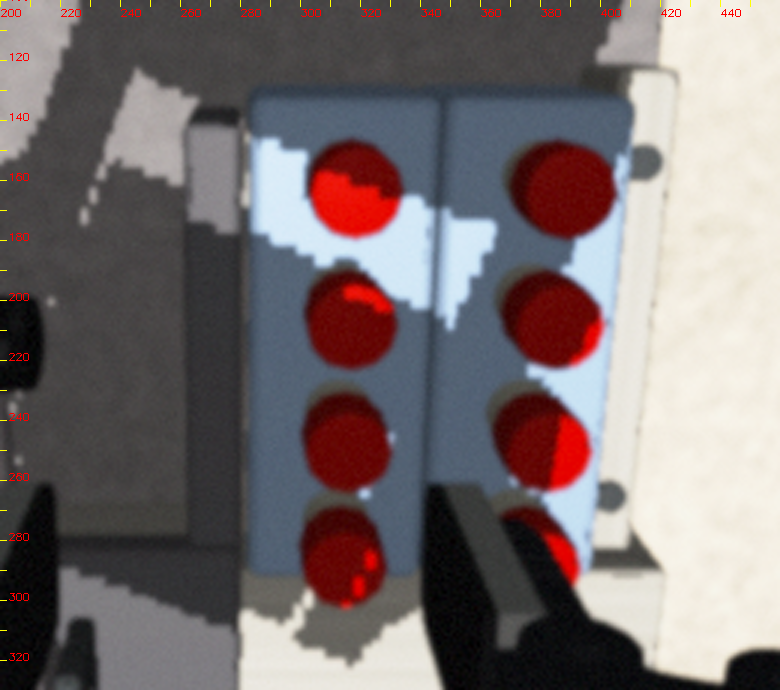

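```bash
python3 - <<'E'
from h import *
d=cam("wrist"); im=d["image"][130:185,262:302,::-1]; cv2.imwrite("pics/w21.png",cv2.resize(im,None,fx=14,fy=10,interpolation=cv2.INTER_NEAREST))
for v in (145,155,165,200,230): print(v,d["image"][v,275:292].tolist())
print([d["image"][v,338:352].tolist() for v in (230,)])
E
```

```text
145 [[139, 137, 139], [142, 138, 142], [140, 135, 141], [133, 131, 134], [118, 116, 117], [97, 96, 99], [90, 89, 85], [131, 125, 122], [160, 157, 152], [148, 155, 163], [132, 151, 176], [127, 147, 171], [123, 144, 168], [144, 168, 191], [159, 185, 208], [165, 188, 212], [165, 188, 214]]
155 [[141, 139, 142], [143, 138, 141], [139, 136, 139], [134, 130, 133], [118, 115, 119], [97, 95, 97], [88, 87, 83], [107, 102, 101], [118, 118, 122], [130, 140, 158], [147, 168, 195], [175, 200, 227], [195, 220, 238], [210, 231, 245], [217, 235, 247], [219, 236, 248], [218, 236, 248]]
165 [[139, 134, 137], [141, 138, 141], [135, 133, 137], [127, 125, 126], [100, 99, 101], [101, 97, 98], [132, 129, 127], [177, 174, 168], [190, 191, 187], [162, 173, 183], [158, 179, 203], [177, 201, 227], [195, 219, 238], [213, 232, 246], [216, 235, 247], [217, 236, 248], [216, 235, 248]]
200 [[50, 51, 55], [53, 53, 52], [49, 50, 52], [50, 50, 53], [44, 45, 47], [50, 47, 50], [60, 60, 60], [77, 72, 73], [76, 75, 80], [73, 77, 88], [70, 80, 96], [72, 85, 102], [80, 94, 112], [82, 96, 113], [84, 98, 118], [84, 99, 115], [85, 97, 116]]
230 [[49, 49, 51], [53, 51, 55], [51, 49, 52], [50, 48, 50], [48, 48, 50], [49, 50, 51], [61, 59, 58], [78, 74, 71], [77, 79, 82], [74, 80, 90], [68, 80, 95], [77, 90, 107], [79, 95, 111], [82, 95, 114], [82, 98, 114], [86, 99, 119], [86, 99, 117]]
[[[84, 97, 115], [83, 99, 117], [82, 94, 112], [77, 89, 108], [67, 81, 96], [55, 68, 82], [62, 73, 88], [71, 81, 97], [70, 83, 101], [75, 93, 108], [80, 93, 111], [83, 96, 113], [82, 98, 116], [82, 100, 116]]]
```

View pics/w21.png

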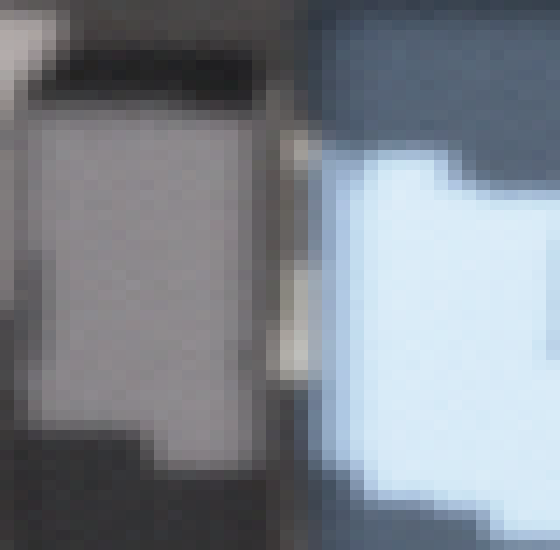

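```bash
python3 - <<'E'
from h import *
d=cam("wrist"); T=d["world_from_camera"]; print(T[:3,3], T[:3,2])
from tray import I
im=d["image"]
for v in (145,200,230):
    print(v,'right',im[v,396:416].tolist())
for u,v,z in [(280.3,200,56),(281.5,200,56),(283.5,200,53),(284.5,200,53),(344.5,200,53),(280.3,230,56),(283.5,230,53),(284.5,230,53),(343,230,53)]:
    print(u,v,I(*(ray(d,u,v,z/1000)[:2]*1000)))
E
python3 - <<'E'
import cv2
a=cv2.imread('pics/w10.png')[110:250,100:260]; cv2.imwrite('pics/w10c.png',cv2.resize(a,None,fx=5,fy=4,interpolation=cv2.INTER_CUBIC))
E
```

```text
[ 0.4184559  -0.04457336  0.2815954 ] [-0.28321017 -0.02128882  0.95882156]
145 right [[80, 92, 108], [81, 95, 113], [84, 97, 114], [83, 98, 115], [83, 97, 115], [82, 96, 114], [79, 94, 110], [81, 95, 113], [81, 97, 114], [83, 98, 116], [85, 99, 116], [80, 96, 114], [85, 99, 117], [86, 102, 120], [105, 122, 140], [148, 160, 171], [190, 192, 191], [217, 213, 205], [222, 218, 207], [217, 213, 205]]
200 right [[103, 11, 4], [101, 4, 4], [101, 8, 0], [103, 18, 21], [121, 59, 71], [162, 137, 160], [188, 196, 223], [186, 206, 231], [165, 190, 216], [166, 185, 208], [192, 201, 210], [223, 221, 216], [233, 231, 225], [235, 233, 226], [234, 232, 225], [232, 230, 222], [233, 230, 222], [234, 231, 223], [235, 231, 223], [235, 231, 224]]
230 right [[205, 228, 243], [203, 228, 244], [203, 227, 243], [200, 226, 243], [201, 226, 242], [194, 219, 238], [188, 210, 228], [198, 207, 215], [224, 223, 217], [233, 231, 225], [233, 230, 222], [232, 228, 221], [232, 230, 222], [234, 231, 224], [235, 233, 226], [235, 233, 226], [235, 232, 225], [233, 230, 222], [230, 227, 217], [227, 222, 209]]
280.3 200 [-21.9  81.8]
281.5 200 [-21.9  82.6]
283.5 200 [-21.1  83.9]
284.5 200 [-21.1  84.6]
344.5 200 [-21.1 123.5]
280.3 230 [-1.6 81.8]
283.5 230 [-0.5 84. ]
284.5 230 [-0.5 84.6]
343 230 [ -0.5 123.5]
```

View pics/w10c.png

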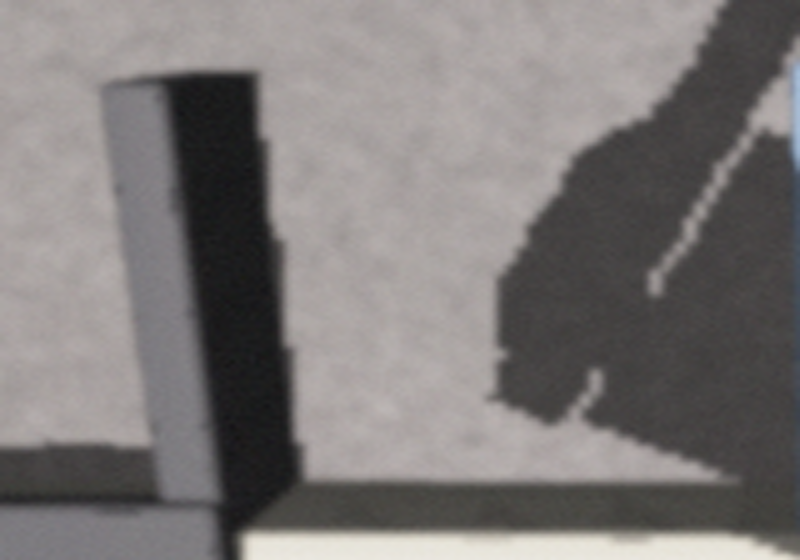

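Request:
apply_moves(
  plan=[
    {"tx": 0, "ty": 0, "tz": 40, "rx": 0, "ry": 0, "rz": 0, "jaw": 0.2},
    {"tx": -40, "ty": 2, "tz": 60, "rx": 0, "ry": 0, "rz": 0, "jaw": 0.2},
    {"tx": -80, "ty": 5, "tz": 60, "rx": 0, "ry": -0.1, "rz": 0, "jaw": 0.2},
    {"tx": -110, "ty": 5, "tz": 40, "rx": 0, "ry": -0.2, "rz": 0, "jaw": 0.2},
    {"tx": -110, "ty": 5, "tz": 10, "rx": 0, "ry": -0.35, "rz": 0, "jaw": 0.2},
    {"tx": -110, "ty": 5, "tz": -5, "rx": 0, "ry": -0.5, "rz": 0, "jaw": 0.2},
    {"tx": -110, "ty": 5, "tz": -5, "rx": 0, "ry": -0.5, "rz": 0, "jaw": 0.2},
    {"tx": -110, "ty": 5, "tz": -5, "rx": 0, "ry": -0.5, "rz": 0, "jaw": 0.2},
  ],
)

```text
time_s: 45.25
position: [0.3792, -0.0343, 0.1323]
tool_rot: [[-0.875, -0.061, 0.48], [-0.07, 0.998, -0.001], [-0.479, -0.034, -0.877]]
ft_force: [-0.2, 0.1, -0.5]
grip_width: 0.0514
```

```bash
python3 - <<'E'
from h import *
o=env.observe();P=o["position"];print(P,o["tool_rot"].round(3))
d=cam("wrist"); crop(d,0,0,560,420,1,"w22.png"); crop(d,200,120,400,270,4,"w22b.png")
E
```

```text
[ 0.37915567 -0.03434595  0.13234279] [[-0.875 -0.061  0.48 ]
 [-0.07   0.998 -0.001]
 [-0.479 -0.034 -0.877]]
```

View pics/w22.png

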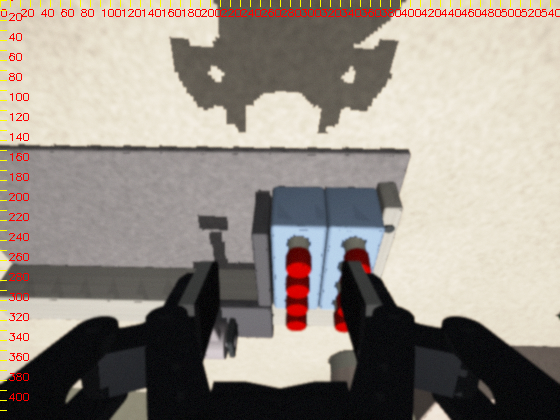

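View pics/w22b.png

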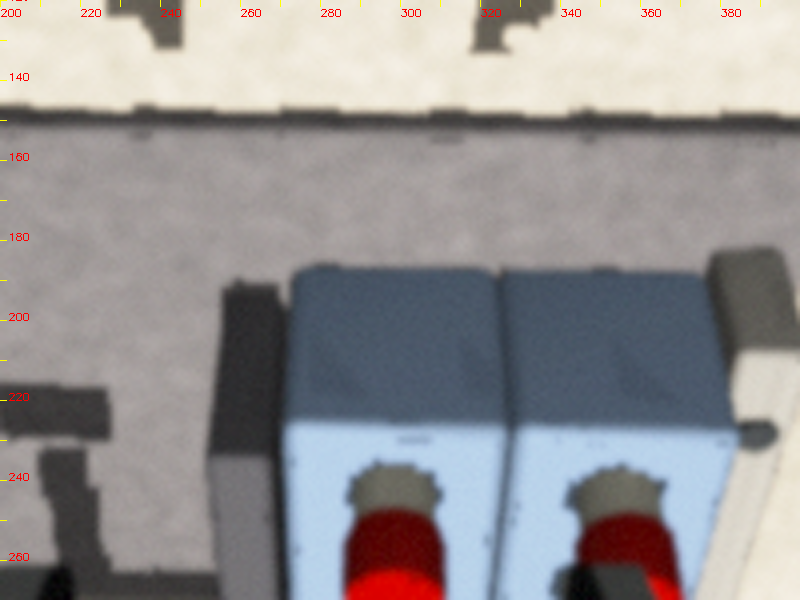

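```bash
python3 - <<'E'
from h import *
from tray import T
d=cam("scene"); crop(d,230,180,290,240,10,"s23.png")
for yo,n in ((-11-0.5,'init'),(33-.5,'now')):
  for th in (10,13,16,20,30):
    t=np.radians(th); x,y=T(65-90*np.cos(t),yo); print(n,th,proj(d,[x/1000,y/1000,.074+.09*np.sin(t)]).round(1))
E
python3 - <<'E'
import cv2
a=cv2.imread('pics/scene0.png')[180:240,220:280]; cv2.imwrite('pics/s0c.png',cv2.resize(a,None,fx=10,fy=10,interpolation=cv2.INTER_CUBIC))
E
```

```text
init 10 [248.6 201. ]
init 13 [248.6 200. ]
init 16 [248.5 199. ]
init 20 [248.5 197.8]
init 30 [248.4 195.3]
now 10 [263.8 199.7]
now 13 [263.8 198.7]
now 16 [263.8 197.7]
now 20 [263.8 196.5]
now 30 [263.9 194. ]
```

View pics/s23.png

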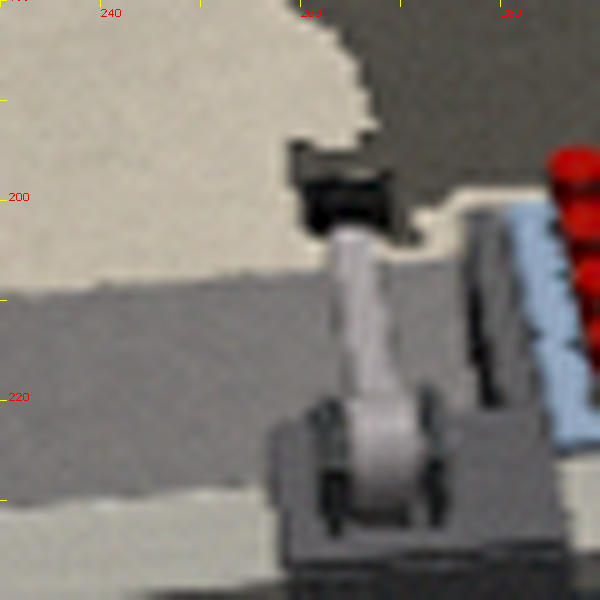

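View pics/s0c.png

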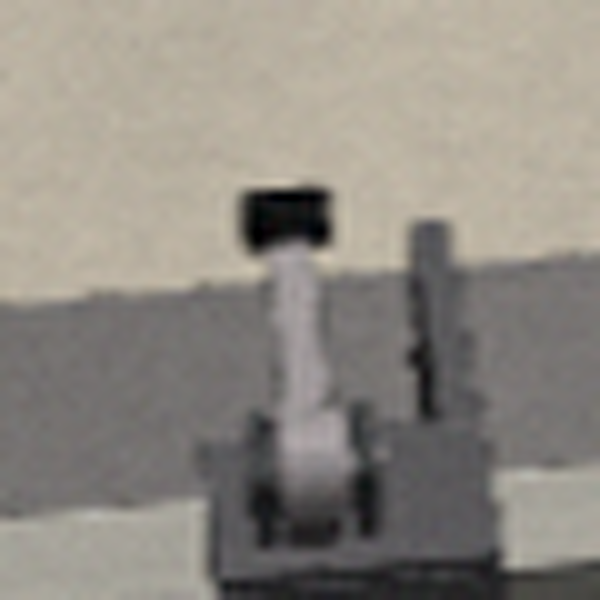

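Request:
apply_moves(
  plan=[
    {"tx": 0, "ty": 0, "tz": 30, "rx": 0, "ry": 0.15, "rz": 0, "jaw": 0.2},
    {"tx": 20, "ty": -10, "tz": 60, "rx": 0, "ry": 0.3, "rz": 0, "jaw": 0.2},
    {"tx": 60, "ty": -30, "tz": 60, "rx": 0, "ry": 0.4, "rz": 0, "jaw": 0.2},
    {"tx": 104, "ty": -55, "tz": 40, "rx": 0, "ry": 0.5, "rz": 0, "jaw": 0.2},
    {"tx": 104, "ty": -55, "tz": 0, "rx": 0, "ry": 0.5, "rz": 0, "jaw": 0.2},
    {"tx": 104, "ty": -55, "tz": -10, "rx": 0, "ry": 0.5, "rz": 0, "jaw": 0.2},
    {"tx": 104, "ty": -55, "tz": -10, "rx": 0, "ry": 0.5, "rz": 0, "jaw": 0.2},
    {"tx": 104, "ty": -55, "tz": -10, "rx": 0, "ry": 0.5, "rz": 0, "jaw": 0.2},
  ],
)

```text
time_s: 46.15
position: [0.4848, -0.0899, 0.1253]
tool_rot: [[-0.997, -0.072, 0.003], [-0.072, 0.997, -0.003], [-0.003, -0.003, -1.0]]
ft_force: [-0.3, -0.8, 0.4]
grip_width: 0.0512
```

Request:
apply_moves(
  plan=[
    {"tx": -1, "ty": 0.5, "tz": -25, "rx": 0.003, "ry": 0.003, "rz": 0.002, "jaw": 0.2},
    {"tx": -1, "ty": 0.5, "tz": -45, "rx": 0.003, "ry": 0.003, "rz": 0.002, "jaw": 0.2},
    {"tx": -1, "ty": 0.5, "tz": -54, "rx": 0.003, "ry": 0.003, "rz": 0.002, "jaw": 0.2},
    {"tx": -1, "ty": 0.5, "tz": -54, "rx": 0.003, "ry": 0.003, "rz": 0.002, "jaw": 0.2},
    {"tx": -1, "ty": 0.5, "tz": -54, "rx": 0.003, "ry": 0.003, "rz": 0.002, "jaw": -1},
    {"tx": -1, "ty": 0.5, "tz": -54, "rx": 0.003, "ry": 0.003, "rz": 0.002, "jaw": -1},
    {"tx": -1, "ty": 0.5, "tz": -54, "rx": 0.003, "ry": 0.003, "rz": 0.002, "jaw": -1},
    {"tx": -1, "ty": 0.5, "tz": -54, "rx": 0.003, "ry": 0.003, "rz": 0.002, "jaw": -1},
    {"tx": -1, "ty": 0.5, "tz": -54, "rx": 0.003, "ry": 0.003, "rz": 0.002, "jaw": -1},
    {"tx": -1, "ty": 0.5, "tz": -54, "rx": 0.003, "ry": 0.003, "rz": 0.002, "jaw": -1},
  ],
  grip_force=40,
)

```text
time_s: 47.15
position: [0.4841, -0.0889, 0.0727]
tool_rot: [[-0.997, -0.073, 0.002], [-0.073, 0.997, 0.001], [-0.002, 0.0, -1.0]]
ft_force: [-1.1, 5.4, 7.3]
grip_width: 0.025
```

Request:
apply_moves(
  plan=[
    {"tx": 3, "ty": 0.2, "tz": 12, "rx": 0, "ry": 0, "rz": 0, "jaw": -1},
    {"tx": 7.7, "ty": 0.6, "tz": 23.8, "rx": 0, "ry": 0, "rz": 0, "jaw": -1},
    {"tx": 14, "ty": 1, "tz": 34.7, "rx": 0, "ry": 0, "rz": 0, "jaw": -1},
    {"tx": 21.7, "ty": 1.6, "tz": 44.6, "rx": 0, "ry": 0, "rz": 0, "jaw": -1},
    {"tx": 30.7, "ty": 2.3, "tz": 53.3, "rx": 0, "ry": 0, "rz": 0, "jaw": -1},
    {"tx": 40.8, "ty": 3, "tz": 60.7, "rx": 0, "ry": 0, "rz": 0, "jaw": -1},
    {"tx": 51.9, "ty": 3.8, "tz": 66.6, "rx": 0, "ry": 0, "rz": 0, "jaw": -1},
    {"tx": 63.7, "ty": 4.7, "tz": 70.9, "rx": 0, "ry": 0, "rz": 0, "jaw": -1},
    {"tx": 75.9, "ty": 5.6, "tz": 73.5, "rx": 0, "ry": 0, "rz": 0, "jaw": -1},
    {"tx": 88.4, "ty": 6.6, "tz": 74.4, "rx": 0, "ry": 0, "rz": 0, "jaw": -1},
    {"tx": 100.9, "ty": 7.5, "tz": 73.5, "rx": 0, "ry": 0, "rz": 0, "jaw": -1},
    {"tx": 100.9, "ty": 7.5, "tz": 73.5, "rx": 0, "ry": 0, "rz": 0, "jaw": -1},
  ],
)

```text
time_s: 48.35
position: [0.5857, -0.0812, 0.1469]
tool_rot: [[-0.997, -0.073, 0.003], [-0.073, 0.997, 0.0], [-0.003, 0.0, -1.0]]
ft_force: [-2.2, -0.2, 2.4]
grip_width: 0.0247
```

Request:
apply_moves(
  plan=[
    {"tx": 0, "ty": 2, "tz": 0, "rx": 0, "ry": 0, "rz": 0, "jaw": -1},
    {"tx": -0.1, "ty": 4, "tz": 0, "rx": 0, "ry": 0, "rz": 0, "jaw": -1},
    {"tx": -0.1, "ty": 4, "tz": 0, "rx": 0, "ry": 0, "rz": 0, "jaw": -1},
  ],
)

```text
time_s: 48.65
position: [0.5852, -0.0792, 0.1471]
tool_rot: [[-0.997, -0.073, 0.003], [-0.073, 0.997, -0.004], [-0.003, -0.004, -1.0]]
ft_force: [-1.3, -11.1, -3.7]
grip_width: 0.0246
```

Request:
apply_moves(
  plan=[
    {"tx": 0, "ty": 0, "tz": 0, "rx": 0.002, "ry": 0, "rz": 0, "jaw": -1},
    {"tx": 0, "ty": -0.5, "tz": 0, "rx": 0.004, "ry": 0, "rz": 0, "jaw": -1},
    {"tx": 0, "ty": -0.5, "tz": 0, "rx": 0.004, "ry": 0, "rz": 0, "jaw": 0},
    {"tx": 0, "ty": -0.5, "tz": 0, "rx": 0.004, "ry": 0, "rz": 0, "jaw": 0.2},
    {"tx": 0, "ty": -0.5, "tz": 0, "rx": 0.004, "ry": 0, "rz": 0, "jaw": 0.2},
    {"tx": 0, "ty": -0.5, "tz": 40, "rx": 0.004, "ry": 0, "rz": 0, "jaw": 0.2},
    {"tx": 0, "ty": -0.5, "tz": 70, "rx": 0.004, "ry": 0, "rz": 0, "jaw": 0.2},
    {"tx": -50, "ty": 20, "tz": 70, "rx": 0.004, "ry": 0, "rz": 0, "jaw": 0.2},
    {"tx": -95, "ty": 41, "tz": 40, "rx": 0.004, "ry": 0, "rz": 0, "jaw": 0.2},
    {"tx": -95, "ty": 41, "tz": -10, "rx": 0.004, "ry": 0, "rz": 0, "jaw": 0.2},
    {"tx": -95, "ty": 41, "tz": -10, "rx": 0.004, "ry": 0, "rz": 0, "jaw": 0.2},
    {"tx": -95, "ty": 41, "tz": -10, "rx": 0.004, "ry": 0, "rz": 0, "jaw": 0.2},
  ],
)

```text
time_s: 49.85
position: [0.4907, -0.0383, 0.1372]
tool_rot: [[-0.997, -0.073, 0.002], [-0.073, 0.997, 0.001], [-0.002, 0.0, -1.0]]
ft_force: [0.6, -0.6, 0.4]
grip_width: 0.0511
```

```bash
python3 - <<'E'
from h import *
o=env.observe();P=o["position"];print(P,o["tool_rot"].round(3))
d=cam("wrist"); crop(d,200,100,460,330,3,"w24.png")
for v in (145,155,165,200,230): print(v,d["image"][v,272:292].tolist())
E
```

```text
[ 0.4906791  -0.03833611  0.13720511] [[-0.997 -0.073  0.002]
 [-0.073  0.997  0.001]
 [-0.002  0.    -1.   ]]
145 [[139, 135, 138], [141, 139, 143], [141, 137, 142], [142, 137, 141], [145, 140, 143], [142, 137, 141], [144, 139, 143], [140, 137, 140], [127, 127, 129], [109, 107, 108], [85, 86, 93], [93, 104, 121], [122, 142, 167], [140, 162, 190], [147, 170, 197], [176, 202, 227], [199, 224, 239], [201, 226, 241], [202, 227, 241], [202, 226, 240]]
155 [[140, 135, 140], [141, 137, 141], [140, 138, 140], [140, 138, 141], [142, 138, 140], [143, 139, 143], [139, 137, 138], [137, 135, 139], [127, 124, 128], [105, 102, 105], [91, 93, 103], [101, 116, 136], [142, 163, 191], [172, 196, 224], [192, 216, 236], [207, 229, 244], [216, 235, 247], [218, 236, 248], [217, 235, 247], [220, 236, 248]]
165 [[138, 132, 137], [143, 138, 141], [141, 136, 141], [141, 137, 140], [143, 137, 141], [144, 140, 144], [138, 135, 140], [137, 135, 138], [128, 125, 130], [107, 106, 109], [87, 91, 101], [103, 118, 136], [141, 164, 189], [170, 196, 223], [193, 219, 238], [207, 229, 244], [214, 234, 247], [217, 235, 248], [216, 234, 248], [218, 235, 248]]
200 [[54, 52, 55], [53, 53, 56], [52, 52, 54], [52, 53, 53], [50, 51, 51], [52, 50, 52], [50, 52, 55], [49, 50, 51], [48, 45, 49], [47, 45, 47], [45, 48, 53], [54, 61, 73], [69, 80, 95], [74, 86, 102], [79, 95, 111], [82, 95, 113], [84, 100, 117], [84, 99, 115], [85, 100, 119], [84, 97, 115]]
230 [[52, 51, 52], [49, 48, 51], [55, 51, 55], [51, 49, 51], [49, 49, 51], [51, 51, 51], [49, 49, 51], [52, 51, 52], [46, 47, 49], [45, 43, 47], [42, 46, 53], [54, 63, 74], [68, 82, 95], [74, 88, 104], [78, 91, 110], [80, 96, 112], [81, 95, 112], [84, 97, 116], [84, 99, 115], [86, 99, 117]]
```

View pics/w24.png

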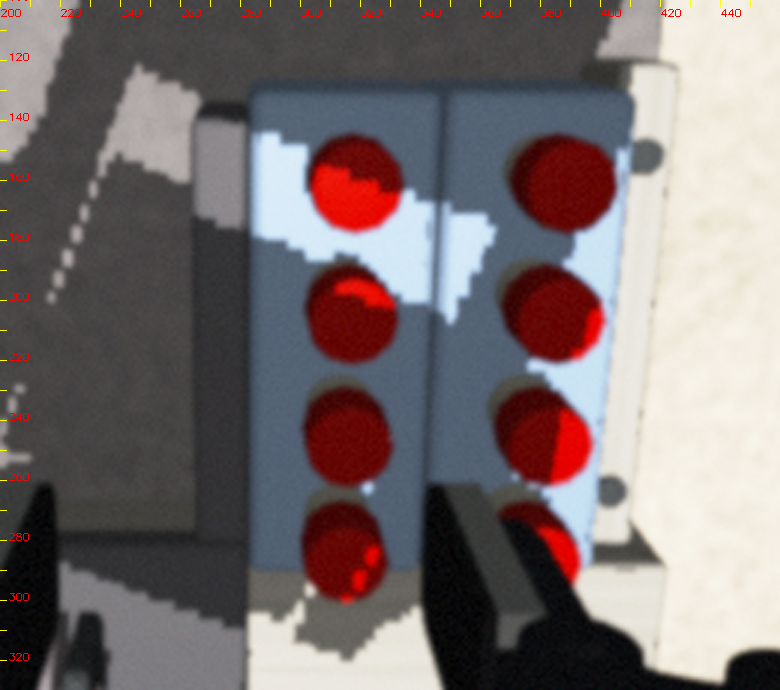

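Request:
apply_moves(
  plan=[
    {"tx": 0, "ty": 0, "tz": 45, "rx": 0, "ry": 0, "rz": 0, "jaw": -1},
    {"tx": 0, "ty": 0, "tz": 95, "rx": 0, "ry": 0, "rz": 0, "jaw": -1},
    {"tx": 50, "ty": -15, "tz": 95, "rx": 0, "ry": 0, "rz": -0.002, "jaw": -1},
    {"tx": 95, "ty": -30, "tz": 95, "rx": 0, "ry": 0, "rz": 0.002, "jaw": -1},
    {"tx": 128, "ty": -39, "tz": 95, "rx": 0, "ry": 0.002, "rz": 0.002, "jaw": -1},
    {"tx": 128, "ty": -39, "tz": 95, "rx": 0, "ry": 0.002, "rz": 0.002, "jaw": -1},
    {"tx": 128, "ty": -39, "tz": 95, "rx": 0, "ry": 0.002, "rz": 0.002, "jaw": -1},
    {"tx": 128, "ty": -39, "tz": 60, "rx": 0, "ry": 0.002, "rz": 0.002, "jaw": -1},
    {"tx": 128, "ty": -39, "tz": 30, "rx": 0, "ry": 0.002, "rz": 0.002, "jaw": -1},
    {"tx": 128, "ty": -39, "tz": 15, "rx": 0, "ry": 0.002, "rz": 0.002, "jaw": -1},
    {"tx": 128, "ty": -39, "tz": 15, "rx": 0, "ry": 0.002, "rz": 0.002, "jaw": -1},
  ],
)

```text
time_s: 51.0
position: [0.6187, -0.0774, 0.1527]
tool_rot: [[-0.997, -0.075, 0.0], [-0.075, 0.997, 0.001], [-0.0, 0.0, -1.0]]
ft_force: [0.3, -0.8, -0.2]
grip_width: -0.0002
```

```bash
python3 - <<'E'
from h import *
o=env.observe();P=o["position"];print(P,o["tool_rot"].round(3),o["ft_force"])
d=cam("wrist"); crop(d,0,0,560,420,1,"w25.png")
E
```

```text
[ 0.61868526 -0.07737848  0.15266579] [[-0.997 -0.075  0.   ]
 [-0.075  0.997  0.001]
 [-0.     0.    -1.   ]] [ 0.32395645 -0.8208857  -0.15777863]
```

View pics/w25.png

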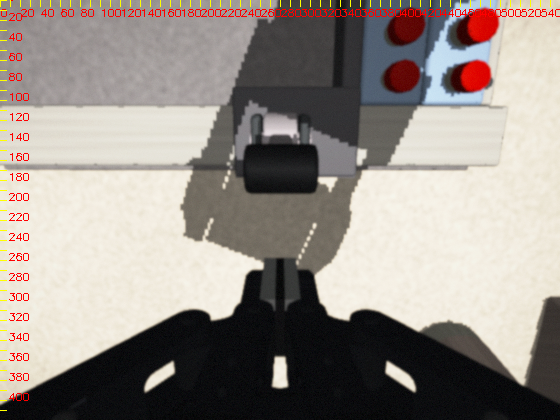

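Request:
apply_moves(
  plan=[
    {"tx": -12, "ty": -0.9, "tz": 0, "rx": 0, "ry": 0, "rz": 0, "jaw": -1},
    {"tx": -24, "ty": -1.8, "tz": 0.5, "rx": 0, "ry": 0, "rz": 0, "jaw": -1},
    {"tx": -36, "ty": -2.7, "tz": 0, "rx": 0, "ry": 0, "rz": 0, "jaw": -1},
    {"tx": -48, "ty": -3.6, "tz": -2, "rx": 0, "ry": 0, "rz": 0, "jaw": -1},
    {"tx": -60, "ty": -4.5, "tz": -6, "rx": 0, "ry": 0, "rz": 0, "jaw": -1},
    {"tx": -70, "ty": -5.2, "tz": -11, "rx": 0, "ry": 0, "rz": 0, "jaw": -1},
    {"tx": -78, "ty": -5.8, "tz": -15, "rx": 0, "ry": 0, "rz": 0, "jaw": -1},
    {"tx": -84, "ty": -6.3, "tz": -19, "rx": 0, "ry": 0, "rz": 0, "jaw": -1},
    {"tx": -84, "ty": -6.3, "tz": -19, "rx": 0, "ry": 0, "rz": 0, "jaw": -1},
  ],
)

```text
time_s: 51.95
position: [0.535, -0.084, 0.1356]
tool_rot: [[-0.997, -0.074, 0.003], [-0.074, 0.997, -0.0], [-0.003, -0.001, -1.0]]
ft_force: [1.4, 0.6, -0.0]
grip_width: -0.0002
```

```bash
python3 - <<'E'
from h import *
o=env.observe();P=o["position"];print(P,o["tool_rot"].round(3),o["ft_force"])
d=cam("wrist"); crop(d,0,0,560,420,1,"w26.png")
d=cam("scene"); crop(d,200,130,340,250,5,"s26.png")
E
```

```text
[ 0.53502207 -0.0839861   0.13562944] [[-0.997 -0.074  0.003]
 [-0.074  0.997 -0.   ]
 [-0.003 -0.001 -1.   ]] [ 1.35855743e+00  5.64631589e-01 -5.58456718e-04]
```

View pics/w26.png

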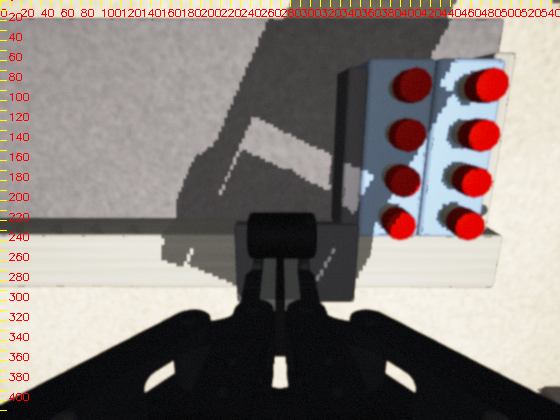

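View pics/s26.png

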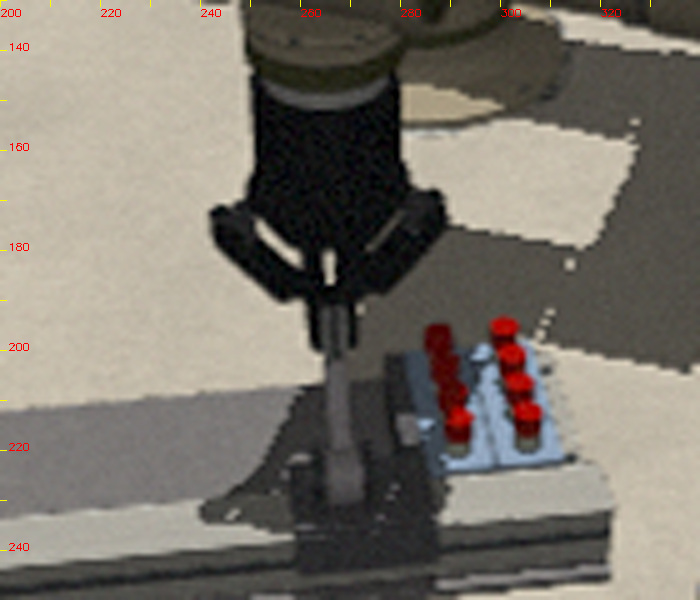

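Request:
apply_moves(
  plan=[
    {"tx": 6, "ty": 0.4, "tz": 5, "rx": 0, "ry": 0, "rz": 0, "jaw": -1},
    {"tx": 6, "ty": 0.4, "tz": 45, "rx": 0, "ry": 0, "rz": 0, "jaw": -1},
    {"tx": -22, "ty": -1.7, "tz": 45, "rx": 0, "ry": 0, "rz": 0, "jaw": -1},
    {"tx": -22, "ty": -1.7, "tz": 30, "rx": 0, "ry": 0, "rz": 0, "jaw": -1},
    {"tx": -24, "ty": -1.8, "tz": 18, "rx": 0, "ry": 0, "rz": 0, "jaw": -1},
    {"tx": -30, "ty": -2.2, "tz": 7, "rx": 0, "ry": 0, "rz": 0, "jaw": -1},
    {"tx": -38, "ty": -2.8, "tz": -3, "rx": 0, "ry": 0, "rz": 0, "jaw": -1},
    {"tx": -44, "ty": -3.3, "tz": -14, "rx": 0, "ry": 0, "rz": 0, "jaw": -1},
    {"tx": -49, "ty": -3.7, "tz": -25, "rx": 0, "ry": 0, "rz": 0, "jaw": -1},
    {"tx": -51, "ty": -3.8, "tz": -32, "rx": 0, "ry": 0, "rz": 0, "jaw": -1},
    {"tx": -51, "ty": -3.8, "tz": -32, "rx": 0, "ry": 0, "rz": 0, "jaw": -1},
  ],
)

```text
time_s: 53.15
position: [0.4849, -0.0879, 0.1036]
tool_rot: [[-0.997, -0.075, 0.003], [-0.075, 0.997, -0.001], [-0.003, -0.001, -1.0]]
ft_force: [-0.0, -0.4, 0.2]
grip_width: 0.0001
```

Now near the bottom; press down gently until it resists.

Request:
apply_moves(
  plan=[
    {"tx": 0, "ty": 0, "tz": -2, "rx": 0, "ry": 0, "rz": 0, "jaw": -1},
    {"tx": 0, "ty": 0, "tz": -4, "rx": 0, "ry": 0, "rz": 0, "jaw": -1},
    {"tx": 0, "ty": 0, "tz": -5, "rx": 0, "ry": 0, "rz": 0, "jaw": -1},
    {"tx": 0, "ty": 0, "tz": -5, "rx": 0, "ry": 0, "rz": 0, "jaw": -1},
  ],
)

```text
time_s: 53.55
position: [0.4852, -0.088, 0.099]
tool_rot: [[-0.997, -0.075, 0.003], [-0.075, 0.997, -0.001], [-0.003, -0.001, -1.0]]
ft_force: [-2.8, -0.1, 3.7]
grip_width: 0.0001
```

Request:
apply_moves(
  plan=[
    {"tx": 0, "ty": 0, "tz": -1, "rx": 0, "ry": 0, "rz": 0, "jaw": -1},
    {"tx": 0, "ty": 0, "tz": -2, "rx": 0, "ry": 0, "rz": 0, "jaw": -1},
    {"tx": 0, "ty": 0, "tz": -2, "rx": 0, "ry": 0, "rz": 0, "jaw": -1},
  ],
)

```text
time_s: 53.85
position: [0.4852, -0.0881, 0.0983]
tool_rot: [[-0.997, -0.075, 0.003], [-0.075, 0.997, -0.002], [-0.003, -0.002, -1.0]]
ft_force: [-7.7, 1.0, 17.3]
grip_width: -0.0
```

Request:
apply_moves(
  plan=[
    {"tx": 0, "ty": 0, "tz": -1, "rx": 0, "ry": 0, "rz": 0, "jaw": -1},
    {"tx": 0, "ty": 0, "tz": -2, "rx": 0, "ry": 0, "rz": 0, "jaw": -1},
    {"tx": 0, "ty": 0, "tz": -2, "rx": 0, "ry": 0, "rz": 0, "jaw": -1},
  ],
)

```text
time_s: 54.15
position: [0.4852, -0.0881, 0.098]
tool_rot: [[-0.997, -0.076, 0.003], [-0.076, 0.997, -0.002], [-0.003, -0.003, -1.0]]
ft_force: [-10.2, 0.9, 22.3]
grip_width: -0.0001
```

Request:
apply_moves(
  plan=[
    {"tx": 0, "ty": 0, "tz": 10, "rx": 0, "ry": 0, "rz": 0, "jaw": -1},
    {"tx": 0, "ty": 0, "tz": 45, "rx": 0, "ry": 0, "rz": 0, "jaw": -1},
    {"tx": 2, "ty": 20, "tz": 60, "rx": 0, "ry": 0, "rz": 0, "jaw": 0.2},
    {"tx": 5, "ty": 50, "tz": 45, "rx": 0, "ry": 0, "rz": 0, "jaw": 0.2},
    {"tx": 5, "ty": 50, "tz": 39, "rx": 0, "ry": 0, "rz": 0, "jaw": 0.2},
    {"tx": 5, "ty": 50, "tz": 39, "rx": 0, "ry": 0, "rz": 0, "jaw": 0.2},
    {"tx": 5, "ty": 50, "tz": 39, "rx": 0, "ry": 0, "rz": 0, "jaw": 0.2},
  ],
)

```text
time_s: 54.85
position: [0.4905, -0.0387, 0.137]
tool_rot: [[-0.997, -0.076, 0.003], [-0.076, 0.997, -0.003], [-0.003, -0.003, -1.0]]
ft_force: [-0.3, -0.4, 0.3]
grip_width: 0.0512
```

```bash
python3 - <<'E'
from h import *
o=env.observe();P=o["position"];print(P,o["tool_rot"].round(3),o["ft_force"])
d=cam("wrist"); crop(d,200,100,460,330,3,"w27.png")
for v in (145,155,165,200,230): print(v,d["image"][v,276:290].tolist())
d=cam("scene"); crop(d,230,180,290,240,10,"s27.png")
E
```

```text
[ 0.49052713 -0.03868061  0.13704173] [[-0.997 -0.076  0.003]
 [-0.076  0.997 -0.003]
 [-0.003 -0.003 -1.   ]] [-0.27210723 -0.35113206  0.33403872]
145 [[141, 138, 142], [143, 139, 142], [142, 139, 140], [142, 139, 143], [136, 133, 138], [122, 122, 123], [106, 105, 108], [84, 87, 93], [94, 105, 120], [130, 149, 175], [161, 186, 213], [172, 197, 224], [175, 201, 226], [192, 215, 235]]
155 [[140, 136, 138], [139, 137, 142], [140, 137, 142], [142, 137, 142], [137, 135, 138], [128, 126, 129], [107, 106, 111], [86, 90, 97], [98, 110, 127], [132, 154, 179], [165, 188, 216], [185, 212, 233], [204, 228, 243], [213, 233, 246]]
165 [[140, 135, 139], [142, 137, 142], [142, 138, 140], [143, 138, 144], [135, 131, 136], [125, 122, 126], [105, 102, 107], [87, 91, 99], [97, 111, 129], [137, 155, 182], [165, 190, 218], [189, 216, 235], [205, 228, 243], [214, 232, 247]]
200 [[52, 50, 54], [52, 49, 52], [52, 51, 55], [51, 50, 54], [51, 51, 53], [49, 51, 51], [43, 45, 48], [44, 48, 54], [51, 61, 71], [65, 77, 92], [74, 89, 105], [78, 93, 109], [84, 101, 118], [85, 101, 117]]
230 [[50, 47, 51], [52, 48, 53], [49, 49, 52], [49, 48, 51], [48, 51, 52], [49, 49, 51], [50, 52, 52], [48, 48, 57], [58, 68, 77], [66, 81, 94], [77, 88, 106], [77, 92, 111], [81, 94, 112], [87, 100, 119]]
```

View pics/w27.png

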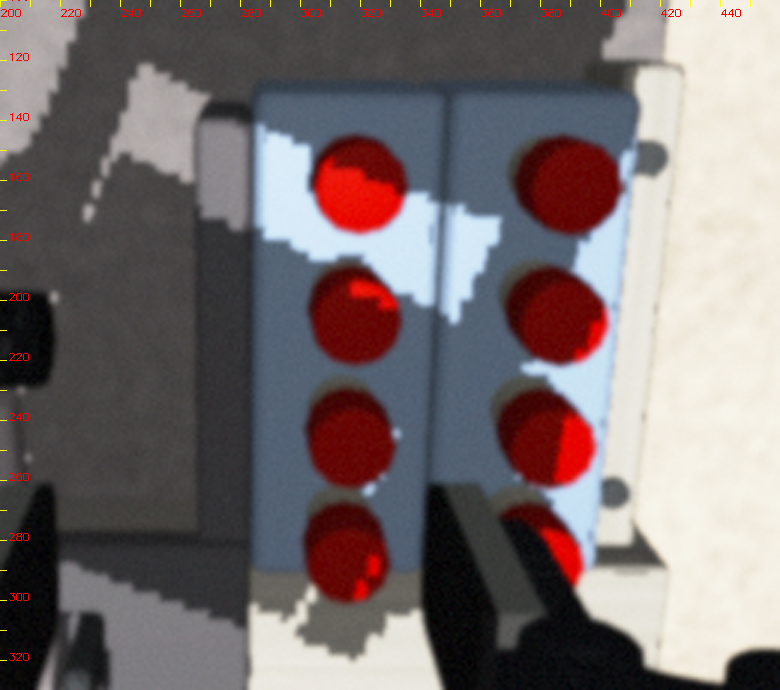

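View pics/s27.png

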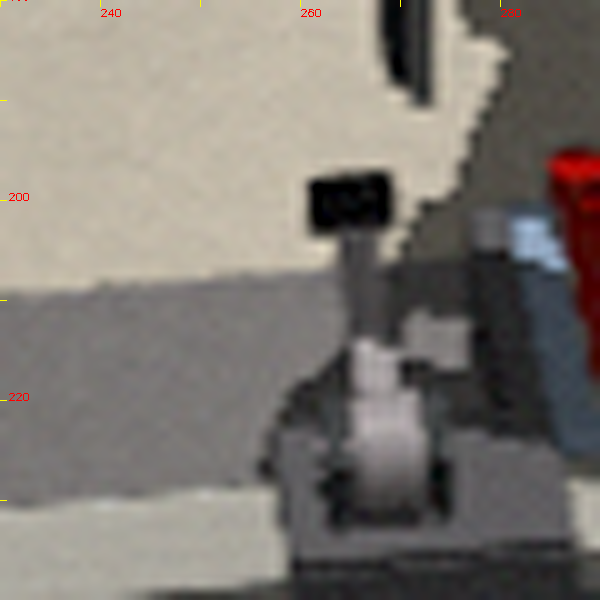

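Request:
apply_moves(
  plan=[
    {"tx": -20, "ty": 10, "tz": 45, "rx": 0, "ry": 0, "rz": 0, "jaw": 0.2},
    {"tx": -60, "ty": 60, "tz": 90, "rx": 0, "ry": 0, "rz": 0, "jaw": 0.2},
    {"tx": -90, "ty": 105, "tz": 110, "rx": 0, "ry": 0, "rz": 0, "jaw": 0.2},
    {"tx": -130, "ty": 200, "tz": 110, "rx": 0, "ry": 0, "rz": 0, "jaw": 0.2},
    {"tx": -130, "ty": 280, "tz": 110, "rx": 0, "ry": 0, "rz": 0, "jaw": 0.2},
    {"tx": -130, "ty": 280, "tz": 110, "rx": 0, "ry": 0, "rz": 0, "jaw": 0.2},
    {"tx": -130, "ty": 280, "tz": 110, "rx": 0, "ry": 0, "rz": 0, "jaw": 0.2},
    {"tx": -130, "ty": 280, "tz": 110, "rx": 0, "ry": 0, "rz": 0, "jaw": 0.2},
    {"tx": -130, "ty": 280, "tz": 110, "rx": 0, "ry": 0, "rz": 0, "jaw": 0.2},
  ],
)

```text
time_s: 55.85
position: [0.3604, 0.2419, 0.2474]
tool_rot: [[-0.997, -0.078, 0.004], [-0.078, 0.997, -0.003], [-0.004, -0.003, -1.0]]
ft_force: [0.3, -0.2, -0.8]
grip_width: 0.0511
```

```bash
python3 - <<'E'
from h import *
d=cam("top"); cv2.imwrite("pics/t28.png",d["image"][:,:,::-1]); crop(d,210,165,390,285,4,"t28b.png")
d=cam("scene"); cv2.imwrite("pics/s28.png",d["image"][:,:,::-1])
E
```

```text
(no output)
```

View pics/t28.png

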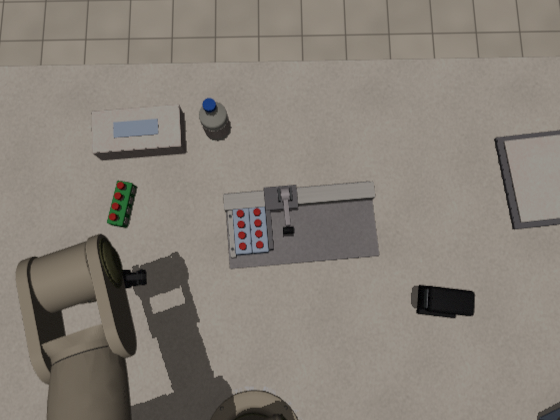

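View pics/t28b.png

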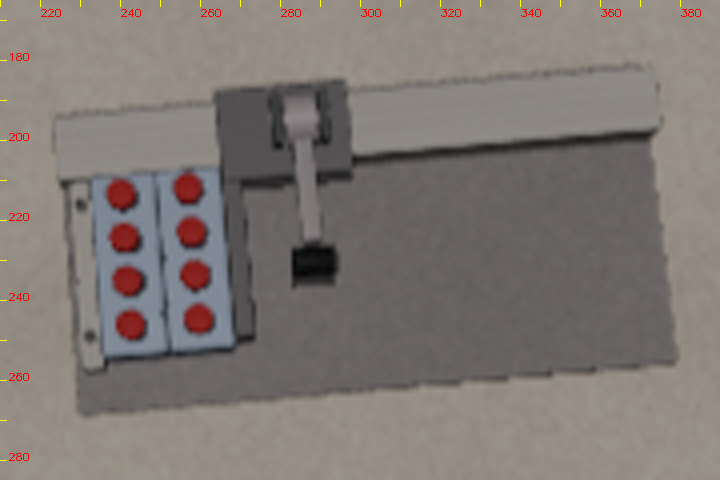

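View pics/s28.png

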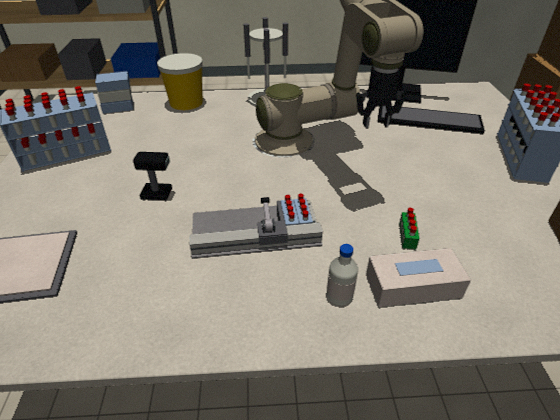

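The top and scene views show both carriers closed up at the end block and the fence. The stop is against them and the lever is down. No other blue carriers are on the bench, and nothing else has moved. Handing in.

```bash
python3 -c "
from rig import env
print(env.close_job())"
```

```text
the job is handed in; nothing more can be done
None
```

I did the job in the order asked and handed it in at about 56 s of the 210 s. `close_job` gives no verdict.

- **Lever and stop:** I flipped the lever up and slid the stop back until it pressed on its end with 18 N.
- **Carriers:** Only two pale blue carriers were on the bench. I stood both in the tray, front to back, and closed the row with the stop. I then pushed each front end towards the fence. Both came up firm at 12–17 N, at positions that fit the fence line.
- **A check that failed:** The first two times I clamped, I lowered the lever while pinching its grip, and each time the stop ended about 2 mm short of the last carrier. I raised the lever, pushed the stop up again, and then pressed the lever down with closed fingertips.
- **Last checks:** After the last clamping the close-up shows no gap at the stop. The lever pressed firm at the bottom (22 N at the expected height). The top view shows the row tight against the end block and fence.
- **Other objects:** The bottle, glove box, bar code reader and green look-alike are where they were.
- **Not repeated:** I did not push the carriers against the fence again after the final clamping; I only checked that in the pictures.
- **Force peak:** During the second clamping the wrist force reached about 82 N, under the 120 N limit. The fingers were gripping the lever at the time.
- **Camera disagreement:** The cameras differed by up to 5 mm in y, and the scene camera read carrier x about 5–9 mm higher than the other two. I trusted the wrist camera and contact.

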